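# Fetch a steel cube and its packing block from behind two bottles

### The arm

A 6-joint arm with a two-finger parallel gripper is mounted at the origin on a cart in front of the work surface, level with it; the furniture and walls round the work are solid. World frame = base frame: x ahead of the robot, y to its left, z up, the work surface at z = 0. Lengths are in m, angles in degrees, forces in N, time in s.
With the tool pointing down it reaches from about 0.325 to 0.9 m from the base axis. Payload 6.1 kg.
Tool frame: the origin (TCP) lies midway between the tips of the shut fingers; the grasp point (between the pads) lies 19 mm behind it; z points along the fingers, y is the direction in which the jaws open and shut (so a half turn about z gives the same grasp; the last joint's range is limited). The gripper opens to 85 mm and grips with 20 to 120 N. Pads are 22 mm wide; open, the fingers measure 114 mm over their backs; the gripper's body (76 mm by 85 mm) begins 54 mm behind the grasp point. The pads swing forward as they close: fully open they stand 13 mm farther back than shut.
Start: joints at [57.577, 12.628, 87.462, -0, 79.91, -7.225], TCP at [0.266, 0.566, 0.208] pointing down, gripper open.
Joint ranges: [-170.65, 170.65], [-52.31, 119.04], [5.05, 147.46], [-71.25, 251.25], [11.57, 151.72], [-153.62, 153.62]. Speed limits (degrees/s): [147.25, 147.25, 172.46, 180, 180, 180].

### API

Orientations are given as a 3x3 rotation matrix whose columns are the frame's x, y, z axes.
In Python, from rig import r gives the robot as it stands.
- The arm moves only by the tool drive_tool, never from a script. Its argument "series" is a list of rows, each an object of numbers: "x", "y", "z": the shift along the tool's x, y, z normalised to -1 to 1, where 1 is 250 mm; "rx", "ry", "rz": the turn, a rotation vector about the tool's x, y, z normalised to -1 to 1, where 1 is 180 degrees; "jaw": the opening, from 0 (shut) to 1 (fully open). A call has 1 to 8 rows; each row shifts and turns the commanded pose from where the row before left it, along the tool's axes as they then stand; what a row does not reach is not made up. A row lasts 1/8 s, in which the tool goes at most 62.5 mm and 10.7 degrees, less where a joint would pass 70% of its speed; a pose out of reach is approached as far as the arm can. A call with a number of a shift or a turn outside -1 to 1 is refused whole. A call with a gripper value outside its range is refused whole. The fingers move at their own pace and stop on an object; the grip force is fixed at half the most. Time passes only in rows, so rows that do not move let the fingers close. It gives the time, the measured TCP pose, the force and the opening at its end, in the units of the state.
- r.state(): the state, without advancing time (a new reading comes with each control period).
- r.read_camera(name): name is "scene" or "top" or "wrist"; returns a dict with "frame" (384x512x3 uint8, red, green, blue), "camera_matrix" (3x3 intrinsics, pixels), "rvec" (rotation vector, rad) and "tvec" (3), from world to camera coordinates, as OpenCV has them. Camera axes: x right, y down, z forward; pixel columns grow to the right and rows downward; lengths in m; the calibration is good to about 2 mm. A picture is of the moment at which its call begins. There is no depth.
- r.finish_job(): hands the job in, once; it reports no verdict.
The state is a dict: "t": time; "joints": joint angles; "qd": joint speeds; "joint_torque": joint torques, N m; "tool_pos": TCP position; "tcp_rot": TCP orientation; "wrist_force": force on the tool from outside, world axes, zero at the start; "wrist_torque": the same for the moment, N m; "width": opening from 0.0 (shut) to 1.0 (fully open).
Only numpy, scipy, OpenCV 4.12 (cv2) and the standard library are available. Lean on these libraries where they do the work, as an engineer would, in place of code of your own. Each camera call takes 0.05 s, during which the arm holds its last target.

### The job

The steel cube at the back of the dark wooden stand goes out for regrinding. First clear both bottles from the front of the stand on to the green-topped side table, standing upright; then lay the cube flat in the plywood packing tray, and after it lay the pine block from the stand flat in the space left beside the cube, so that it fills the gap. Last, put each bottle back on the stand, upright on the spot where it stood at the start; never tip a bottle over, and leave the red-and-white pot and the wax block where they are.

Things in the scene. Friction and masses are not known exactly. Their poses are not given: they have to be found in the camera images.
- stand: Fixed dark wooden stand on feet: board 96 (x) x 132 (y) mm, flat top 60 mm above the bench, no rims. Origin: at bench height under its centre; -x is its front, towards the robot. Flush grey felt spots: the round ones at x = -24, y = +32 and -32 mm carry the two bottles, the square ones at x = 24, y = +28 and -28 mm the cube and the pine block (either way round). Place and turn vary.
- mat: Fixed low side table on feet with a flat green rubber top, 62 (x) x 120 (y) mm, top 40 mm above the bench. Origin: at bench height under its centre. It and the packing tray change places between starts. Both bottles fit on it at y = +30 and -30 mm.
- tray: Fixed plywood packing tray on feet, outside 62 (x) x 125 (y) mm, inside 52 x 115 mm, walls 5 mm thick; inner floor 90 mm, rim 97 mm above the bench. Origin: at bench height under its centre. Empty at the start. Cube (36 mm) and pine block (55 mm) go in end to end along y with 24 mm to spare: cube centre at y = +31.5 and pine centre at y = -22 mm, or mirrored, leave 8 mm everywhere.
- blue_bottle_mid (a point): Centre (59.5 mm above its underside) of the light blue round bottle with purple cap, 119 mm high: body 45 mm in diameter up to 88 mm, then a sloping shoulder, cap 28 mm in diameter from 102 to 119 mm; loose, upright in front on the stand.
- white_bottle_mid (a point): Centre (52 mm above its underside) of the white round bottle with black cap, 104 mm high: body 36 mm in diameter up to 88 mm, cap 40 mm in diameter from 88 to 104 mm; loose, upright in front on the stand.
- cube_mid (a point): Centre of the plain steel cube (doming block), 36 x 36 x 36 mm, about 0.36 kg, loose; at the back of the stand, close to bottles and pine block: there is no room to grasp it until the bottles are gone, and then along the stand's x.
- pine_mid (a point): Centre of the pine block, 30 (x) x 55 (y) x 22 (z) mm, loose; lies flat at the back of the stand beside the cube, 55 mm side along the stand's y. Once the bottles are gone it can be grasped across its 30 mm.
- red_pot_mid (a point): Centre of a bystander: round red-and-white pot with white lid, 40 mm in diameter, 34 mm high, loose on the bench. Leave it alone.
- wax_mid (a point): Centre of a bystander: dark blue wax block 30 x 46 x 19 mm, loose on the bench. Leave it alone.
Not all that is in view belongs to the job. Leave any pink look-alike of the part that bears white_bottle_mid alone.

How it is judged:
By the outcome, as a careful person would: the job done as asked, in the order asked, and still so for the second after the job is handed in, with the robot touching nothing.
It also fails if it takes over 109 s, if anything falls off the work surface, if the arm or the gripper's body presses on something with over 40 N, if the wrist force passes 120 N, or if a joint passes its speed limit or range.

## Working session

There is one attempt and no reset: what is moved stays moved. The work goes in short steps, Python scripts to look and compute and a tool call to move; the robot and the scene stay as the last step left them, time stands still between calls to the robot, and variables do not carry over. Pictures are saved under pics/ and viewed, and the job is handed in when it is done.

Besides the shell and the picture viewer there is one more tool, called after ">>>" as a command line: name --argument value ..., lists and objects as JSON in quotes. drive_tool: Moves the arm, as the interface text tells. Scaled input: -1 to 1 covers 250 mm each way for a shift and 180 degrees each way for a turn. Its arguments: {"type":"object","properties":{"series":{"type":"array","items":{"type":"object","properties":{"x":{"type":"number","minimum":-1,"maximum":1},"y":{"type":"number","minimum":-1,"maximum":1},"z":{"type":"number","minimum":-1,"maximum":1},"rx":{"type":"number","minimum":-1,"maximum":1},"ry":{"type":"number","minimum":-1,"maximum":1},"rz":{"type":"number","minimum":-1,"maximum":1},"jaw":{"type":"number"}}}}},"required":["series"]}

```bash
ls; mkdir -p pics
python3 - <<'E'
from rig import r
import cv2,numpy as np
s=r.state(); print({k:np.round(v,3).tolist() for k,v in s.items()})
for n in ["scene","top","wrist"]:
    c=r.read_camera(n); cv2.imwrite(f"pics/{n}0.png",c["frame"][:,:,::-1])
    print(n,c["camera_matrix"].tolist(),np.ravel(c["rvec"]),np.ravel(c["tvec"]))
E
```

```text
pics
{'t': 0.0, 'joints': [57.577, 12.675, 87.526, 0.001, 79.91, -7.226], 'qd': [-0.085, 0.009, 0.063, 0.057, 0.037, 0.029], 'joint_torque': [-0.001, -49.691, -38.939, -0.0, 0.011, 0.0], 'tool_pos': [0.266, 0.565, 0.206], 'tcp_rot': [[-0.905, 0.426, -0.001], [0.426, 0.905, -0.002], [0.0, -0.002, -1.0]], 'wrist_force': [-0.165, -0.189, -1.052], 'wrist_torque': [-0.028, -0.016, -0.007], 'width': 1.001}
scene [[498.74483819062965, 0.0, 258.3582763963243], [0.0, 498.74483819062965, 182.05437982174917], [0.0, 0.0, 1.0]] [ 2.22628317 -0.608324    0.26083901] [-0.37415005  0.35064119  0.62310895]
top [[417.0367941428665, 0.0, 257.48617409242354], [0.0, 417.0367941428665, 202.18244686592672], [0.0, 0.0, 1.0]] [ 1.99813395 -2.18683073  0.26376776] [0.23153524 0.53522438 0.84010339]
wrist [[304.18268867948933, 0.0, 259.7896188130084], [0.0, 304.18268867948933, 188.6334964259599], [0.0, 0.0, 1.0]] [-2.41776607 -1.53641349 -0.24322399] [-0.62337332 -0.0410637   0.37993848]
```

View pics/scene0.png

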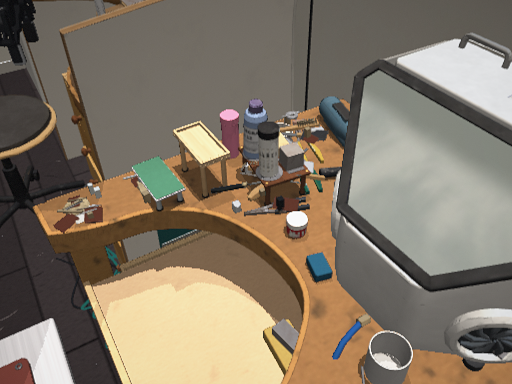

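View pics/top0.png

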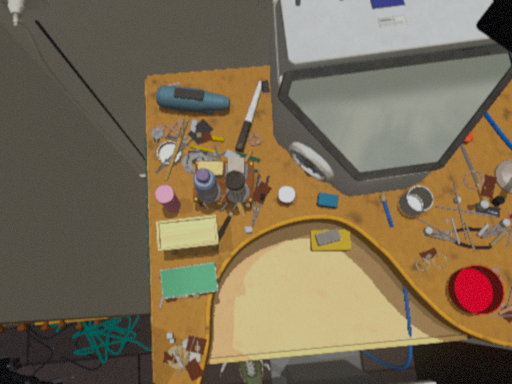

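View pics/wrist0.png

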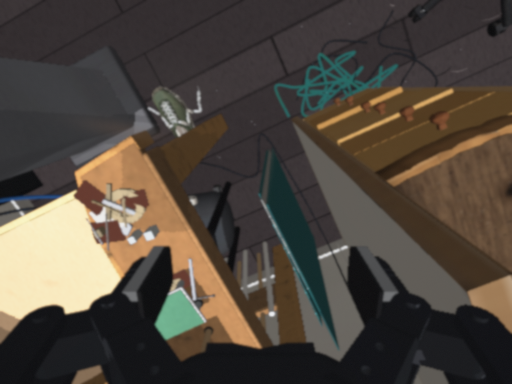

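The scene camera shows the stand with the blue bottle (255,130), the white bottle (268,150), the cube (291,155), the plywood tray (203,150), the green table (158,180) and a pink look-alike (230,133). Next I take enlarged crops.

```bash
cat > h.py <<'E'
import numpy as np,cv2
from rig import r
def cam(n):
    c=r.read_camera(n);c["R"]=cv2.Rodrigues(np.array(c["rvec"],float))[0];c["t"]=np.ravel(c["tvec"]);c["K"]=np.array(c["camera_matrix"]);return c
def proj(c,P):
    return cv2.projectPoints(np.array(P,float).reshape(-1,3),np.array(c["rvec"],float),c["t"],c["K"],None)[0].reshape(-1,2)
def back(c,uv,z):
    d=c["R"].T@np.linalg.inv(c["K"])@np.array([uv[0],uv[1],1.]);o=-c["R"].T@c["t"];return o+d*(z-o[2])/d[2]
def crop(c,x0,y0,w,h,s,name):
    im=c["frame"][y0:y0+h,x0:x0+w,::-1];im=cv2.resize(im,None,fx=s,fy=s,interpolation=cv2.INTER_CUBIC)
    st=10
    for x in range((x0+st-1)//st*st,x0+w,st):
        cv2.putText(im,str(x),((x-x0)*s,8),0,.3,(0,0,255),1);im[::8,(x-x0)*s]=(0,255,255)
    for y in range((y0+st-1)//st*st,y0+h,st):
        cv2.putText(im,str(y),(0,(y-y0)*s),0,.3,(0,0,255),1);im[(y-y0)*s,::8]=(0,255,255)
    cv2.imwrite("pics/"+name,im)
E
python3 - <<'E'
from h import *
c=cam("top");crop(c,145,130,130,100,6,"t1.png");crop(c,145,210,110,95,6,"t2.png")
print(-c["R"].T@c["t"]); print(proj(c,[[0.3,0,0],[0.3,.1,0],[.4,0,0],[.5,.5,0]]))
c=cam("scene");crop(c,125,95,130,100,6,"s1.png");crop(c,215,90,130,100,6,"s2.png");print(-c["R"].T@c["t"])
E
```

```text
[0.33544    0.19820553 0.94553794]
[[351.04632942 314.30578687]
 [305.61508329 318.5436319 ]
 [344.6544158  268.38658644]
 [121.15547008 244.2242391 ]]
[ 0.21029848 -0.39522702  0.67139588]
```

View pics/t1.png

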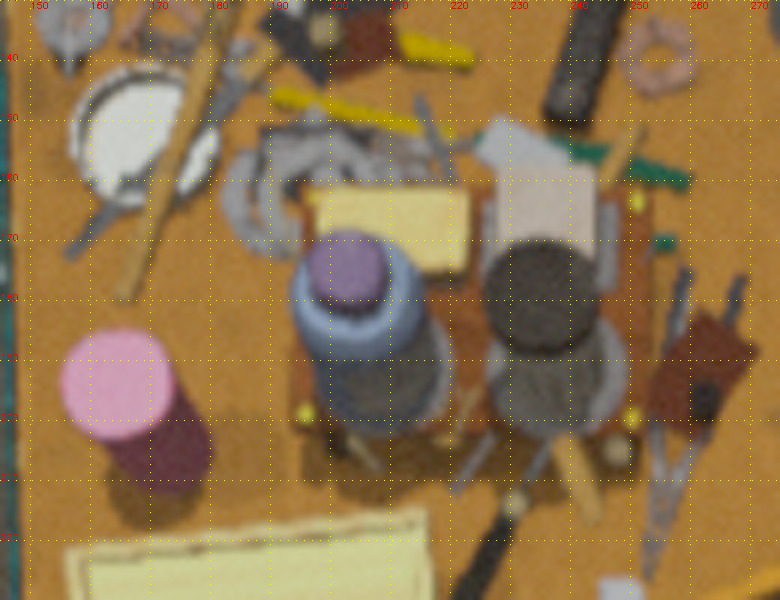

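View pics/t2.png

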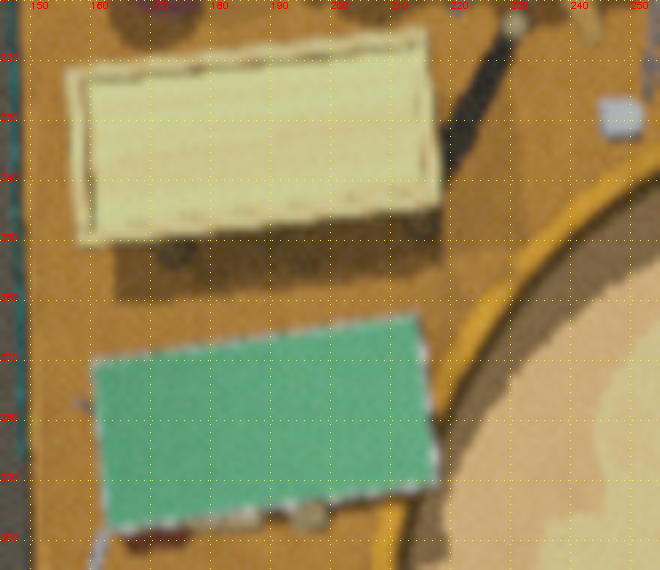

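View pics/s1.png

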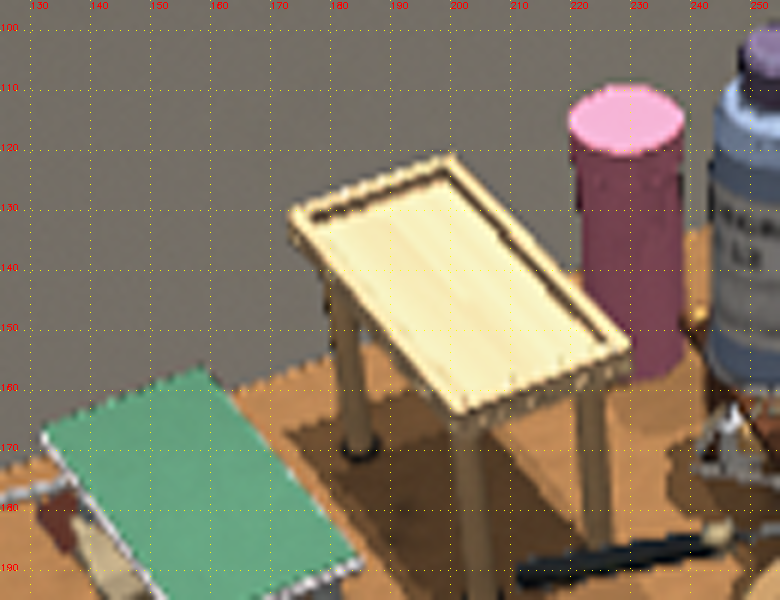

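View pics/s2.png

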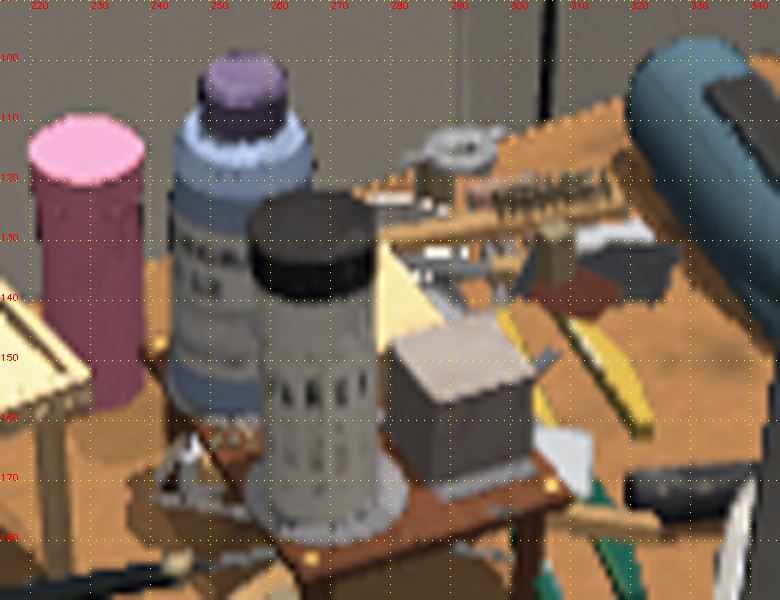

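```bash
cat > fit.py <<'E'
from h import *
from scipy.optimize import least_squares
T=cam("top");S=cam("scene")
def fit(hx,hy,z,pts):  # pts: list (cam,uv,(sx,sy))
    f=lambda p:np.concatenate([proj(c,W(p,hx*s[0],hy*s[1],z))[0]-(np.array(uv)-.4) for c,uv,s in pts])
    s=least_squares(f,[.6,.4,0],loss="soft_l1");return s.x,s.fun
def W(p,x,y,z):
    return np.array([p[0]+np.cos(p[2])*x-np.sin(p[2])*y,p[1]+np.sin(p[2])*x+np.cos(p[2])*y,z])
tray=fit(.031,.0625,.097,[(T,(155.5,221.5),(1,1)),(T,(216,214.5),(1,-1)),(T,(218.5,244.5),(-1,-1)),(T,(158,251),(-1,1)),
 (S,(173.5,131),(-1,1)),(S,(200,121),(1,1)),(S,(230,153),(1,-1)),(S,(201,165),(-1,-1))])
mat=fit(.031,.06,.04,[(T,(160,270),(1,1)),(T,(213.7,262.3),(1,-1)),(T,(218,290.5),(-1,-1)),(T,(162,298),(-1,1)),
 (S,(132,168),(-1,1)),(S,(158.5,156.5),(1,1)),(S,(185.5,189.5),(1,-1))])
stand=fit(.048,.066,.06,[(T,(193,202.5),(-1,1)),(T,(252.5,202.5),(-1,-1)),(S,(264,183.5),(-1,-1)),(S,(309.5,171.5),(1,-1))])
for n,(p,res) in dict(tray=tray,mat=mat,stand=stand).items(): print(n,p[:2].round(4),np.degrees(p[2]).round(2)); print(res.round(1))
print("blue",back(T,(201.1,174.1),.179)); print("white",back(T,(234.6,178.6),.164)); print("cube",back(T,(235.1,167),.096))
st=stand[0]
for x,y in [(-.024,.032),(-.024,-.032),(.024,.028),(.024,-.028)]: print(W(st,x,y,.06))
def poly(im,c,p,hx,hy,z,col,s,x0,y0):
    P=[W(p,hx*a,hy*b,z) for a,b in [(1,1),(1,-1),(-1,-1),(-1,1)]]
    q=(proj(c,P)+.5-[x0,y0])*s; cv2.polylines(im,[q.astype(int)],True,col,1)
def circ(im,c,ctr,rad,z,col,s,x0,y0):
    a=np.linspace(0,2*np.pi,40);P=np.c_[ctr[0]+rad*np.cos(a),ctr[1]+rad*np.sin(a),a*0+z]
    cv2.polylines(im,[((proj(c,P)+.5-[x0,y0])*s).astype(int)],True,col,1)
for c,nm,(x0,y0,w,h) in [(T,"to.png",(145,150,120,150)),(S,"so.png",(125,90,200,120))]:
    s=4; im=cv2.resize(c["frame"][y0:y0+h,x0:x0+w,::-1],None,fx=s,fy=s,interpolation=cv2.INTER_CUBIC);a=(s,x0,y0)
    poly(im,c,tray[0],.031,.0625,.097,(0,0,255),*a);poly(im,c,mat[0],.031,.06,.04,(0,0,255),*a);poly(im,c,st,.048,.066,.06,(0,0,255),*a)
    b=W(st,-.024,.032,0);circ(im,c,b,.0225,.06,(255,0,0),*a);circ(im,c,b,.014,.179,(0,255,0),*a);circ(im,c,b,.0225,.148,(0,255,0),*a)
    b=W(st,-.024,-.032,0);circ(im,c,b,.018,.06,(255,0,0),*a);circ(im,c,b,.02,.164,(0,255,0),*a)
    for y,hx,hy,z in [(-.028,.018,.018,.096),(.028,.015,.0275,.082)]:
        q=W(st,.024,y,0);poly(im,c,[q[0],q[1],st[2]],hx,hy,z,(0,255,255),*a)
    cv2.imwrite("pics/"+nm,im)
E
python3 fit.py
```

```text
tray [0.4968 0.3325] 1.51
[ 1.2 -0.6  0.6 -0.4  0.9 -1.   0.4 -0.4 -2.2 -0.9 -0.7 -0.5 -0.5 -0.5
 -1.2 -1.2]
mat [0.4041 0.3434] 2.46
[ 0.2 -1.   1.9 -0.7  0.8  0.1  0.5  0.3 -2.1 -2.4 -0.  -1.5 -0.9 -1.7]
stand [0.6113 0.2548] -5.07
[-0.5 -0.3  0.3 -0.4 -0.3  2.3 -0.2 -0.4]
blue [0.59126216 0.28771203 0.179     ]
white [0.58106899 0.22458174 0.164     ]
cube [0.628277   0.22382527 0.096     ]
[0.59018525 0.28879439 0.06      ]
[0.58453119 0.22504463 0.06      ]
[0.63764419 0.28056948 0.06      ]
[0.63269689 0.22478844 0.06      ]
```

View pics/to.png

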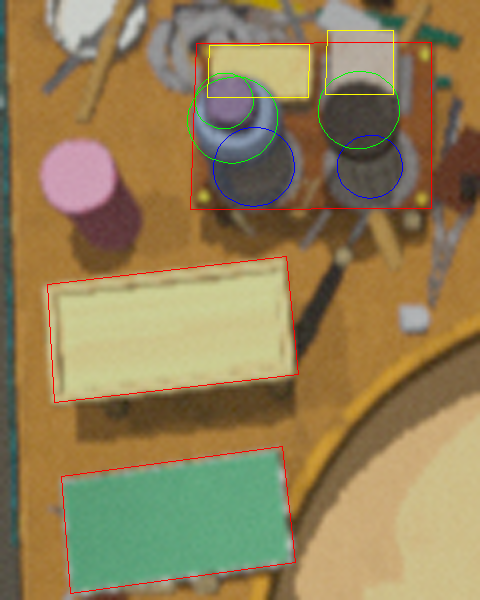

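View pics/so.png

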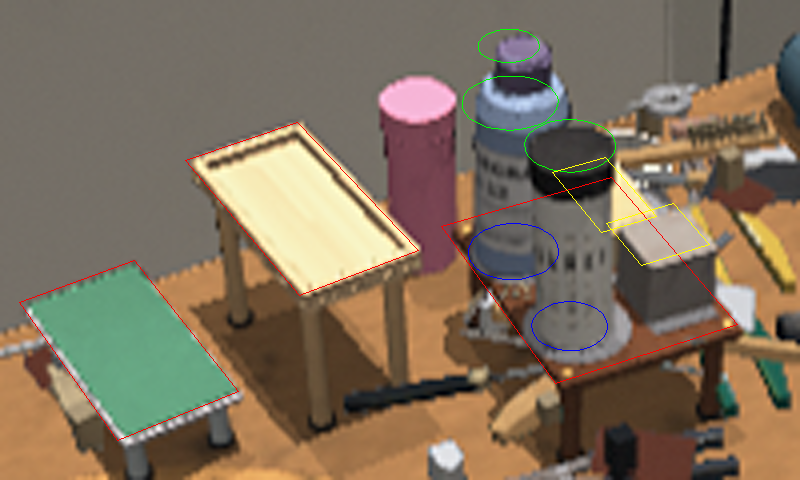

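Candidates for the white bottle: the black-capped one at scene (268,150) / top (235,179), and the pink look-alike at scene (230,133) / top (162,193). I choose the black-capped one. For the cube: the steel cube at scene (291,155), and a grey block on yellow at (286,332), which I rule out. Next I go above the stand for a close look with the wrist camera.

```bash
cat > plan.py <<'E'
import sys,numpy as np,math
from rig import r
def plan(x,y,z,psi,n,start=None):
    s=r.state();p=np.array(s["tool_pos"]) if start is None else np.array(start[:3])
    R=np.array(s["tcp_rot"]); a0=math.degrees(math.atan2(R[1,1],R[0,1])) if start is None else start[3]
    d=np.array([x,y,z])-p; da=(psi-a0+180)%360-180
    for i in range(n):
        a=math.radians(a0+da*i/n);st=d/n
        tx=-math.sin(a)*st[0]+math.cos(a)*st[1];ty=math.cos(a)*st[0]+math.sin(a)*st[1]
        print(dict(x=round(tx/.25,3),y=round(ty/.25,3),z=round(-st[2]/.25,3),rz=round(-da/n/180,4)))
    print("step mm",np.linalg.norm(d/n)*1e3,"deg",da/n,"from",p.round(4),round(a0,2))
if __name__=="__main__":
    v=list(map(float,sys.argv[1:]));plan(*v[:4],int(v[4]))
E
python3 plan.py 0.49 0.26 0.33 -2 8
python3 -c "
from h import *
c=cam('wrist');s=r.state();R=np.array(s['tcp_rot']);print(R.T@(-c['R'].T@c['t']-s['tool_pos']), R.T@c['R'].T)"
```

```text
{'x': np.float64(-0.166), 'y': np.float64(-0.09), 'z': np.float64(-0.061), 'rz': 0.0464}
{'x': np.float64(-0.178), 'y': np.float64(-0.065), 'z': np.float64(-0.061), 'rz': 0.0464}
{'x': np.float64(-0.185), 'y': np.float64(-0.039), 'z': np.float64(-0.061), 'rz': 0.0464}
{'x': np.float64(-0.189), 'y': np.float64(-0.012), 'z': np.float64(-0.061), 'rz': 0.0464}
{'x': np.float64(-0.189), 'y': np.float64(0.016), 'z': np.float64(-0.061), 'rz': 0.0464}
{'x': np.float64(-0.184), 'y': np.float64(0.043), 'z': np.float64(-0.061), 'rz': 0.0464}
{'x': np.float64(-0.176), 'y': np.float64(0.07), 'z': np.float64(-0.061), 'rz': 0.0464}
{'x': np.float64(-0.164), 'y': np.float64(0.094), 'z': np.float64(-0.061), 'rz': 0.0464}
step mm 49.7631650971187 deg -8.350393647432425 from [0.266  0.5654 0.2073] 64.8
[ 0.07949668 -0.00105399 -0.16657412] [[ 1.00877633e-03 -9.50535345e-01 -3.10614776e-01]
 [ 9.99999348e-01  7.92804959e-04  8.21553109e-04]
 [-5.34658334e-04 -3.10615403e-01  9.50535526e-01]]
```

```bash
python3 plan.py 0.52 0.33 0.28 -2 8 | sed 's/np.float64//g'
```

```text
{'x': (-0.165), 'y': (-0.052), 'z': (-0.036), 'rz': 0.0464}
{'x': (-0.171), 'y': (-0.028), 'z': (-0.036), 'rz': 0.0464}
{'x': (-0.173), 'y': (-0.003), 'z': (-0.036), 'rz': 0.0464}
{'x': (-0.172), 'y': (0.022), 'z': (-0.036), 'rz': 0.0464}
{'x': (-0.167), 'y': (0.047), 'z': (-0.036), 'rz': 0.0464}
{'x': (-0.158), 'y': (0.071), 'z': (-0.036), 'rz': 0.0464}
{'x': (-0.146), 'y': (0.093), 'z': (-0.036), 'rz': 0.0464}
{'x': (-0.131), 'y': (0.113), 'z': (-0.036), 'rz': 0.0464}
step mm 44.23004659929765 deg -8.35026191597911 from [0.266  0.5655 0.2074] 64.8
```

>>> drive_tool --series '[{"x": -0.165,"y": -0.052,"z": -0.036,"rz": 0.0464,"jaw": 1},{"x": -0.171,"y": -0.028,"z": -0.036,"rz": 0.0464,"jaw": 1},{"x": -0.173,"y": -0.003,"z": -0.036,"rz": 0.0464,"jaw": 1},{"x": -0.172,"y": 0.022,"z": -0.036,"rz": 0.0464,"jaw": 1},{"x": -0.167,"y": 0.047,"z": -0.036,"rz": 0.0464,"jaw": 1},{"x": -0.158,"y": 0.071,"z": -0.036,"rz": 0.0464,"jaw": 1},{"x": -0.146,"y": 0.093,"z": -0.036,"rz": 0.0464,"jaw": 1},{"x": -0.131,"y": 0.113,"z": -0.036,"rz": 0.0464,"jaw": 1}]'

```text
invalid input
```

Run:
```python
from h import *
c=cam("wrist");cv2.imwrite("pics/w1.png",c["frame"][:,:,::-1]);np.save("w1.npy",c,allow_pickle=True)
s=r.state();print(s["t"],s["tool_pos"],s["tcp_rot"])
```

```text
0.45 [0.26606785 0.56547919 0.20751554] [[-9.04838230e-01  4.25755531e-01 -7.04164490e-05]
 [ 4.25755537e-01  9.04838223e-01 -1.12867337e-04]
 [ 1.56616017e-05 -1.32106874e-04 -9.99999991e-01]]
```

View pics/w1.png

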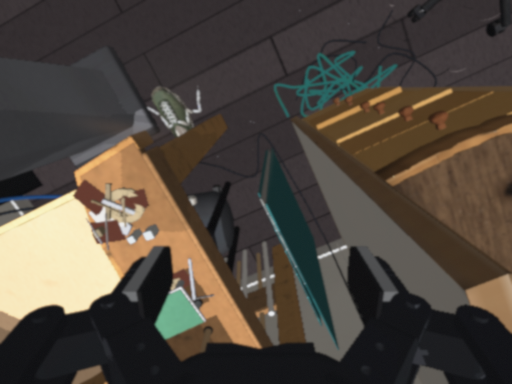

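The drive call was refused and the picture is unchanged. I retry with one small row.

>>> drive_tool --series '[{"x": -0.16,"y": -0.05,"z": -0.04,"rx": 0,"ry": 0,"rz": 0.046,"jaw": 1}]'

```text
t: 0.57
tool_pos: [0.2952, 0.5376, 0.2166]
tcp_rot: [[-0.834, 0.551, -0.002], [0.551, 0.834, -0.001], [0.001, -0.002, -1.0]]
wrist_force: [1.8, 0.5, 0.3]
width: 0.998
```

>>> drive_tool --series '[{"x": -0.171,"y": -0.028,"z": -0.036,"rx": 0,"ry": 0,"rz": 0.046,"jaw": 1},{"x": -0.173,"y": -0.003,"z": -0.036,"rx": 0,"ry": 0,"rz": 0.046,"jaw": 1},{"x": -0.172,"y": 0.022,"z": -0.036,"rx": 0,"ry": 0,"rz": 0.046,"jaw": 1},{"x": -0.167,"y": 0.047,"z": -0.036,"rx": 0,"ry": 0,"rz": 0.046,"jaw": 1},{"x": -0.158,"y": 0.071,"z": -0.036,"rx": 0,"ry": 0,"rz": 0.046,"jaw": 1},{"x": -0.146,"y": 0.093,"z": -0.036,"rx": 0,"ry": 0,"rz": 0.046,"jaw": 1},{"x": -0.131,"y": 0.113,"z": -0.036,"rx": 0,"ry": 0,"rz": 0.046,"jaw": 1}]'

```text
t: 1.45
tool_pos: [0.5211, 0.3311, 0.2811]
tcp_rot: [[0.03, 1.0, 0.0], [1.0, -0.03, 0.0], [0.0, 0.0, -1.0]]
wrist_force: [0.0, 0.9, 0.2]
width: 1.0
```

Run:
```python
from h import *
c=cam("wrist");cv2.imwrite("pics/w2.png",c["frame"][:,:,::-1]);np.save("w1.npy",c,allow_pickle=True)
s=r.state();print(s["t"],s["tool_pos"],s["tcp_rot"])
```

```text
1.5 [0.52537291 0.32720574 0.28233078] [[ 0.039393    0.9992137   0.00449252]
 [ 0.99922241 -0.03938507 -0.00183972]
 [-0.00166133  0.0045615  -0.99998822]]
```

View pics/w2.png

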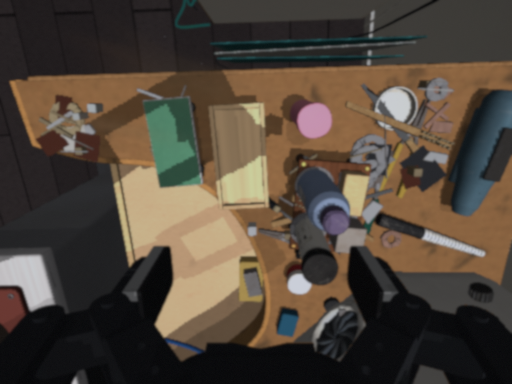

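The wrist view shows the stand around (330,200), the tray (240,155), the mat (173,142), and the pink bottle (312,120). I take it again settled, with crops.

Run:
```python
from h import *
import pickle
s=r.state()
c=cam("wrist");pickle.dump(c,open("w.pkl","wb"))
crop(c,280,140,110,100,7,"w3.png");crop(c,140,85,140,130,5,"w4.png")
print(s["tool_pos"],s["qd"])
```

```text
[0.52537291 0.32720574 0.28233078] [ 2.59646323 -1.00762596  1.53441738  0.57578831 -1.12281202 -6.43166663]
```

View pics/w3.png

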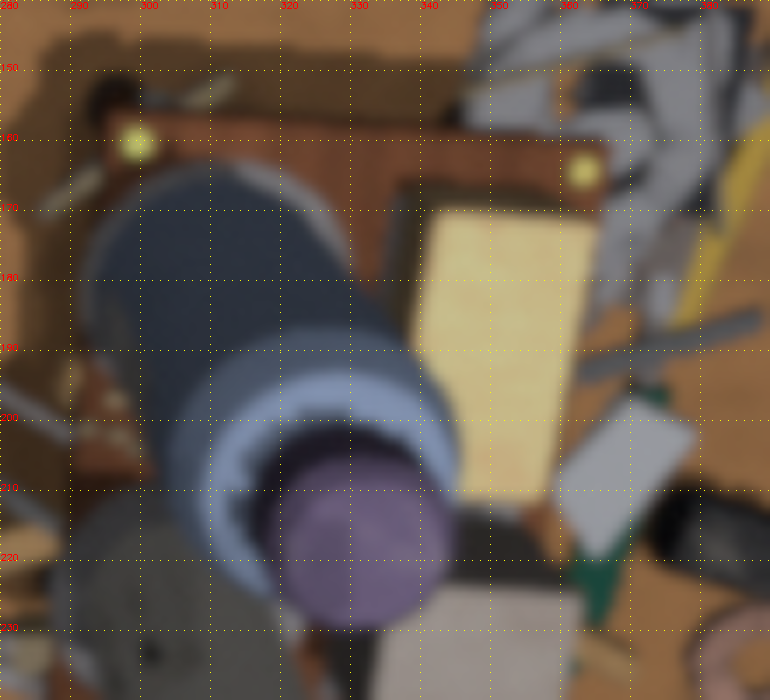

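View pics/w4.png

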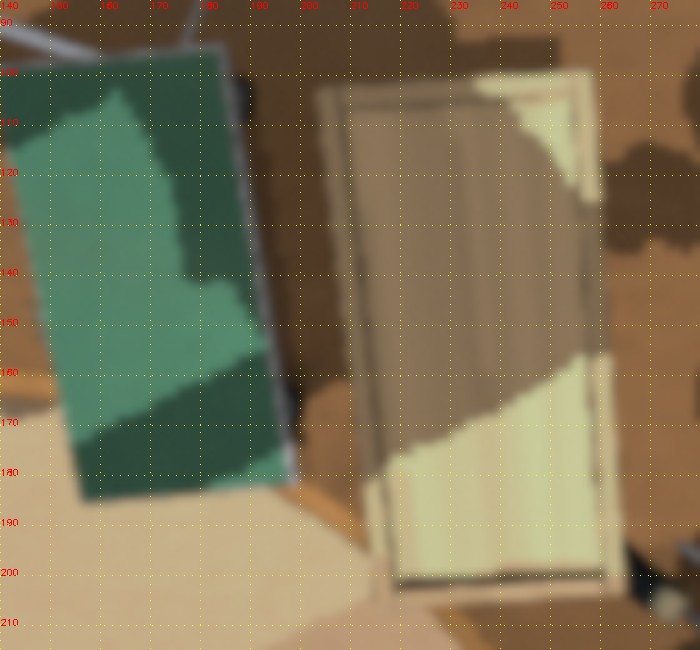

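```bash
cat > fit2.py <<'E'
from h import *
import pickle
from scipy.optimize import least_squares
C=dict(T=cam("top"),S=cam("scene"),W=pickle.load(open("w.pkl","rb")))
o=.43
pts=[]
def add(k,c,uv,s,sg=.7): pts.append((k,c,np.array(uv)-o,s,sg))
for c,uv,s in [("T",(155.7,221.5),(1,1)),("T",(216,214.5),(1,-1)),("T",(218.5,244.5),(-1,-1)),("T",(158,251),(-1,1)),
 ("S",(173.3,130.5),(-1,1)),("S",(200,121),(1,1)),("S",(230,153),(1,-1)),("S",(201,165),(-1,-1)),
 ("W",(203.6,103),(-1,1)),("W",(258.4,99),(1,1)),("W",(265.4,204.4),(1,-1)),("W",(214,203.4),(-1,-1))]: add("tray",c,uv,s)
for c,uv,s in [("T",(160,270),(1,1)),("T",(213.7,262.3),(1,-1)),("T",(218,290.5),(-1,-1)),("T",(162,298),(-1,1)),
 ("S",(131.5,167.5),(-1,1)),("S",(158.5,156),(1,1)),("S",(185.5,189.5),(1,-1)),
 ("W",(185,93.6),(1,1)),("W",(199.4,182),(1,-1)),("W",(157,185.4),(-1,-1))]: add("mat",c,uv,s)
for c,uv,s in [("T",(193,202.5),(-1,1)),("T",(252.5,202.5),(-1,-1)),("S",(264,183.5),(-1,-1)),("S",(309.5,171.5),(1,-1)),("W",(365.7,159.7),(1,1)),("W",(294.5,154.5),(-1,1))]: add("stand",c,uv,s,1)
for c,uv,s in [("T",(195.8,198.8),(-1,1)),("T",(250.3,199.7),(-1,-1)),("T",(251.2,163.7),(1,-1)),("S",(266.8,183),(-1,-1)),("S",(306.8,170.8),(1,-1)),("W",(298.6,160.3),(-1,1)),("W",(362.7,164.5),(1,1))]: add("pin",c,uv,s,.4)
geo=dict(tray=(.031,.0625,.097),mat=(.031,.06,.04),stand=(.048,.066,.06))
def W(p,x,y,z): return np.array([p[0]+np.cos(p[2])*x-np.sin(p[2])*y,p[1]+np.sin(p[2])*x+np.cos(p[2])*y,z])
names=["tray","mat","stand"];cn=["T","S","W"]
def f(v):
    P={n:v[3*i:3*i+3] for i,n in enumerate(names)};B={c:v[9+2*i:11+2*i] for i,c in enumerate(cn)};a,b=v[15:17]
    out=[]
    for k,c,uv,s,sg in pts:
        if k=="pin": q=W(P["stand"],a*s[0],b*s[1],.0605)
        else: g=geo[k]; q=W(P[k],g[0]*s[0],g[1]*s[1],g[2])
        out.append((proj(C[c],q)[0]+B[c]-uv)/sg)
    for c in cn: out.append(B[c]/1.5)
    return np.concatenate(out)
s=least_squares(f,[.5,.33,0,.4,.34,0,.61,.25,0]+[0]*6+[.042,.06],loss="soft_l1")
v=s.x
for i,n in enumerate(names): print(n,v[3*i:3*i+2].round(4),np.degrees(v[3*i+2]).round(2))
print("bias",v[9:15].round(2),"pin",v[15:])
for (k,c,uv,sx,sg),e in zip(pts,s.fun[:2*len(pts)].reshape(-1,2)): print(k,c,sx,(e*sg).round(1))
P=v[6:9];np.save("fit.npy",v)
b=lambda c,uv,z:back(C[c],np.array(uv)-o-v[9+2*cn.index(c):11+2*cn.index(c)],z)
def inst(q): d=q[:2]-P[:2];c,s_=np.cos(P[2]),np.sin(P[2]);return np.round([c*d[0]+s_*d[1],-s_*d[0]+c*d[1]],4)
print("blueT",inst(b("T",(201.6,174.6),.179)),"blueW",inst(b("W",(330,217),.179)))
print("whiteT",inst(b("T",(235.2,179),.164)))
for uv in [(341.5,169.5),(365,172),(358,211.5)]: print("pineW",inst(b("W",uv,.082)))
for uv in [(197.5,161.3),(222.8,161),(222.5,175)]: print("pineT",inst(b("T",uv,.082)))
for uv in [(226.5,157.5),(244.3,157.5)]: print("cubeT",inst(b("T",uv,.096)))
for uv in [(280,150),(297,143.5),(303.5,152.5),(286.5,157.5)]: print("cubeS",inst(b("S",uv,.096)))
E
python3 fit2.py
```

```text
tray [0.4973 0.3319] 1.19
mat [0.4051 0.3427] 3.05
stand [0.6123 0.2517] -5.77
bias [-0.87  0.72  0.54  0.29 -0.06 -0.78] pin [0.04197188 0.05956374]
tray T (1, 1) [ 0.5 -0.3]
tray T (1, -1) [0.1 0.2]
tray T (-1, -1) [ 0.2 -0.4]
tray T (-1, 1) [-0.2 -0.1]
tray S (-1, 1) [-0.9 -0.1]
tray S (1, 1) [ 0.5 -0.2]
tray S (1, -1) [ 0.3 -0. ]
tray S (-1, -1) [-0.5 -0.8]
tray W (-1, 1) [-0.6 -0.5]
tray W (1, 1) [0.2 0.1]
tray W (1, -1) [-0.7 -0.3]
tray W (-1, -1) [0.8 3.5]
mat T (1, 1) [-0.4 -0.4]
mat T (1, -1) [ 1.2 -0.7]
mat T (-1, -1) [0.3 0. ]
mat T (-1, 1) [0.1 0.8]
mat S (-1, 1) [-0.7 -1.4]
mat S (1, 1) [ 0.8 -0.7]
mat S (1, -1) [ 0.6 -1.6]
mat W (1, 1) [-0.1 -0.5]
mat W (1, -1) [-0.1  0.3]
mat W (-1, -1) [-1.3  0.8]
stand T (-1, 1) [-0.2 -0.5]
stand T (-1, -1) [0.6 0.1]
stand S (-1, -1) [1.1 3.3]
stand S (1, -1) [1.5 0.9]
stand W (1, 1) [ 2.2 -0.1]
stand W (-1, 1) [0.3 0.7]
pin T (-1, 1) [0.1 0.5]
pin T (-1, -1) [-0.1  0.1]
pin T (1, -1) [-0.5 -0.2]
pin S (-1, -1) [-0.2  0.6]
pin S (1, -1) [-0.2  0.3]
pin W (-1, 1) [0.3 0.1]
pin W (1, 1) [-0.1 -0.3]
blueT [-0.0232  0.032 ] blueW [-0.0241  0.032 ]
whiteT [-0.0268 -0.0321]
pineW [0.009 0.056]
pineW [0.0388 0.0546]
pineW [0.0387 0.0012]
pineT [0.0385 0.0566]
pineT [0.0397 0.0012]
pineT [0.0075 0.0008]
cubeT [ 0.0427 -0.0079]
cubeT [ 0.0431 -0.0463]
cubeS [ 0.0044 -0.0203]
cubeS [ 0.0427 -0.016 ]
cubeS [ 0.0407 -0.0459]
cubeS [ 0.0052 -0.0457]
```

```bash
python3 - <<'E'
from h import *
S=cam("scene");T=cam("top")
for uv in [(337,205),(345,240),(390,310),(362,70)]: print("S",uv,back(S,uv,0).round(3),back(S,uv,.25).round(3))
for uv in [(275,85),(282,150),(350,190),(430,180)]: print("T",uv,back(T,uv,0).round(3),back(T,uv,.25).round(3))
crop(S,220,60,120,100,6,"sn.png")
cv2.imwrite("pics/sn2.png",S["frame"][:,:,::-1])
E
python3 plan.py 0.5916 0.286 0.22 -5.77 4 | sed 's/np.float64//g'
```

```text
S (337, 205) [0.685 0.129 0.   ] [ 0.508 -0.066  0.25 ]
S (345, 240) [0.642 0.049 0.   ] [ 0.481 -0.116  0.25 ]
S (390, 310) [ 0.612 -0.104  0.   ] [ 0.463 -0.212  0.25 ]
S (362, 70) [1.062 0.517 0.   ] [0.745 0.178 0.25 ]
T (275, 85) [0.868 0.11  0.   ] [0.728 0.134 0.25 ]
T (282, 150) [0.694 0.111 0.   ] [0.599 0.134 0.25 ]
T (350, 190) [ 0.58  -0.038  0.   ] [0.515 0.024 0.25 ]
T (430, 180) [ 0.587 -0.23   0.   ] [ 0.521 -0.117  0.25 ]
{'x': (-0.045), 'y': (0.073), 'z': (0.06), 'rz': 0.0061}
{'x': (-0.043), 'y': (0.074), 'z': (0.06), 'rz': 0.0061}
{'x': (-0.042), 'y': (0.075), 'z': (0.06), 'rz': 0.0061}
{'x': (-0.041), 'y': (0.076), 'z': (0.06), 'rz': 0.0061}
step mm 26.23508145713259 deg -1.1054266421126755 from [0.5194 0.3326 0.2802] -1.35
```

View pics/sn2.png

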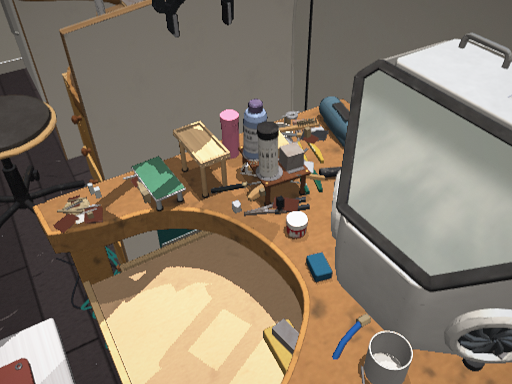

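>>> drive_tool --series '[{"x": -0.045,"y": 0.073,"z": 0.06,"rx": 0,"ry": 0,"rz": 0.006,"jaw": 1},{"x": -0.043,"y": 0.074,"z": 0.06,"rx": 0,"ry": 0,"rz": 0.006,"jaw": 1},{"x": -0.042,"y": 0.075,"z": 0.06,"rx": 0,"ry": 0,"rz": 0.006,"jaw": 1},{"x": -0.041,"y": 0.076,"z": 0.06,"rx": 0,"ry": 0,"rz": 0.006,"jaw": 1},{"x": 0,"y": 0,"z": 0,"rx": 0,"ry": 0,"rz": 0,"jaw": 1},{"x": 0,"y": 0,"z": 0,"rx": 0,"ry": 0,"rz": 0,"jaw": 1}]'

```text
t: 2.5
tool_pos: [0.5925, 0.2853, 0.2205]
tcp_rot: [[0.101, 0.995, -0.0], [0.995, -0.101, 0.0], [0.0, -0.001, -1.0]]
wrist_force: [0.2, 0.6, 0.7]
width: 1.002
```

```bash
python3 plan.py 0.5916 0.286 0.113 -5.77 4 | sed 's/np.float64//g'
python3 - <<'E'
from h import *
S=cam("scene");crop(S,200,10,130,200,4,"s3.png");c=cam("wrist");crop(c,160,120,200,160,4,"w5.png")
E
```

```text
{'x': (0.001), 'y': (-0.001), 'z': (0.107), 'rz': -0.0}
{'x': (0.001), 'y': (-0.001), 'z': (0.107), 'rz': -0.0}
{'x': (0.001), 'y': (-0.001), 'z': (0.107), 'rz': -0.0}
{'x': (0.001), 'y': (-0.001), 'z': (0.107), 'rz': -0.0}
step mm 26.86803098845682 deg 0.003503308742494937 from [0.5925 0.2853 0.2205] -5.78
```

View pics/s3.png

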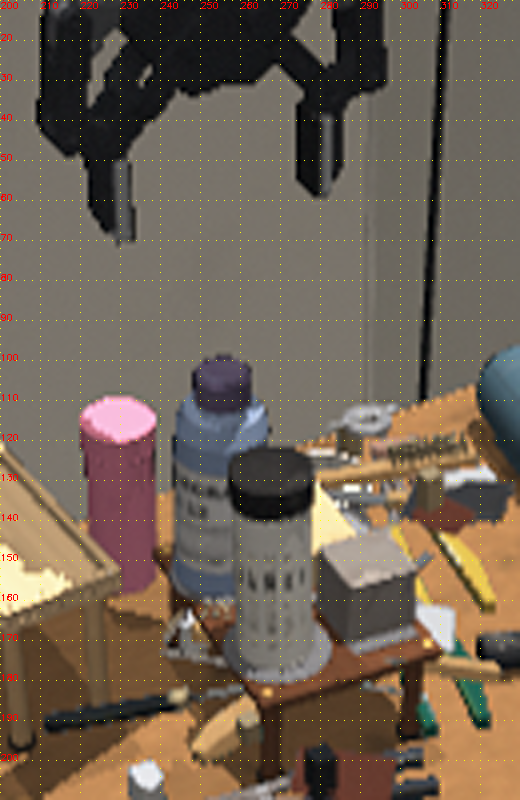

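View pics/w5.png

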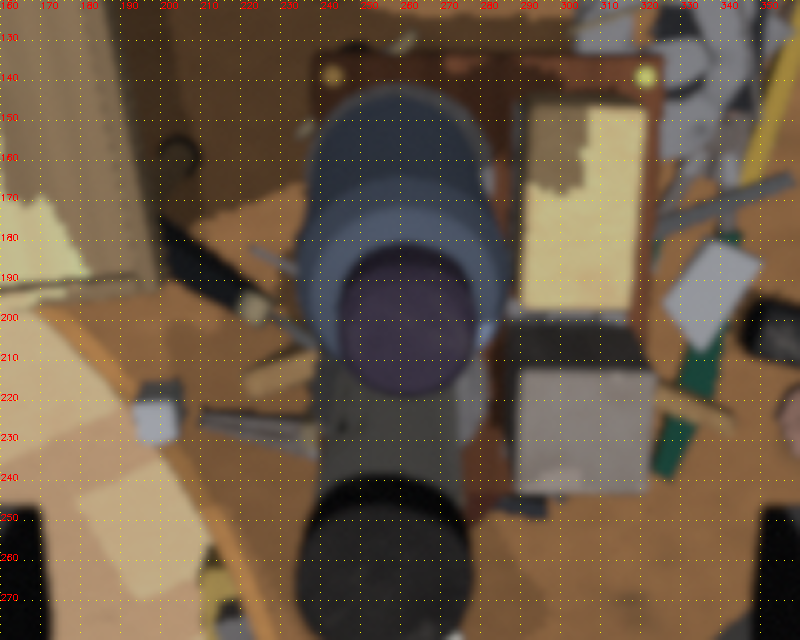

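The fingers straddle the blue cap (wrist cap centre column 260, on the tool axis), so I descend and grip.

>>> drive_tool --series '[{"x": 0.002,"y": -0.002,"z": 0.107,"rx": 0,"ry": 0,"rz": 0,"jaw": 1},{"x": 0.001,"y": -0.001,"z": 0.107,"rx": 0,"ry": 0,"rz": 0,"jaw": 1},{"x": 0,"y": 0,"z": 0.107,"rx": 0,"ry": 0,"rz": 0,"jaw": 1},{"x": 0,"y": 0,"z": 0.107,"rx": 0,"ry": 0,"rz": 0,"jaw": 1},{"x": 0,"y": 0,"z": 0,"rx": 0,"ry": 0,"rz": 0,"jaw": 1},{"x": 0,"y": 0,"z": 0,"rx": 0,"ry": 0,"rz": 0,"jaw": 0},{"x": 0,"y": 0,"z": 0,"rx": 0,"ry": 0,"rz": 0,"jaw": 0},{"x": 0,"y": 0,"z": 0,"rx": 0,"ry": 0,"rz": 0,"jaw": 0}]'

```text
t: 3.6
tool_pos: [0.5931, 0.2868, 0.1161]
tcp_rot: [[0.1, 0.995, 0.004], [0.995, -0.1, 0.001], [0.002, 0.004, -1.0]]
wrist_force: [0.4, 0.2, 4.8]
width: 0.486
```

>>> drive_tool --series '[{"x": 0,"y": 0,"z": 0,"rx": 0,"ry": 0,"rz": 0,"jaw": 0},{"x": 0,"y": 0,"z": 0,"rx": 0,"ry": 0,"rz": 0,"jaw": 0},{"x": 0,"y": 0,"z": 0,"rx": 0,"ry": 0,"rz": 0,"jaw": 0},{"x": 0,"y": 0,"z": 0,"rx": 0,"ry": 0,"rz": 0,"jaw": 0}]'

```text
t: 4.1
tool_pos: [0.5931, 0.2868, 0.1161]
tcp_rot: [[0.1, 0.995, 0.004], [0.995, -0.1, 0.001], [0.002, 0.004, -1.0]]
wrist_force: [0.1, 0.1, 5.4]
width: 0.483
```

Run:
```python
from h import *
S=cam("scene");crop(S,200,50,130,130,6,"s4.png");print(r.state()["tool_pos"])
```

```text
[0.59313731 0.28680108 0.11609467]
```

View pics/s4.png

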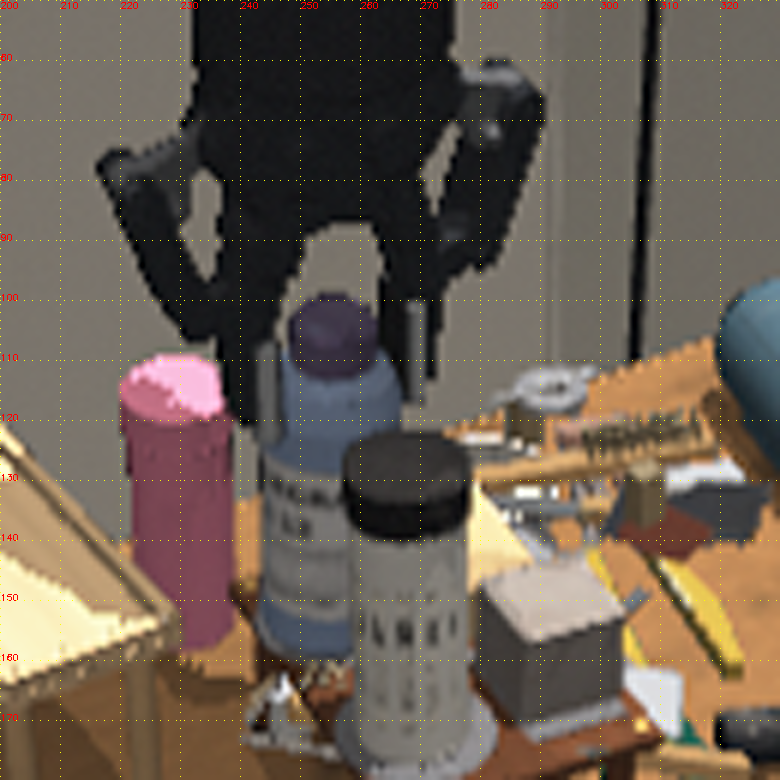

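>>> drive_tool --series '[{"x": 0,"y": 0,"z": -0.04,"rx": 0,"ry": 0,"rz": 0,"jaw": 0},{"x": 0,"y": 0,"z": -0.12,"rx": 0,"ry": 0,"rz": 0,"jaw": 0},{"x": 0,"y": 0,"z": -0.14,"rx": 0,"ry": 0,"rz": 0,"jaw": 0},{"x": 0,"y": 0,"z": -0.14,"rx": 0,"ry": 0,"rz": 0,"jaw": 0},{"x": 0,"y": 0,"z": -0.12,"rx": 0,"ry": 0,"rz": 0,"jaw": 0},{"x": 0,"y": 0,"z": 0,"rx": 0,"ry": 0,"rz": 0,"jaw": 0}]'

```text
t: 4.9
tool_pos: [0.5931, 0.2867, 0.2571]
tcp_rot: [[0.1, 0.995, 0.006], [0.995, -0.1, 0.002], [0.002, 0.005, -1.0]]
wrist_force: [-0.3, -0.1, -0.8]
width: 0.483
```

```bash
python3 plan.py 0.4035 0.3727 0.22 3.05 7 | sed 's/np.float64//g'
python3 - <<'E'
from h import *
S=cam("scene");crop(S,200,0,130,130,6,"s5.png")
E
```

```text
{'x': (0.038), 'y': (-0.113), 'z': (0.021), 'rz': -0.007}
{'x': (0.04), 'y': (-0.112), 'z': (0.021), 'rz': -0.007}
{'x': (0.043), 'y': (-0.111), 'z': (0.021), 'rz': -0.007}
{'x': (0.045), 'y': (-0.11), 'z': (0.021), 'rz': -0.007}
{'x': (0.048), 'y': (-0.109), 'z': (0.021), 'rz': -0.007}
{'x': (0.05), 'y': (-0.108), 'z': (0.021), 'rz': -0.007}
{'x': (0.052), 'y': (-0.107), 'z': (0.021), 'rz': -0.007}
step mm 30.211636306961193 deg 1.258698281093075 from [0.5931 0.2867 0.2571] -5.76
```

View pics/s5.png

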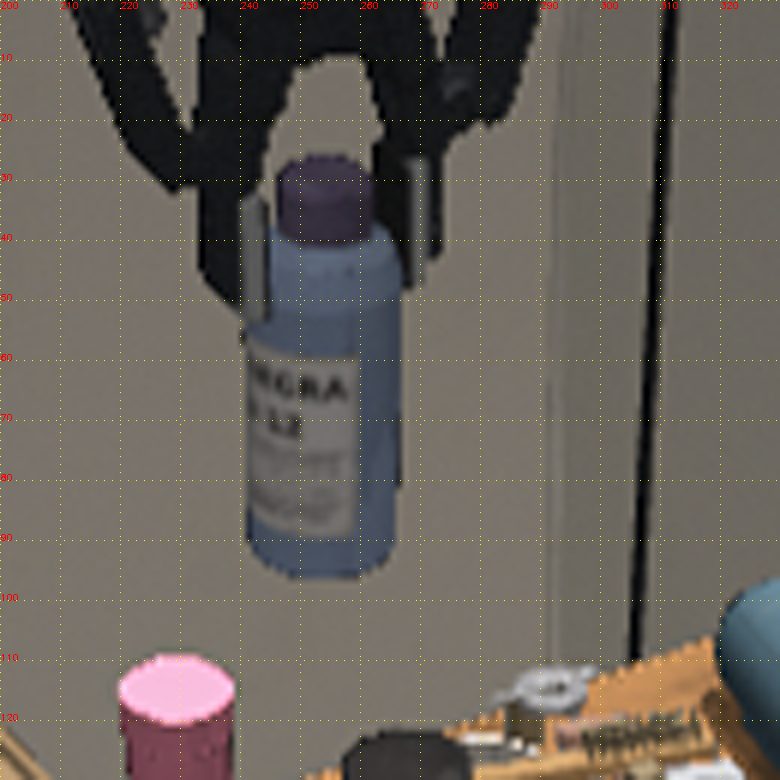

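The blue bottle hangs upright in the jaws. I move it over the mat.

>>> drive_tool --series '[{"x": 0.038,"y": -0.113,"z": 0.021,"rx": 0,"ry": 0,"rz": -0.007,"jaw": 0},{"x": 0.04,"y": -0.112,"z": 0.021,"rx": 0,"ry": 0,"rz": -0.007,"jaw": 0},{"x": 0.043,"y": -0.111,"z": 0.021,"rx": 0,"ry": 0,"rz": -0.007,"jaw": 0},{"x": 0.045,"y": -0.11,"z": 0.021,"rx": 0,"ry": 0,"rz": -0.007,"jaw": 0},{"x": 0.048,"y": -0.109,"z": 0.021,"rx": 0,"ry": 0,"rz": -0.007,"jaw": 0},{"x": 0.05,"y": -0.108,"z": 0.021,"rx": 0,"ry": 0,"rz": -0.007,"jaw": 0},{"x": 0.052,"y": -0.107,"z": 0.021,"rx": 0,"ry": 0,"rz": -0.007,"jaw": 0},{"x": 0,"y": 0,"z": 0,"rx": 0,"ry": 0,"rz": 0,"jaw": 0}]'

```text
t: 5.95
tool_pos: [0.3987, 0.3717, 0.2138]
tcp_rot: [[-0.056, 0.998, -0.005], [0.998, 0.056, -0.003], [-0.002, -0.005, -1.0]]
wrist_force: [0.1, 0.4, -1.7]
width: 0.483
```

```bash
python3 - <<'E'
from h import *
print(r.state()["tool_pos"],r.state()["tcp_rot"].round(4) if hasattr(r.state()["tcp_rot"],'round') else r.state()["tcp_rot"])
S=cam("scene");crop(S,110,60,130,130,5,"s6.png")
E
python3 plan.py 0.4035 0.3727 0.098 3.05 4 | sed 's/np.float64//g'
```

```text
[0.39871801 0.37168319 0.21380674] [[-0.0559  0.9984 -0.0045]
 [ 0.9984  0.0559 -0.0027]
 [-0.0024 -0.0047 -1.    ]]
{'x': (0.001), 'y': (0.003), 'z': (0.117), 'rz': 0.0001}
{'x': (0.001), 'y': (0.003), 'z': (0.117), 'rz': 0.0001}
{'x': (0.001), 'y': (0.003), 'z': (0.117), 'rz': 0.0001}
{'x': (0.001), 'y': (0.003), 'z': (0.117), 'rz': 0.0001}
step mm 29.151004724569972 deg -0.023664961203920143 from [0.4002 0.3714 0.2145] 3.14
```

View pics/s6.png

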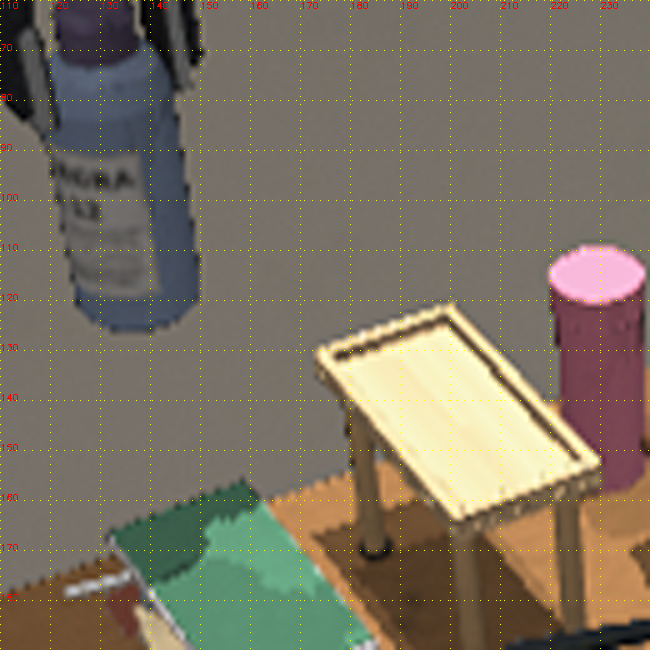

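>>> drive_tool --series '[{"x": 0.001,"y": 0.003,"z": 0.11,"rx": 0,"ry": 0,"rz": 0,"jaw": 0},{"x": 0.001,"y": 0.003,"z": 0.11,"rx": 0,"ry": 0,"rz": 0,"jaw": 0},{"x": 0.001,"y": 0.003,"z": 0.11,"rx": 0,"ry": 0,"rz": 0,"jaw": 0},{"x": 0.001,"y": 0.003,"z": 0.08,"rx": 0,"ry": 0,"rz": 0,"jaw": 0},{"x": 0,"y": 0,"z": 0.02,"rx": 0,"ry": 0,"rz": 0,"jaw": 0},{"x": 0,"y": 0,"z": 0,"rx": 0,"ry": 0,"rz": 0,"jaw": 0},{"x": 0,"y": 0,"z": 0,"rx": 0,"ry": 0,"rz": 0,"jaw": 0}]'

```text
t: 6.88
tool_pos: [0.4056, 0.3734, 0.1104]
tcp_rot: [[-0.053, 0.999, 0.001], [0.999, 0.053, 0.001], [0.001, 0.002, -1.0]]
wrist_force: [1.3, 0.2, -1.8]
width: 0.484
```

```bash
python3 - <<'E'
from h import *
S=cam("scene");crop(S,100,80,130,130,5,"s7.png");print(r.state()["wrist_force"])
E
python3 plan.py 0.4035 0.3727 0.097 3.05 1 | sed 's/np.float64//g'
```

```text
[ 0.06053988  0.11175421 -2.45891436]
{'x': (-0.003), 'y': (-0.008), 'z': (0.054), 'rz': 0.0}
step mm 13.67954418400315 deg -0.004157489146734861 from [0.4056 0.3735 0.1105] 3.05
```

View pics/s7.png

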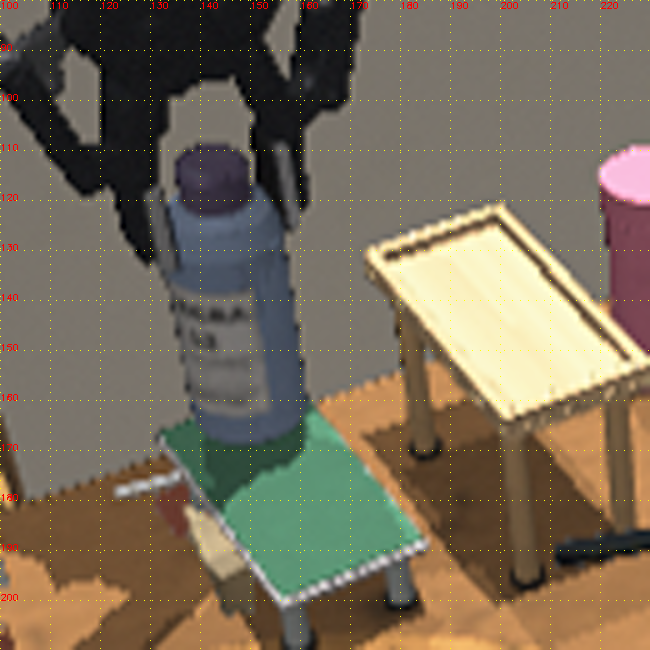

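>>> drive_tool --series '[{"x": -0.003,"y": -0.008,"z": 0.032,"rx": 0,"ry": 0,"rz": 0,"jaw": 0},{"x": 0,"y": 0,"z": 0.016,"rx": 0,"ry": 0,"rz": 0,"jaw": 0},{"x": 0,"y": 0,"z": 0,"rx": 0,"ry": 0,"rz": 0,"jaw": 0},{"x": 0,"y": 0,"z": 0,"rx": 0,"ry": 0,"rz": 0,"jaw": 0}]'

```text
t: 7.42
tool_pos: [0.4028, 0.3723, 0.0974]
tcp_rot: [[-0.054, 0.999, 0.0], [0.999, 0.054, -0.0], [-0.0, 0.0, -1.0]]
wrist_force: [-0.3, 0.3, -2.2]
width: 0.486
```

>>> drive_tool --series '[{"x": 0,"y": 0,"z": 0.006,"rx": 0,"ry": 0,"rz": 0,"jaw": 0},{"x": 0,"y": 0,"z": 0,"rx": 0,"ry": 0,"rz": 0,"jaw": 0},{"x": 0,"y": 0,"z": 0,"rx": 0,"ry": 0,"rz": 0,"jaw": 0}]'

```text
t: 7.8
tool_pos: [0.403, 0.3723, 0.0961]
tcp_rot: [[-0.053, 0.999, 0.001], [0.999, 0.053, 0.0], [0.0, 0.001, -1.0]]
wrist_force: [0.7, 0.1, -0.9]
width: 0.483
```

>>> drive_tool --series '[{"x": 0,"y": 0,"z": 0.002,"rx": 0,"ry": 0,"rz": 0,"jaw": 0},{"x": 0,"y": 0,"z": 0,"rx": 0,"ry": 0,"rz": 0,"jaw": 0.6},{"x": 0,"y": 0,"z": 0,"rx": 0,"ry": 0,"rz": 0,"jaw": 0.8},{"x": 0,"y": 0,"z": 0,"rx": 0,"ry": 0,"rz": 0,"jaw": 0.85},{"x": 0,"y": 0,"z": 0,"rx": 0,"ry": 0,"rz": 0,"jaw": 0.85}]'

```text
t: 8.43
tool_pos: [0.4027, 0.3722, 0.0953]
tcp_rot: [[-0.053, 0.999, -0.0], [0.999, 0.053, -0.0], [-0.0, -0.0, -1.0]]
wrist_force: [-0.5, -0.2, 1.4]
width: 0.85
```

Run:
```python
from h import *
S=cam("scene");crop(S,100,80,130,130,5,"s8.png")
```

```text
(no output)
```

View pics/s8.png

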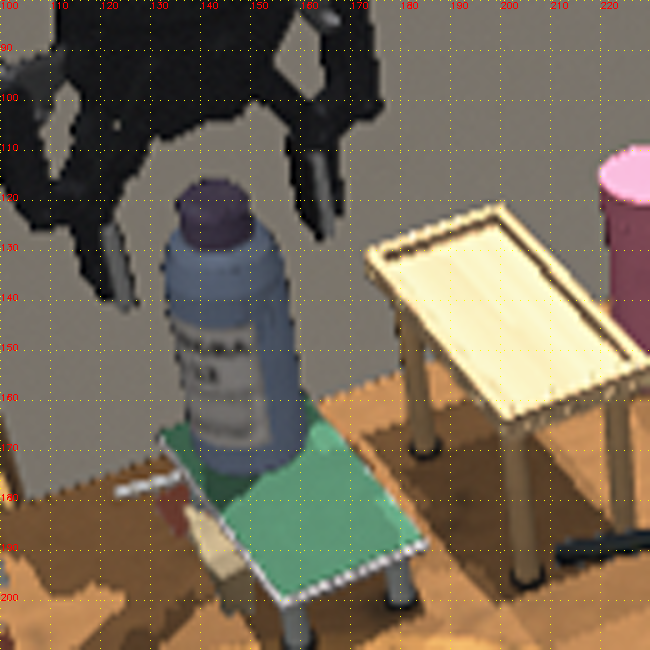

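The blue bottle stands upright within the mat. I raise the arm and go to the white bottle.

>>> drive_tool --series '[{"x": 0,"y": 0,"z": -0.1,"rx": 0,"ry": 0,"rz": 0,"jaw": 0.85},{"x": 0,"y": 0,"z": -0.2,"rx": 0,"ry": 0,"rz": 0,"jaw": 1},{"x": 0,"y": 0,"z": -0.2,"rx": 0,"ry": 0,"rz": 0,"jaw": 1},{"x": 0,"y": 0,"z": 0,"rx": 0,"ry": 0,"rz": 0,"jaw": 1}]'

```text
t: 8.98
tool_pos: [0.4054, 0.374, 0.2259]
tcp_rot: [[-0.053, 0.999, 0.008], [0.999, 0.053, 0.006], [0.005, 0.008, -1.0]]
wrist_force: [1.1, 0.5, -0.5]
width: 0.997
```

```bash
python3 plan.py 0.5852 0.2223 0.21 -5.77 6 | sed 's/np.float64//g'
```

```text
{'x': (-0.107), 'y': (0.114), 'z': (0.011), 'rz': 0.0082}
{'x': (-0.104), 'y': (0.117), 'z': (0.011), 'rz': 0.0082}
{'x': (-0.101), 'y': (0.12), 'z': (0.011), 'rz': 0.0082}
{'x': (-0.098), 'y': (0.122), 'z': (0.011), 'rz': 0.0082}
{'x': (-0.095), 'y': (0.125), 'z': (0.011), 'rz': 0.0082}
{'x': (-0.092), 'y': (0.127), 'z': (0.011), 'rz': 0.0082}
step mm 39.30006862113931 deg -1.472052747490892 from [0.4054 0.374  0.2259] 3.06
```

>>> drive_tool --series '[{"x": -0.107,"y": 0.114,"z": 0.011,"rx": 0,"ry": 0,"rz": 0.008,"jaw": 1},{"x": -0.104,"y": 0.117,"z": 0.011,"rx": 0,"ry": 0,"rz": 0.008,"jaw": 1},{"x": -0.101,"y": 0.12,"z": 0.011,"rx": 0,"ry": 0,"rz": 0.008,"jaw": 1},{"x": -0.098,"y": 0.122,"z": 0.011,"rx": 0,"ry": 0,"rz": 0.008,"jaw": 1},{"x": -0.095,"y": 0.125,"z": 0.011,"rx": 0,"ry": 0,"rz": 0.008,"jaw": 1},{"x": -0.092,"y": 0.127,"z": 0.011,"rx": 0,"ry": 0,"rz": 0.009,"jaw": 1},{"x": 0,"y": 0,"z": 0,"rx": 0,"ry": 0,"rz": 0,"jaw": 1},{"x": 0,"y": 0,"z": 0,"rx": 0,"ry": 0,"rz": 0,"jaw": 1}]'

```text
t: 9.98
tool_pos: [0.582, 0.2212, 0.2027]
tcp_rot: [[0.1, 0.995, -0.002], [0.995, -0.1, -0.0], [-0.0, -0.002, -1.0]]
wrist_force: [-0.7, 0.2, -0.1]
width: 0.996
```

```bash
python3 plan.py 0.5852 0.2223 0.131 -5.77 3 | sed 's/np.float64//g'
python3 - <<'E'
from h import *
c=cam("wrist");crop(c,160,100,200,160,4,"w6.png")
E
```

```text
{'x': (0.002), 'y': (0.004), 'z': (0.096), 'rz': 0.0}
{'x': (0.002), 'y': (0.004), 'z': (0.096), 'rz': 0.0}
{'x': (0.002), 'y': (0.004), 'z': (0.096), 'rz': 0.0}
step mm 23.91285357967894 deg -0.0010545782110019293 from [0.582  0.2212 0.2027] -5.77
```

View pics/w6.png

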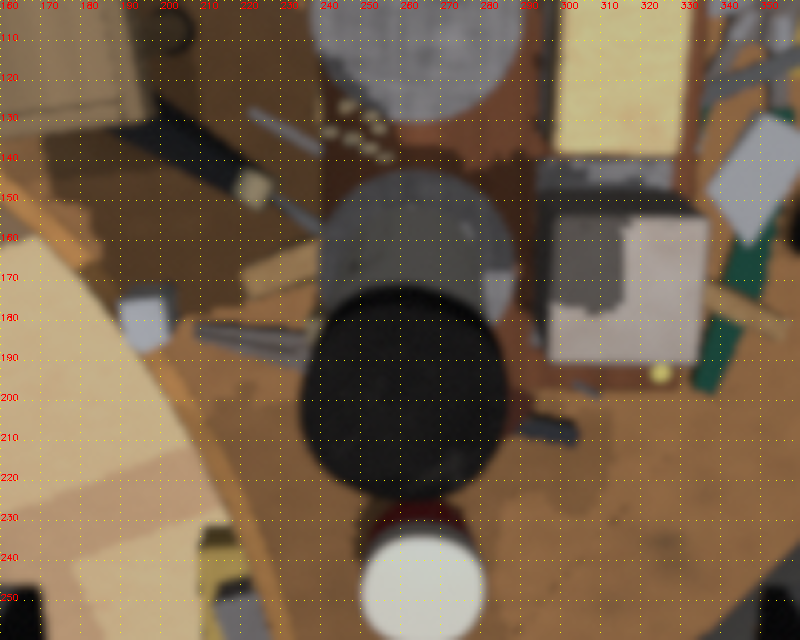

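>>> drive_tool --series '[{"x": 0.002,"y": 0.004,"z": 0.09,"rx": 0,"ry": 0,"rz": 0,"jaw": 1},{"x": 0.002,"y": 0.004,"z": 0.09,"rx": 0,"ry": 0,"rz": 0,"jaw": 1},{"x": 0.002,"y": 0.004,"z": 0.08,"rx": 0,"ry": 0,"rz": 0,"jaw": 1},{"x": 0,"y": 0,"z": 0,"rx": 0,"ry": 0,"rz": 0,"jaw": 1},{"x": 0,"y": 0,"z": 0,"rx": 0,"ry": 0,"rz": 0,"jaw": 1}]'

```text
t: 10.65
tool_pos: [0.5862, 0.2227, 0.1396]
tcp_rot: [[0.1, 0.995, 0.001], [0.995, -0.1, 0.0], [0.0, 0.001, -1.0]]
wrist_force: [-0.4, 0.8, -0.1]
width: 1.0
```

>>> drive_tool --series '[{"x": -0.001,"y": -0.003,"z": 0.032,"rx": 0,"ry": 0,"rz": 0,"jaw": 1},{"x": 0,"y": 0,"z": 0,"rx": 0,"ry": 0,"rz": 0,"jaw": 0.7},{"x": 0,"y": 0,"z": 0,"rx": 0,"ry": 0,"rz": 0,"jaw": 0},{"x": 0,"y": 0,"z": 0,"rx": 0,"ry": 0,"rz": 0,"jaw": 0},{"x": 0,"y": 0,"z": 0,"rx": 0,"ry": 0,"rz": 0,"jaw": 0},{"x": 0,"y": 0,"z": 0,"rx": 0,"ry": 0,"rz": 0,"jaw": 0},{"x": 0,"y": 0,"z": 0,"rx": 0,"ry": 0,"rz": 0,"jaw": 0}]'

```text
t: 11.52
tool_pos: [0.5856, 0.2222, 0.1315]
tcp_rot: [[0.1, 0.995, 0.001], [0.995, -0.1, 0.0], [0.0, 0.001, -1.0]]
wrist_force: [-0.7, -1.1, 4.3]
width: 0.409
```

Run:
```python
from h import *
S=cam("scene");crop(S,200,50,130,130,6,"s9.png");print(r.state()["tool_pos"])
```

```text
[0.58565843 0.22223253 0.13155527]
```

View pics/s9.png

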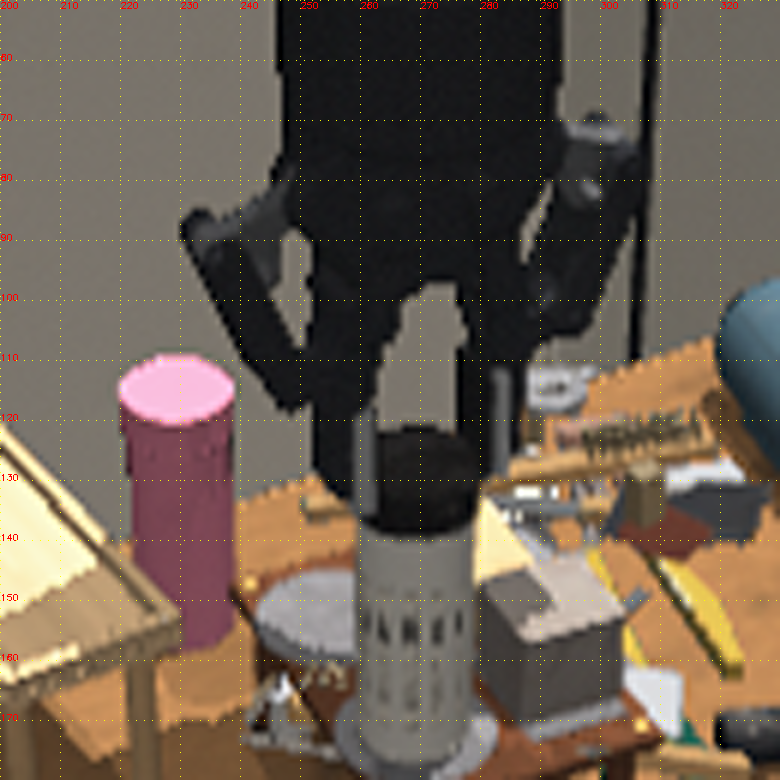

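The pads hold the cap. I lift.

>>> drive_tool --series '[{"x": 0,"y": 0,"z": -0.04,"rx": 0,"ry": 0,"rz": 0,"jaw": 0},{"x": 0,"y": 0,"z": -0.12,"rx": 0,"ry": 0,"rz": 0,"jaw": 0},{"x": 0,"y": 0,"z": -0.14,"rx": 0,"ry": 0,"rz": 0,"jaw": 0},{"x": 0,"y": 0,"z": -0.12,"rx": 0,"ry": 0,"rz": 0,"jaw": 0},{"x": 0,"y": 0,"z": -0.04,"rx": 0,"ry": 0,"rz": 0,"jaw": 0},{"x": 0,"y": 0,"z": 0,"rx": 0,"ry": 0,"rz": 0,"jaw": 0}]'

```text
t: 12.32
tool_pos: [0.5852, 0.2221, 0.2458]
tcp_rot: [[0.1, 0.995, 0.0], [0.995, -0.1, 0.0], [0.0, 0.0, -1.0]]
wrist_force: [0.1, -0.2, -0.5]
width: 0.406
```

```bash
python3 plan.py 0.4067 0.3127 0.24 3.05 7 | sed 's/np.float64//g'
python3 - <<'E'
from h import *
S=cam("scene");crop(S,200,10,130,130,6,"s10.png")
E
```

```text
{'x': (0.041), 'y': (-0.107), 'z': (0.003), 'rz': -0.007}
{'x': (0.044), 'y': (-0.106), 'z': (0.003), 'rz': -0.007}
{'x': (0.046), 'y': (-0.105), 'z': (0.003), 'rz': -0.007}
{'x': (0.048), 'y': (-0.104), 'z': (0.003), 'rz': -0.007}
{'x': (0.05), 'y': (-0.103), 'z': (0.003), 'rz': -0.007}
{'x': (0.053), 'y': (-0.101), 'z': (0.003), 'rz': -0.007}
{'x': (0.055), 'y': (-0.1), 'z': (0.003), 'rz': -0.007}
step mm 28.6013106692951 deg 1.2584744851430116 from [0.5852 0.2221 0.2458] -5.76
```

View pics/s10.png

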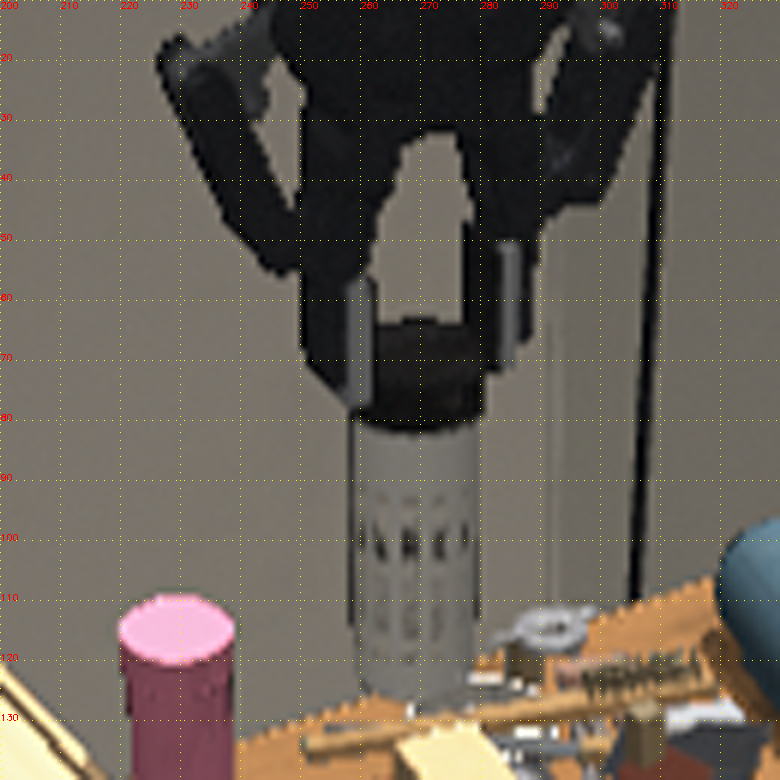

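>>> drive_tool --series '[{"x": 0.041,"y": -0.107,"z": 0,"rx": 0,"ry": 0,"rz": -0.007,"jaw": 0},{"x": 0.044,"y": -0.106,"z": 0,"rx": 0,"ry": 0,"rz": -0.007,"jaw": 0},{"x": 0.046,"y": -0.105,"z": 0,"rx": 0,"ry": 0,"rz": -0.007,"jaw": 0},{"x": 0.048,"y": -0.104,"z": 0,"rx": 0,"ry": 0,"rz": -0.007,"jaw": 0},{"x": 0.05,"y": -0.103,"z": 0,"rx": 0,"ry": 0,"rz": -0.007,"jaw": 0},{"x": 0.053,"y": -0.101,"z": 0,"rx": 0,"ry": 0,"rz": -0.007,"jaw": 0},{"x": 0.055,"y": -0.1,"z": 0,"rx": 0,"ry": 0,"rz": -0.007,"jaw": 0},{"x": 0,"y": 0,"z": 0,"rx": 0,"ry": 0,"rz": 0,"jaw": 0}]'

```text
t: 13.38
tool_pos: [0.4043, 0.313, 0.244]
tcp_rot: [[-0.056, 0.998, -0.003], [0.998, 0.056, -0.001], [-0.001, -0.003, -1.0]]
wrist_force: [0.5, 0.1, -0.5]
width: 0.41
```

>>> drive_tool --series '[{"x": 0,"y": 0,"z": 0.1,"rx": 0,"ry": 0,"rz": 0,"jaw": 0},{"x": 0,"y": 0,"z": 0.12,"rx": 0,"ry": 0,"rz": 0,"jaw": 0},{"x": 0,"y": 0,"z": 0.12,"rx": 0,"ry": 0,"rz": 0,"jaw": 0},{"x": 0,"y": 0,"z": 0.08,"rx": 0,"ry": 0,"rz": 0,"jaw": 0},{"x": 0,"y": 0,"z": 0.04,"rx": 0,"ry": 0,"rz": 0,"jaw": 0},{"x": 0,"y": 0,"z": 0,"rx": 0,"ry": 0,"rz": 0,"jaw": 0},{"x": 0,"y": 0,"z": 0,"rx": 0,"ry": 0,"rz": 0,"jaw": 0}]'

```text
t: 14.25
tool_pos: [0.4072, 0.3129, 0.1317]
tcp_rot: [[-0.053, 0.999, 0.001], [0.999, 0.053, 0.001], [0.001, 0.001, -1.0]]
wrist_force: [0.2, 0.0, -0.1]
width: 0.41
```

```bash
python3 plan.py 0.4067 0.3127 0.112 3.05 1 | sed 's/np.float64//g'
python3 - <<'E'
from h import *
S=cam("scene");crop(S,100,80,130,130,5,"s11.png")
E
```

```text
{'x': (-0.001), 'y': (-0.002), 'z': (0.079), 'rz': -0.0}
step mm 19.678359429584592 deg 0.0014727321321572617 from [0.4072 0.3129 0.1317] 3.05
```

View pics/s11.png

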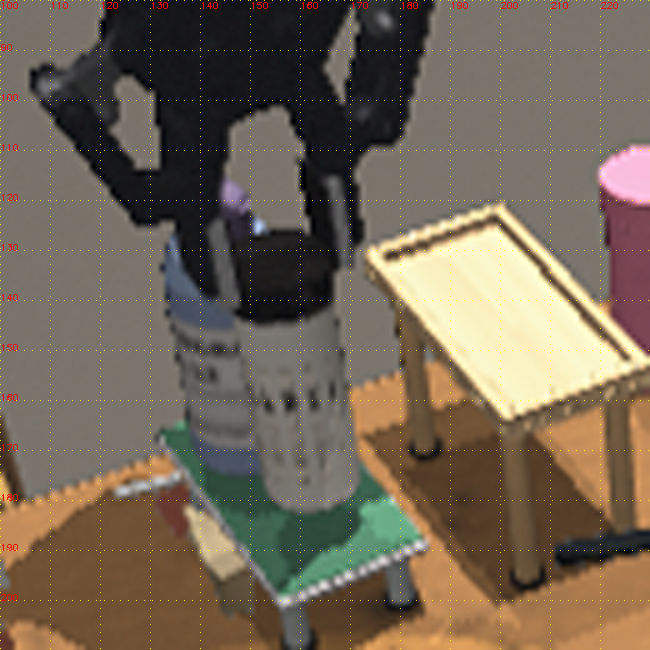

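>>> drive_tool --series '[{"x": 0,"y": -0.002,"z": 0.05,"rx": 0,"ry": 0,"rz": 0,"jaw": 0},{"x": 0,"y": 0,"z": 0.024,"rx": 0,"ry": 0,"rz": 0,"jaw": 0},{"x": 0,"y": 0,"z": 0.005,"rx": 0,"ry": 0,"rz": 0,"jaw": 0},{"x": 0,"y": 0,"z": 0,"rx": 0,"ry": 0,"rz": 0,"jaw": 0},{"x": 0,"y": 0,"z": 0,"rx": 0,"ry": 0,"rz": 0,"jaw": 0}]'

```text
t: 14.92
tool_pos: [0.4058, 0.3129, 0.1115]
tcp_rot: [[-0.054, 0.999, -0.0], [0.999, 0.054, 0.0], [0.0, -0.0, -1.0]]
wrist_force: [-2.4, 0.0, 5.5]
width: 0.409
```

>>> drive_tool --series '[{"x": 0,"y": 0,"z": 0,"rx": 0,"ry": 0,"rz": 0,"jaw": 0.5},{"x": 0,"y": 0,"z": 0,"rx": 0,"ry": 0,"rz": 0,"jaw": 0.7},{"x": 0,"y": 0,"z": 0,"rx": 0,"ry": 0,"rz": 0,"jaw": 0.85},{"x": 0,"y": 0,"z": 0,"rx": 0,"ry": 0,"rz": 0,"jaw": 0.85},{"x": 0,"y": 0,"z": -0.1,"rx": 0,"ry": 0,"rz": 0,"jaw": 0.85},{"x": 0,"y": 0,"z": -0.15,"rx": 0,"ry": 0,"rz": 0,"jaw": 1},{"x": 0,"y": 0,"z": -0.15,"rx": 0,"ry": 0,"rz": 0,"jaw": 1},{"x": 0,"y": 0,"z": 0,"rx": 0,"ry": 0,"rz": 0,"jaw": 1}]'

```text
t: 15.92
tool_pos: [0.4081, 0.3139, 0.2149]
tcp_rot: [[-0.053, 0.999, 0.006], [0.999, 0.053, 0.003], [0.003, 0.006, -1.0]]
wrist_force: [-0.5, 0.4, -0.8]
width: 0.998
```

```bash
python3 plan.py 0.6334 0.2214 0.18 -5.77 7 | sed 's/np.float64//g'
python3 - <<'E'
from h import *
S=cam("scene");crop(S,100,60,160,130,5,"s12.png")
E
```

```text
{'x': (-0.06), 'y': (0.126), 'z': (0.02), 'rz': 0.007}
{'x': (-0.057), 'y': (0.127), 'z': (0.02), 'rz': 0.007}
{'x': (-0.054), 'y': (0.128), 'z': (0.02), 'rz': 0.007}
{'x': (-0.051), 'y': (0.129), 'z': (0.02), 'rz': 0.007}
{'x': (-0.048), 'y': (0.13), 'z': (0.02), 'rz': 0.007}
{'x': (-0.045), 'y': (0.132), 'z': (0.02), 'rz': 0.007}
{'x': (-0.043), 'y': (0.133), 'z': (0.02), 'rz': 0.007}
step mm 35.146915638711604 deg -1.261469596668117 from [0.4081 0.3139 0.2149] 3.06
```

View pics/s12.png

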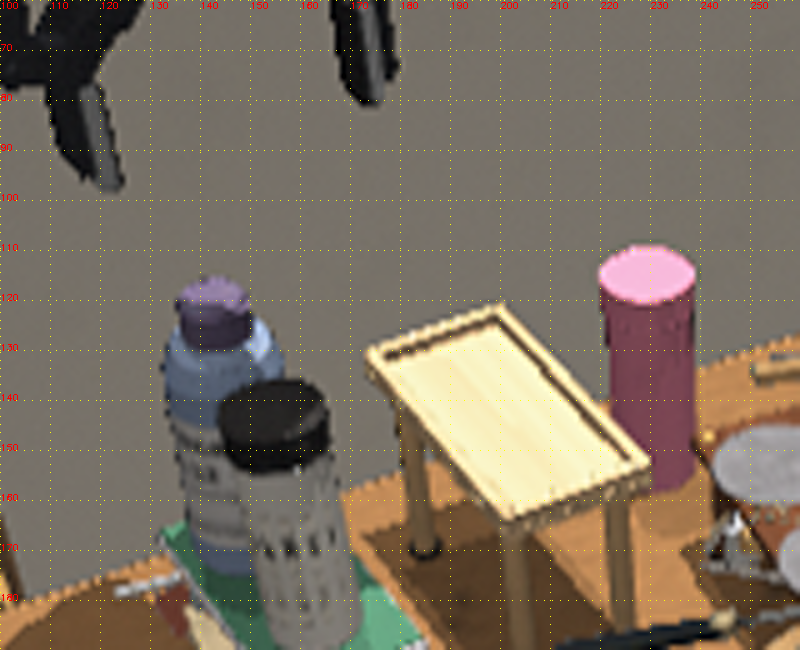

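Both bottles stand upright on the mat. Next is the cube.

>>> drive_tool --series '[{"x": -0.06,"y": 0.126,"z": 0.02,"rx": 0,"ry": 0,"rz": 0.007,"jaw": 1},{"x": -0.057,"y": 0.127,"z": 0.02,"rx": 0,"ry": 0,"rz": 0.007,"jaw": 1},{"x": -0.054,"y": 0.128,"z": 0.02,"rx": 0,"ry": 0,"rz": 0.007,"jaw": 1},{"x": -0.051,"y": 0.129,"z": 0.02,"rx": 0,"ry": 0,"rz": 0.007,"jaw": 1},{"x": -0.048,"y": 0.13,"z": 0.02,"rx": 0,"ry": 0,"rz": 0.007,"jaw": 1},{"x": -0.045,"y": 0.132,"z": 0.02,"rx": 0,"ry": 0,"rz": 0.007,"jaw": 1},{"x": -0.043,"y": 0.133,"z": 0.02,"rx": 0,"ry": 0,"rz": 0.007,"jaw": 1},{"x": 0,"y": 0,"z": 0,"rx": 0,"ry": 0,"rz": 0,"jaw": 1}]'

```text
t: 16.98
tool_pos: [0.6315, 0.2184, 0.1727]
tcp_rot: [[0.103, 0.995, -0.004], [0.995, -0.103, -0.001], [-0.002, -0.004, -1.0]]
wrist_force: [-0.6, 1.0, -0.8]
width: 1.0
```

>>> drive_tool --series '[{"x": 0,"y": 0,"z": 0,"rx": 0,"ry": 0,"rz": 0,"jaw": 1},{"x": 0,"y": 0,"z": 0,"rx": 0,"ry": 0,"rz": 0,"jaw": 1}]'

```text
t: 17.23
tool_pos: [0.6303, 0.2208, 0.1758]
tcp_rot: [[0.099, 0.995, -0.001], [0.995, -0.099, 0.0], [-0.0, -0.001, -1.0]]
wrist_force: [0.4, 0.4, -0.7]
width: 1.004
```

```bash
python3 plan.py 0.6334 0.2214 0.075 -5.77 4 | sed 's/np.float64//g'
python3 - <<'E'
from h import *
c=cam("wrist");crop(c,160,80,200,160,4,"w7.png")
E
```

```text
{'x': (0.001), 'y': (0.003), 'z': (0.101), 'rz': 0.0001}
{'x': (0.001), 'y': (0.003), 'z': (0.101), 'rz': 0.0001}
{'x': (0.001), 'y': (0.003), 'z': (0.101), 'rz': 0.0001}
{'x': (0.001), 'y': (0.003), 'z': (0.101), 'rz': 0.0001}
step mm 25.208529384747663 deg -0.016947590421267478 from [0.6303 0.2208 0.1758] -5.7
```

View pics/w7.png

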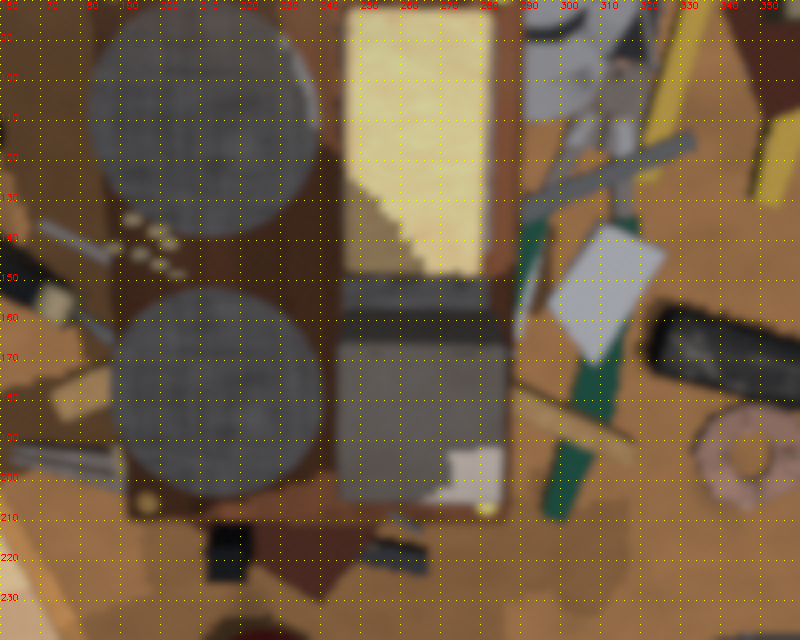

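The cube is centred at column 264, 3 mm ahead of the tool in x, which matches the plan. I descend.

>>> drive_tool --series '[{"x": 0.001,"y": 0.003,"z": 0.1,"rx": 0,"ry": 0,"rz": 0,"jaw": 1},{"x": 0.001,"y": 0.003,"z": 0.1,"rx": 0,"ry": 0,"rz": 0,"jaw": 1},{"x": 0.001,"y": 0.003,"z": 0.1,"rx": 0,"ry": 0,"rz": 0,"jaw": 1},{"x": 0.001,"y": 0.003,"z": 0.06,"rx": 0,"ry": 0,"rz": 0,"jaw": 1},{"x": 0,"y": 0,"z": 0,"rx": 0,"ry": 0,"rz": 0,"jaw": 1},{"x": 0,"y": 0,"z": 0,"rx": 0,"ry": 0,"rz": 0,"jaw": 1}]'

```text
t: 18.02
tool_pos: [0.6351, 0.2213, 0.0875]
tcp_rot: [[0.1, 0.995, 0.002], [0.995, -0.1, 0.0], [0.001, 0.002, -1.0]]
wrist_force: [-0.1, -0.3, 0.7]
width: 1.002
```

```bash
python3 plan.py 0.6334 0.2214 0.067 -5.77 1 | sed 's/np.float64//g'
```

```text
{'x': (-0.0), 'y': (-0.007), 'z': (0.082), 'rz': 0.0001}
step mm 20.544411995394306 deg -0.024232514623037105 from [0.6351 0.2213 0.0875] -5.75
```

>>> drive_tool --series '[{"x": 0,"y": -0.005,"z": 0.05,"rx": 0,"ry": 0,"rz": 0,"jaw": 1},{"x": 0,"y": 0,"z": 0.027,"rx": 0,"ry": 0,"rz": 0,"jaw": 0.8},{"x": 0,"y": 0,"z": 0,"rx": 0,"ry": 0,"rz": 0,"jaw": 0.6},{"x": 0,"y": 0,"z": 0,"rx": 0,"ry": 0,"rz": 0,"jaw": 0.45},{"x": 0,"y": 0,"z": 0,"rx": 0,"ry": 0,"rz": 0,"jaw": 0.45}]'

```text
t: 18.65
tool_pos: [0.6335, 0.2211, 0.0673]
tcp_rot: [[0.1, 0.995, 0.001], [0.995, -0.1, 0.0], [0.0, 0.001, -1.0]]
wrist_force: [0.2, -0.2, -0.0]
width: 0.448
```

Run:
```python
from h import *
S=cam("scene");crop(S,220,80,110,110,7,"s13.png")
```

```text
(no output)
```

View pics/s13.png

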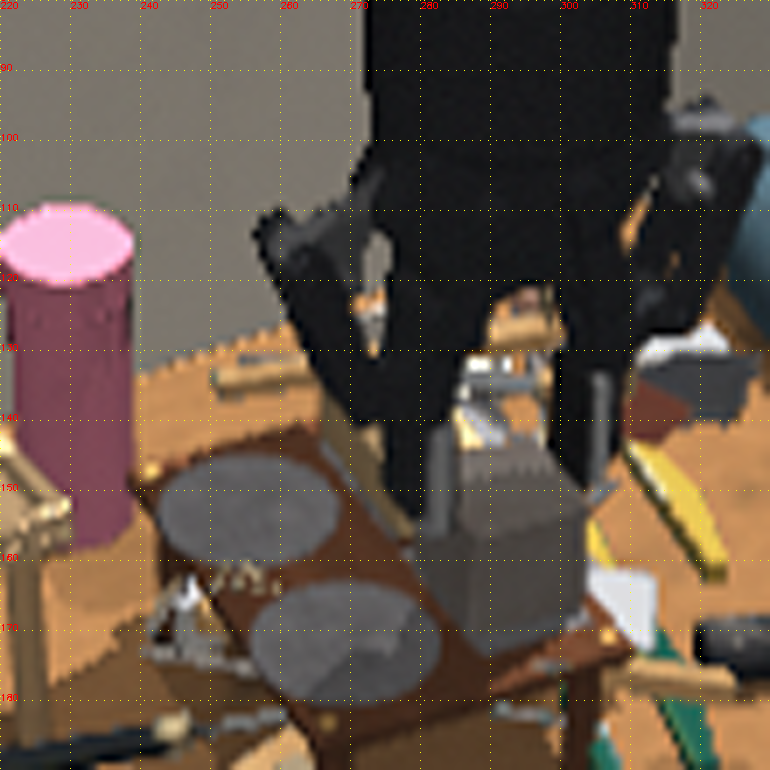

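>>> drive_tool --series '[{"x": 0,"y": 0,"z": 0,"rx": 0,"ry": 0,"rz": 0,"jaw": 0},{"x": 0,"y": 0,"z": 0,"rx": 0,"ry": 0,"rz": 0,"jaw": 0},{"x": 0,"y": 0,"z": 0,"rx": 0,"ry": 0,"rz": 0,"jaw": 0},{"x": 0,"y": 0,"z": 0,"rx": 0,"ry": 0,"rz": 0,"jaw": 0}]'

```text
t: 19.2
tool_pos: [0.6338, 0.2212, 0.0678]
tcp_rot: [[0.1, 0.995, 0.001], [0.995, -0.1, 0.0], [0.0, 0.001, -1.0]]
wrist_force: [-0.7, 0.0, 6.0]
width: 0.389
```

>>> drive_tool --series '[{"x": 0,"y": 0,"z": -0.04,"rx": 0,"ry": 0,"rz": 0,"jaw": 0},{"x": 0,"y": 0,"z": -0.08,"rx": 0,"ry": 0,"rz": 0,"jaw": 0},{"x": 0,"y": 0,"z": -0.12,"rx": 0,"ry": 0,"rz": 0,"jaw": 0},{"x": 0,"y": 0,"z": -0.12,"rx": 0,"ry": 0,"rz": 0,"jaw": 0},{"x": 0,"y": 0,"z": -0.08,"rx": 0,"ry": 0,"rz": 0,"jaw": 0},{"x": 0,"y": 0,"z": 0,"rx": 0,"ry": 0,"rz": 0,"jaw": 0}]'

```text
t: 19.95
tool_pos: [0.6345, 0.2214, 0.1796]
tcp_rot: [[0.1, 0.995, 0.004], [0.995, -0.1, 0.001], [0.001, 0.004, -1.0]]
wrist_force: [0.3, 0.6, -3.1]
width: 0.387
```

Run:
```python
from h import *
S=cam("scene");crop(S,220,30,110,110,7,"s14.png")
v=np.load("fit.npy")
def W(p,x,y): return (p[0]+np.cos(p[2])*x-np.sin(p[2])*y,p[1]+np.sin(p[2])*x+np.cos(p[2])*y)
for y in (.0315,-.022,-.0315,.022): print(y,W(v[:3],0,y))
```

```text
0.0315 (np.float64(0.4966622231405076), np.float64(0.3634037865092588))
-0.022 (np.float64(0.4977711521563158), np.float64(0.3099152804875171))
-0.0315 (np.float64(0.49796806478529104), np.float64(0.3004173214743106))
0.022 (np.float64(0.4968591357694829), np.float64(0.3539058274960523))
```

View pics/s14.png

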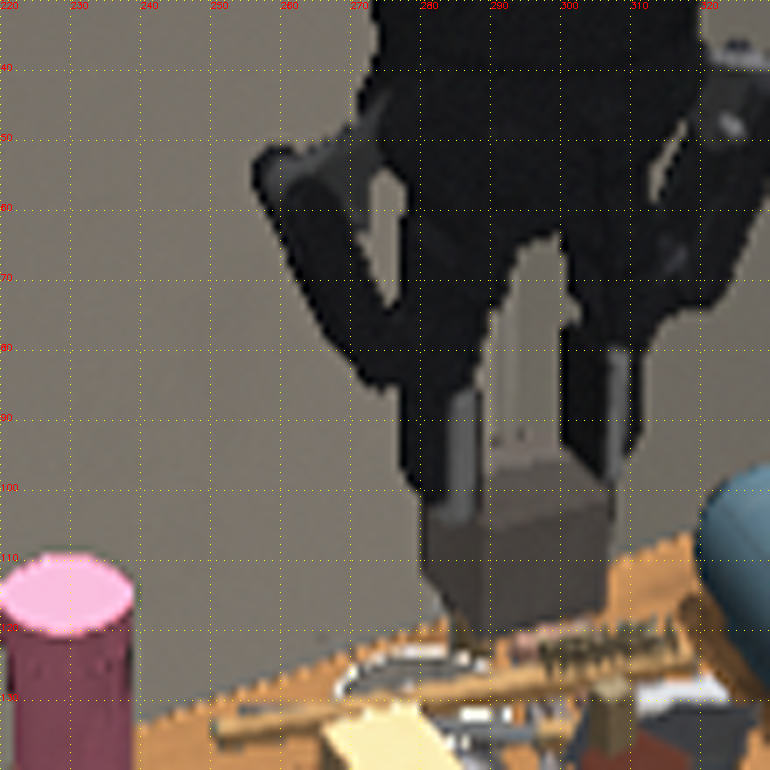

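```bash
python3 - <<'E'
from h import *
T=cam("top");S=cam("scene");v=np.load("fit.npy")
print(back(T,np.array((164,194))-v[9:11],.104),back(S,np.array((228.5,115))-v[11:13],.104))
print(back(T,np.array((170,205))-v[9:11],.0),back(S,np.array((231,152))-v[11:13],.0))
E
python3 plan.py 0.4980 0.3004 0.18 1.19 6 | sed 's/np.float64//g'
```

```text
[0.58116208 0.3744086  0.104     ] [0.58105721 0.37299043 0.104     ]
[0.58361484 0.38317066 0.        ] [0.5865095  0.38291366 0.        ]
{'x': (0.044), 'y': (-0.094), 'z': (-0.003), 'rz': -0.0064}
{'x': (0.046), 'y': (-0.093), 'z': (-0.003), 'rz': -0.0064}
{'x': (0.048), 'y': (-0.092), 'z': (-0.003), 'rz': -0.0064}
{'x': (0.049), 'y': (-0.091), 'z': (-0.003), 'rz': -0.0064}
{'x': (0.051), 'y': (-0.09), 'z': (-0.003), 'rz': -0.0064}
{'x': (0.053), 'y': (-0.089), 'z': (-0.003), 'rz': -0.0064}
step mm 26.01051322291934 deg 1.1579510211970028 from [0.6322 0.2209 0.1752] -5.76
```

>>> drive_tool --series '[{"x": 0.044,"y": -0.094,"z": -0.003,"rx": 0,"ry": 0,"rz": -0.0064,"jaw": 0},{"x": 0.046,"y": -0.093,"z": -0.003,"rx": 0,"ry": 0,"rz": -0.0064,"jaw": 0},{"x": 0.048,"y": -0.092,"z": -0.003,"rx": 0,"ry": 0,"rz": -0.0064,"jaw": 0},{"x": 0.049,"y": -0.091,"z": -0.003,"rx": 0,"ry": 0,"rz": -0.0064,"jaw": 0},{"x": 0.051,"y": -0.09,"z": -0.003,"rx": 0,"ry": 0,"rz": -0.0064,"jaw": 0},{"x": 0.053,"y": -0.089,"z": -0.003,"rx": 0,"ry": 0,"rz": -0.0064,"jaw": 0},{"x": 0,"y": 0,"z": 0,"rx": 0,"ry": 0,"rz": 0,"jaw": 0},{"x": 0,"y": 0,"z": 0,"rx": 0,"ry": 0,"rz": 0,"jaw": 0}]'

```text
t: 21.1
tool_pos: [0.4998, 0.3008, 0.1814]
tcp_rot: [[-0.021, 1.0, 0.001], [1.0, 0.021, -0.0], [-0.0, 0.001, -1.0]]
wrist_force: [0.2, 0.1, -2.5]
width: 0.395
```

```bash
python3 plan.py 0.4980 0.3004 0.115 1.19 3 | sed 's/np.float64//g'
python3 - <<'E'
from h import *
c=cam("wrist");crop(c,160,80,200,180,4,"w8.png")
E
```

```text
{'x': (-0.0), 'y': (-0.002), 'z': (0.089), 'rz': -0.0}
{'x': (-0.0), 'y': (-0.002), 'z': (0.089), 'rz': -0.0}
{'x': (-0.0), 'y': (-0.002), 'z': (0.089), 'rz': -0.0}
step mm 22.15779552489446 deg 0.0025676676205061235 from [0.4998 0.3008 0.1814] 1.18
```

View pics/w8.png

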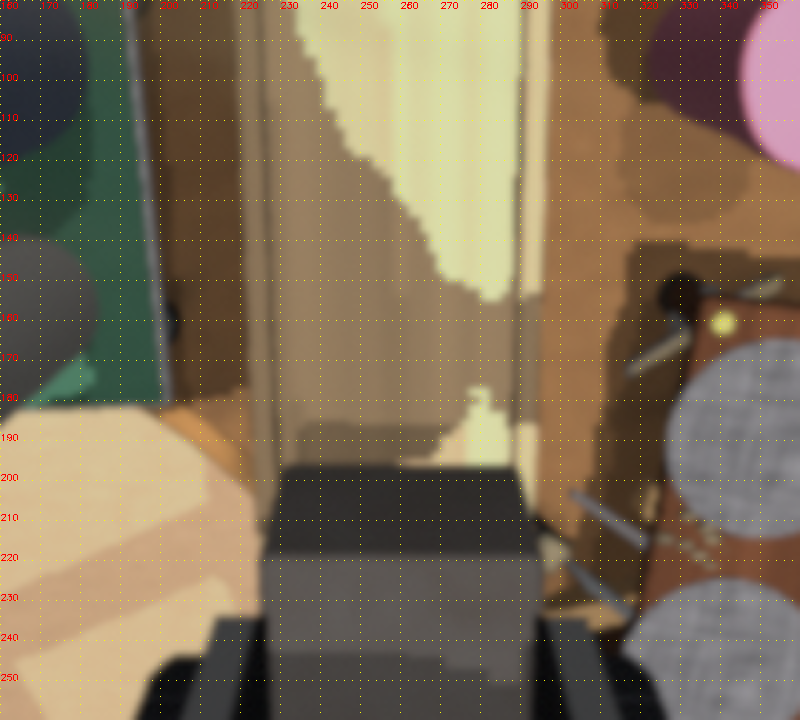

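The cube is square to the tray. The tray centre at column 257 calls for about -2 mm, which is already in the plan.

>>> drive_tool --series '[{"x": 0,"y": -0.003,"z": 0.089,"rx": 0,"ry": 0,"rz": 0,"jaw": 0},{"x": 0,"y": -0.003,"z": 0.089,"rx": 0,"ry": 0,"rz": 0,"jaw": 0},{"x": 0,"y": -0.002,"z": 0.08,"rx": 0,"ry": 0,"rz": 0,"jaw": 0},{"x": 0,"y": 0,"z": 0,"rx": 0,"ry": 0,"rz": 0,"jaw": 0},{"x": 0,"y": 0,"z": 0,"rx": 0,"ry": 0,"rz": 0,"jaw": 0}]'

```text
t: 21.78
tool_pos: [0.4983, 0.3007, 0.1175]
tcp_rot: [[-0.02, 1.0, 0.001], [1.0, 0.02, 0.0], [0.0, 0.001, -1.0]]
wrist_force: [0.4, 0.1, -2.3]
width: 0.39
```

```bash
python3 plan.py 0.4980 0.3004 0.0983 1.19 1 | sed 's/np.float64//g'
python3 - <<'E'
from h import *
S=cam("scene");crop(S,160,70,130,110,6,"s15.png")
E
```

```text
{'x': (-0.001), 'y': (-0.001), 'z': (0.077), 'rz': -0.0003}
step mm 19.225189225455857 deg 0.05308279788070536 from [0.4983 0.3007 0.1175] 1.14
```

View pics/s15.png

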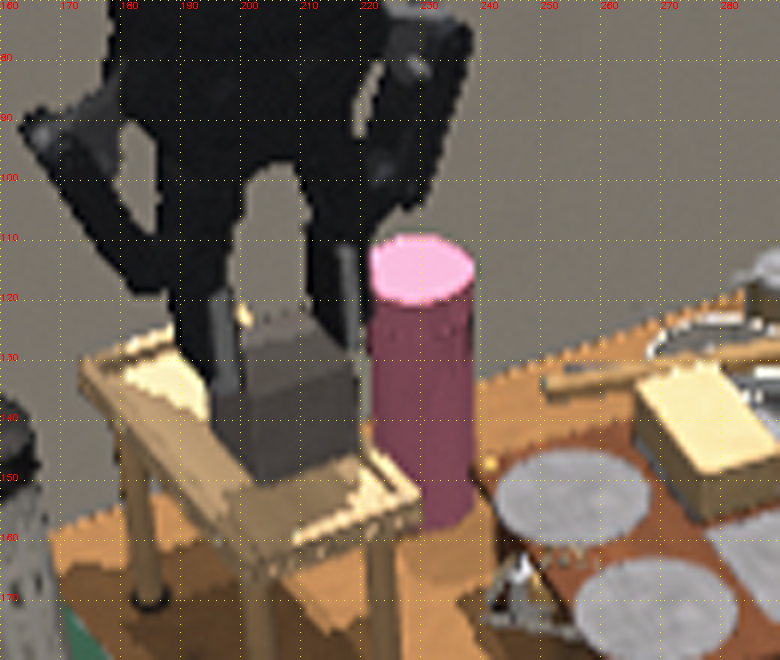

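>>> drive_tool --series '[{"x": 0,"y": 0,"z": 0.04,"rx": 0,"ry": 0,"rz": 0,"jaw": 0},{"x": 0,"y": 0,"z": 0.024,"rx": 0,"ry": 0,"rz": 0,"jaw": 0},{"x": 0,"y": 0,"z": 0.008,"rx": 0,"ry": 0,"rz": 0,"jaw": 0},{"x": 0,"y": 0,"z": 0.004,"rx": 0,"ry": 0,"rz": 0,"jaw": 0},{"x": 0,"y": 0,"z": 0,"rx": 0,"ry": 0,"rz": 0,"jaw": 0},{"x": 0,"y": 0,"z": 0,"rx": 0,"ry": 0,"rz": 0,"jaw": 0}]'

```text
t: 22.58
tool_pos: [0.4978, 0.3007, 0.098]
tcp_rot: [[-0.02, 1.0, 0.0], [1.0, 0.02, 0.0], [0.0, 0.0, -1.0]]
wrist_force: [-0.4, -0.4, -2.9]
width: 0.392
```

>>> drive_tool --series '[{"x": 0,"y": 0,"z": 0.003,"rx": 0,"ry": 0,"rz": 0,"jaw": 0},{"x": 0,"y": 0,"z": 0,"rx": 0,"ry": 0,"rz": 0,"jaw": 0},{"x": 0,"y": 0,"z": 0,"rx": 0,"ry": 0,"rz": 0,"jaw": 0}]'

```text
t: 22.95
tool_pos: [0.4979, 0.3007, 0.0978]
tcp_rot: [[-0.02, 1.0, 0.001], [1.0, 0.02, 0.0], [0.0, 0.001, -1.0]]
wrist_force: [-2.3, -1.0, 4.4]
width: 0.388
```

Contact. I release slowly and lift.

>>> drive_tool --series '[{"x": 0,"y": 0,"z": 0,"rx": 0,"ry": 0,"rz": 0,"jaw": 0.45},{"x": 0,"y": 0,"z": 0,"rx": 0,"ry": 0,"rz": 0,"jaw": 0.55},{"x": 0,"y": 0,"z": 0,"rx": 0,"ry": 0,"rz": 0,"jaw": 0.65},{"x": 0,"y": 0,"z": 0,"rx": 0,"ry": 0,"rz": 0,"jaw": 0.65},{"x": 0,"y": 0,"z": -0.06,"rx": 0,"ry": 0,"rz": 0,"jaw": 0.65},{"x": 0,"y": 0,"z": -0.15,"rx": 0,"ry": 0,"rz": 0,"jaw": 0.7},{"x": 0,"y": 0,"z": -0.15,"rx": 0,"ry": 0,"rz": 0,"jaw": 1},{"x": 0,"y": 0,"z": 0,"rx": 0,"ry": 0,"rz": 0,"jaw": 1}]'

```text
t: 23.95
tool_pos: [0.5004, 0.3019, 0.1927]
tcp_rot: [[-0.02, 1.0, 0.008], [1.0, 0.02, 0.004], [0.003, 0.008, -1.0]]
wrist_force: [0.6, 0.1, 0.3]
width: 1.0
```

```bash
python3 plan.py 0.6390 0.2771 0.17 -5.77 6 | sed 's/np.float64//g'
python3 - <<'E'
from h import *
S=cam("scene");crop(S,160,70,130,110,6,"s16.png")
c=cam("wrist");crop(c,160,80,200,180,4,"w9.png")
E
```

```text
{'x': (-0.018), 'y': (0.092), 'z': (0.015), 'rz': 0.0064}
{'x': (-0.017), 'y': (0.092), 'z': (0.015), 'rz': 0.0064}
{'x': (-0.015), 'y': (0.093), 'z': (0.015), 'rz': 0.0064}
{'x': (-0.013), 'y': (0.093), 'z': (0.015), 'rz': 0.0064}
{'x': (-0.011), 'y': (0.093), 'z': (0.015), 'rz': 0.0064}
{'x': (-0.009), 'y': (0.093), 'z': (0.015), 'rz': 0.0064}
step mm 23.76437797488653 deg -1.154502290767681 from [0.5004 0.3019 0.1927] 1.16
```

View pics/s16.png

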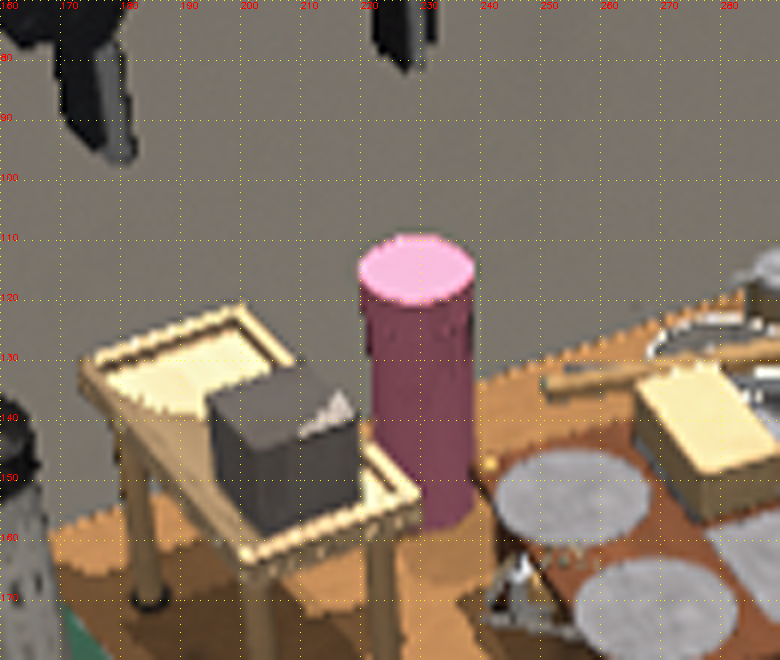

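View pics/w9.png

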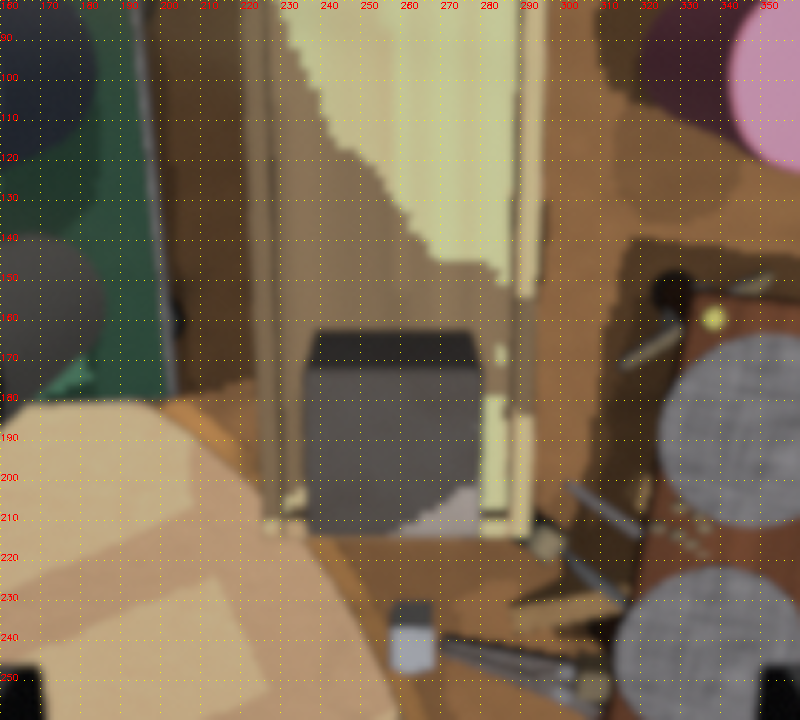

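The cube lies flat in the -y end of the tray with clearance on all sides. Next is the pine block.

>>> drive_tool --series '[{"x": -0.018,"y": 0.092,"z": 0.015,"rx": 0,"ry": 0,"rz": 0.0064,"jaw": 1},{"x": -0.017,"y": 0.092,"z": 0.015,"rx": 0,"ry": 0,"rz": 0.0064,"jaw": 1},{"x": -0.015,"y": 0.093,"z": 0.015,"rx": 0,"ry": 0,"rz": 0.0064,"jaw": 1},{"x": -0.013,"y": 0.093,"z": 0.015,"rx": 0,"ry": 0,"rz": 0.0064,"jaw": 1},{"x": -0.011,"y": 0.093,"z": 0.015,"rx": 0,"ry": 0,"rz": 0.0064,"jaw": 1},{"x": -0.009,"y": 0.093,"z": 0.015,"rx": 0,"ry": 0,"rz": 0.0064,"jaw": 1},{"x": 0,"y": 0,"z": 0,"rx": 0,"ry": 0,"rz": 0,"jaw": 1},{"x": 0,"y": 0,"z": 0,"rx": 0,"ry": 0,"rz": 0,"jaw": 1}]'

```text
t: 25.05
tool_pos: [0.6349, 0.2757, 0.1635]
tcp_rot: [[0.1, 0.995, -0.002], [0.995, -0.1, -0.0], [-0.001, -0.002, -1.0]]
wrist_force: [0.2, 0.2, 1.1]
width: 1.004
```

```bash
python3 plan.py 0.6390 0.2771 0.08 -5.77 4 | sed 's/np.float64//g'
python3 - <<'E'
from h import *
c=cam("wrist");crop(c,160,80,200,180,4,"w10.png")
E
```

```text
{'x': (0.002), 'y': (0.004), 'z': (0.084), 'rz': 0.0}
{'x': (0.002), 'y': (0.004), 'z': (0.084), 'rz': 0.0}
{'x': (0.002), 'y': (0.004), 'z': (0.084), 'rz': 0.0}
{'x': (0.002), 'y': (0.004), 'z': (0.084), 'rz': 0.0}
step mm 20.907758334861864 deg -0.008467102945616034 from [0.6349 0.2757 0.1635] -5.74
```

View pics/w10.png

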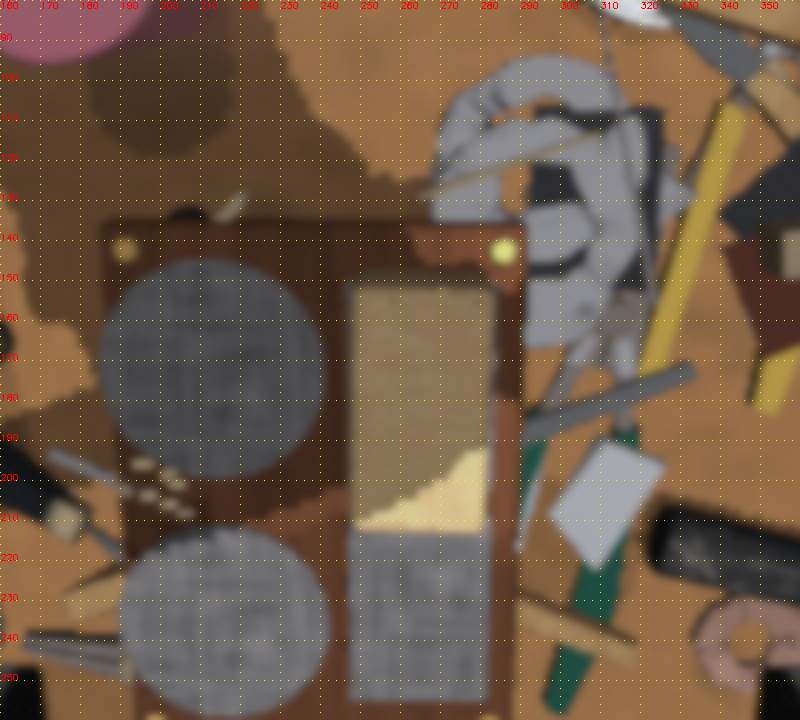

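>>> drive_tool --series '[{"x": 0.002,"y": 0.004,"z": 0.084,"rx": 0,"ry": 0,"rz": 0,"jaw": 0.7},{"x": 0.002,"y": 0.004,"z": 0.084,"rx": 0,"ry": 0,"rz": 0,"jaw": 0.65},{"x": 0.001,"y": 0.004,"z": 0.084,"rx": 0,"ry": 0,"rz": 0,"jaw": 0.65},{"x": 0,"y": 0.003,"z": 0.04,"rx": 0,"ry": 0,"rz": 0,"jaw": 0.65},{"x": 0,"y": 0,"z": 0,"rx": 0,"ry": 0,"rz": 0,"jaw": 0.65},{"x": 0,"y": 0,"z": 0,"rx": 0,"ry": 0,"rz": 0,"jaw": 0.65}]'

```text
t: 25.85
tool_pos: [0.6406, 0.2767, 0.0924]
tcp_rot: [[0.1, 0.995, 0.001], [0.995, -0.1, 0.0], [0.001, 0.001, -1.0]]
wrist_force: [0.4, 0.0, 0.7]
width: 0.648
```

```bash
python3 plan.py 0.6390 0.2771 0.065 -5.77 1 | sed 's/np.float64//g'
```

```text
{'x': (0.001), 'y': (-0.007), 'z': (0.11), 'rz': 0.0001}
step mm 27.473186828567524 deg -0.009289284001937403 from [0.6406 0.2767 0.0924] -5.76
```

>>> drive_tool --series '[{"x": 0.001,"y": -0.006,"z": 0.06,"rx": 0,"ry": 0,"rz": 0,"jaw": 0.55},{"x": 0,"y": 0,"z": 0.048,"rx": 0,"ry": 0,"rz": 0,"jaw": 0.45},{"x": 0,"y": 0,"z": 0,"rx": 0,"ry": 0,"rz": 0,"jaw": 0.42},{"x": 0,"y": 0,"z": 0,"rx": 0,"ry": 0,"rz": 0,"jaw": 0.42}]'

```text
t: 26.35
tool_pos: [0.6384, 0.2769, 0.0644]
tcp_rot: [[0.1, 0.995, -0.0], [0.995, -0.1, -0.0], [-0.0, -0.0, -1.0]]
wrist_force: [-0.0, -0.8, 0.2]
width: 0.415
```

Run:
```python
from h import *
S=cam("scene");crop(S,220,80,110,110,7,"s17.png")
```

```text
(no output)
```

View pics/s17.png

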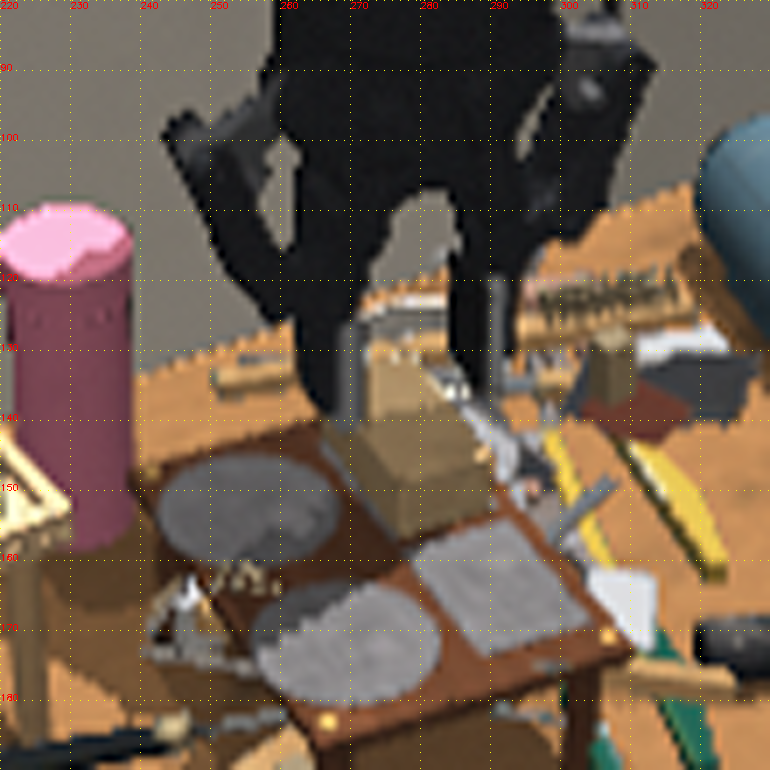

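Pad tips overlap only the upper part of the pine, so I go 3 mm lower before closing.

>>> drive_tool --series '[{"x": 0,"y": 0,"z": 0.011,"rx": 0,"ry": 0,"rz": 0,"jaw": 0.42},{"x": 0,"y": 0,"z": 0,"rx": 0,"ry": 0,"rz": 0,"jaw": 0.42},{"x": 0,"y": 0,"z": 0,"rx": 0,"ry": 0,"rz": 0,"jaw": 0},{"x": 0,"y": 0,"z": 0,"rx": 0,"ry": 0,"rz": 0,"jaw": 0},{"x": 0,"y": 0,"z": 0,"rx": 0,"ry": 0,"rz": 0,"jaw": 0},{"x": 0,"y": 0,"z": 0,"rx": 0,"ry": 0,"rz": 0,"jaw": 0}]'

```text
t: 27.15
tool_pos: [0.6385, 0.277, 0.0619]
tcp_rot: [[0.1, 0.995, 0.0], [0.995, -0.1, 0.0], [0.0, 0.0, -1.0]]
wrist_force: [1.3, -0.8, -0.4]
width: -0.002
```

>>> drive_tool --series '[{"x": 0,"y": 0,"z": -0.04,"rx": 0,"ry": 0,"rz": 0,"jaw": 0},{"x": 0,"y": 0,"z": -0.08,"rx": 0,"ry": 0,"rz": 0,"jaw": 0},{"x": 0,"y": 0,"z": -0.12,"rx": 0,"ry": 0,"rz": 0,"jaw": 0},{"x": 0,"y": 0,"z": -0.12,"rx": 0,"ry": 0,"rz": 0,"jaw": 0},{"x": 0,"y": 0,"z": -0.08,"rx": 0,"ry": 0,"rz": 0,"jaw": 0},{"x": 0,"y": 0,"z": 0,"rx": 0,"ry": 0,"rz": 0,"jaw": 0}]'

```text
t: 27.9
tool_pos: [0.6401, 0.2774, 0.1752]
tcp_rot: [[0.1, 0.995, 0.005], [0.995, -0.1, 0.002], [0.002, 0.005, -1.0]]
wrist_force: [-0.3, 1.0, -0.7]
width: -0.001
```

```bash
python3 plan.py 0.4969 0.3541 0.175 1.19 6 | sed 's/np.float64//g'
python3 - <<'E'
from h import *
S=cam("scene");crop(S,210,30,110,110,7,"s18.png");c=cam("wrist");crop(c,160,120,200,180,4,"w11.png")
E
```

```text
{'x': (0.041), 'y': (-0.1), 'z': (0.0), 'rz': -0.0064}
{'x': (0.043), 'y': (-0.099), 'z': (0.0), 'rz': -0.0064}
{'x': (0.045), 'y': (-0.098), 'z': (0.0), 'rz': -0.0064}
{'x': (0.047), 'y': (-0.097), 'z': (0.0), 'rz': -0.0064}
{'x': (0.049), 'y': (-0.096), 'z': (0.0), 'rz': -0.0064}
{'x': (0.051), 'y': (-0.095), 'z': (0.0), 'rz': -0.0064}
step mm 27.06497525707589 deg 1.157944968495504 from [0.6401 0.2774 0.1752] -5.76
```

View pics/s18.png

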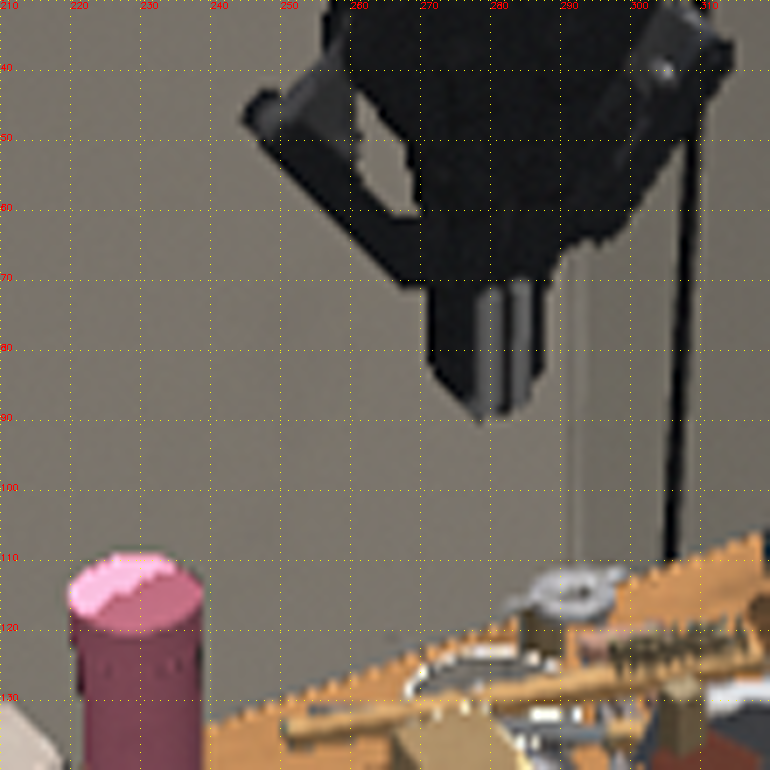

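View pics/w11.png

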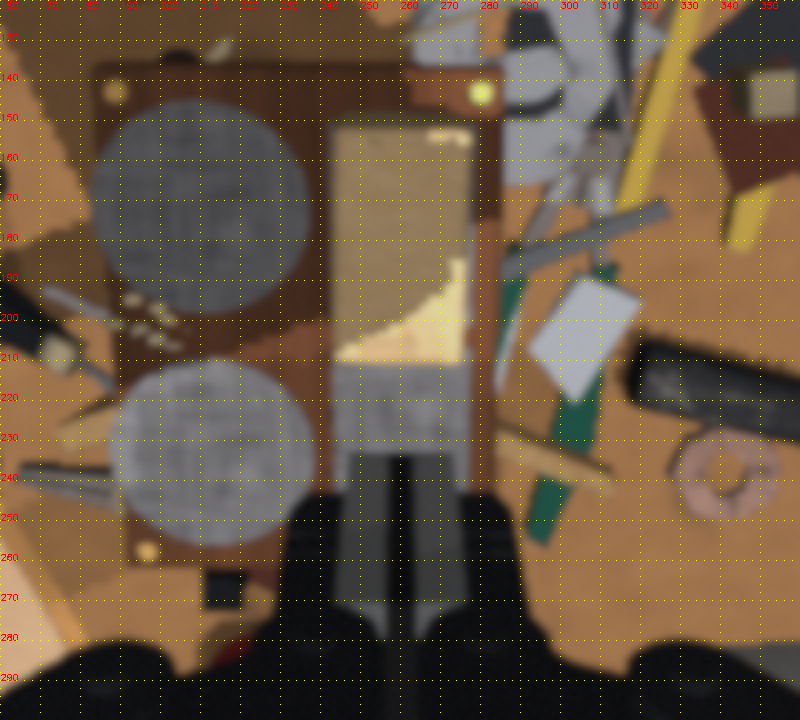

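The pine stayed in place and the jaws shut on nothing. I check where the fingertips really are relative to the reported TCP.

Run:
```python
from h import *
S=cam("scene");T=cam("top");v=np.load("fit.npy");s=r.state();p=np.array(s["tool_pos"]);print(p)
for dz in (0,.01,.02,.03): print(dz,proj(S,p+[0,0,dz])+v[11:13], proj(T,p+[0,0,dz])+v[9:11])
crop(S,250,60,60,50,10,"s19.png")
```

```text
[0.63744227 0.27661208 0.16989086]
0 [[277.63684105 101.34049886]] [[205.12928711 153.54495165]]
0.01 [[277.71648412  96.70130205]] [[204.49356356 151.71943339]]
0.02 [[277.79727929  91.99499509]] [[203.84250773 149.84988754]]
0.03 [[277.87925176  87.22011117]] [[203.17555815 147.93470187]]
```

View pics/s19.png

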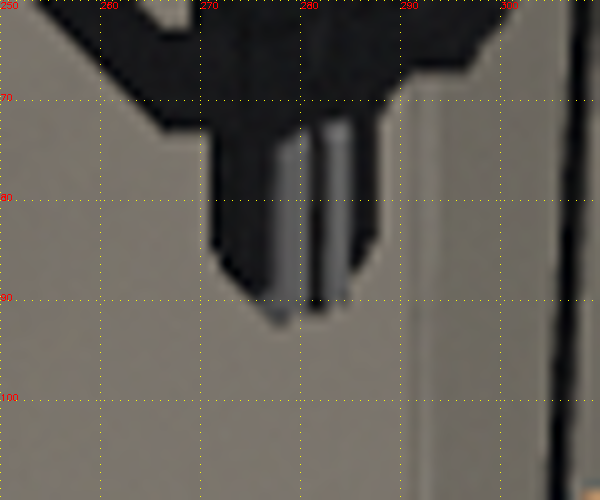

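The tips really sit about 20 mm above the reported TCP (tip seen at (280,91.5), TCP projects to (278,101)). So the pine grasp needs a TCP of about 0.047. I reopen, go back and grip lower.

>>> drive_tool --series '[{"x": 0,"y": 0,"z": 0,"rx": 0,"ry": 0,"rz": 0,"jaw": 0.65},{"x": 0,"y": 0,"z": 0,"rx": 0,"ry": 0,"rz": 0,"jaw": 0.65},{"x": 0,"y": 0,"z": 0,"rx": 0,"ry": 0,"rz": 0,"jaw": 0.65},{"x": 0,"y": 0,"z": 0.11,"rx": 0,"ry": 0,"rz": 0,"jaw": 0.65},{"x": 0,"y": 0,"z": 0.11,"rx": 0,"ry": 0,"rz": 0,"jaw": 0.65},{"x": 0,"y": 0,"z": 0.11,"rx": 0,"ry": 0,"rz": 0,"jaw": 0.65},{"x": 0,"y": 0,"z": 0.04,"rx": 0,"ry": 0,"rz": 0,"jaw": 0.65},{"x": 0,"y": 0,"z": 0,"rx": 0,"ry": 0,"rz": 0,"jaw": 0.65}]'

```text
t: 29.1
tool_pos: [0.6381, 0.2768, 0.0788]
tcp_rot: [[0.1, 0.995, -0.001], [0.995, -0.1, -0.0], [-0.0, -0.001, -1.0]]
wrist_force: [0.2, 0.2, -0.1]
width: 0.651
```

```bash
python3 plan.py 0.6390 0.2771 0.047 -5.77 1 | sed 's/np.float64//g'
```

```text
{'x': (0.001), 'y': (0.004), 'z': (0.127), 'rz': 0.0001}
step mm 31.819085681939267 deg -0.010884815805127346 from [0.6381 0.2768 0.0788] -5.76
```

>>> drive_tool --series '[{"x": 0.001,"y": 0.003,"z": 0.06,"rx": 0,"ry": 0,"rz": 0,"jaw": 0.65},{"x": 0,"y": 0,"z": 0.05,"rx": 0,"ry": 0,"rz": 0,"jaw": 0.6},{"x": 0,"y": 0,"z": 0.012,"rx": 0,"ry": 0,"rz": 0,"jaw": 0.5},{"x": 0,"y": 0,"z": 0,"rx": 0,"ry": 0,"rz": 0,"jaw": 0.45},{"x": 0,"y": 0,"z": 0,"rx": 0,"ry": 0,"rz": 0,"jaw": 0.45}]'

```text
t: 29.72
tool_pos: [0.6396, 0.2772, 0.0494]
tcp_rot: [[0.1, 0.995, 0.001], [0.995, -0.1, 0.0], [0.0, 0.001, -1.0]]
wrist_force: [0.7, 0.1, 0.2]
width: 0.448
```

Run:
```python
from h import *
S=cam("scene");crop(S,230,80,90,90,8,"s20.png")
```

```text
(no output)
```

View pics/s20.png

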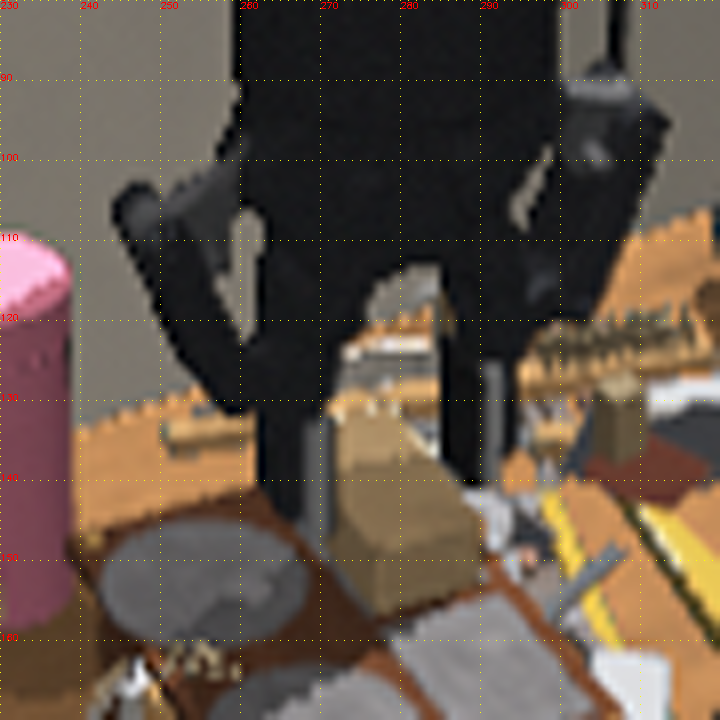

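>>> drive_tool --series '[{"x": 0,"y": 0,"z": 0,"rx": 0,"ry": 0,"rz": 0,"jaw": 0},{"x": 0,"y": 0,"z": 0,"rx": 0,"ry": 0,"rz": 0,"jaw": 0},{"x": 0,"y": 0,"z": 0,"rx": 0,"ry": 0,"rz": 0,"jaw": 0},{"x": 0,"y": 0,"z": 0,"rx": 0,"ry": 0,"rz": 0,"jaw": 0}]'

```text
t: 30.28
tool_pos: [0.6399, 0.2773, 0.0498]
tcp_rot: [[0.1, 0.995, 0.002], [0.995, -0.1, 0.0], [0.001, 0.001, -1.0]]
wrist_force: [-0.3, -0.3, 5.5]
width: 0.328
```

>>> drive_tool --series '[{"x": 0,"y": 0,"z": -0.04,"rx": 0,"ry": 0,"rz": 0,"jaw": 0},{"x": 0,"y": 0,"z": -0.08,"rx": 0,"ry": 0,"rz": 0,"jaw": 0},{"x": 0,"y": 0,"z": -0.12,"rx": 0,"ry": 0,"rz": 0,"jaw": 0},{"x": 0,"y": 0,"z": -0.12,"rx": 0,"ry": 0,"rz": 0,"jaw": 0},{"x": 0,"y": 0,"z": -0.1,"rx": 0,"ry": 0,"rz": 0,"jaw": 0},{"x": 0,"y": 0,"z": 0,"rx": 0,"ry": 0,"rz": 0,"jaw": 0},{"x": 0,"y": 0,"z": 0,"rx": 0,"ry": 0,"rz": 0,"jaw": 0}]'

```text
t: 31.15
tool_pos: [0.6387, 0.277, 0.1632]
tcp_rot: [[0.1, 0.995, -0.001], [0.995, -0.1, -0.0], [-0.0, -0.001, -1.0]]
wrist_force: [0.1, -0.0, -2.1]
width: 0.332
```

```bash
python3 plan.py 0.4969 0.3541 0.17 1.19 6 | sed 's/np.float64//g'
python3 - <<'E'
from h import *
S=cam("scene");crop(S,210,30,110,110,7,"s21.png");c=cam("wrist");crop(c,160,120,200,180,4,"w12.png")
E
```

```text
{'x': (0.042), 'y': (-0.099), 'z': (-0.005), 'rz': -0.0064}
{'x': (0.044), 'y': (-0.098), 'z': (-0.005), 'rz': -0.0064}
{'x': (0.046), 'y': (-0.097), 'z': (-0.005), 'rz': -0.0064}
{'x': (0.048), 'y': (-0.097), 'z': (-0.005), 'rz': -0.0064}
{'x': (0.05), 'y': (-0.096), 'z': (-0.005), 'rz': -0.0064}
{'x': (0.051), 'y': (-0.095), 'z': (-0.005), 'rz': -0.0064}
step mm 26.931655353402807 deg 1.157930432495031 from [0.6387 0.277  0.1632] -5.76
```

View pics/s21.png

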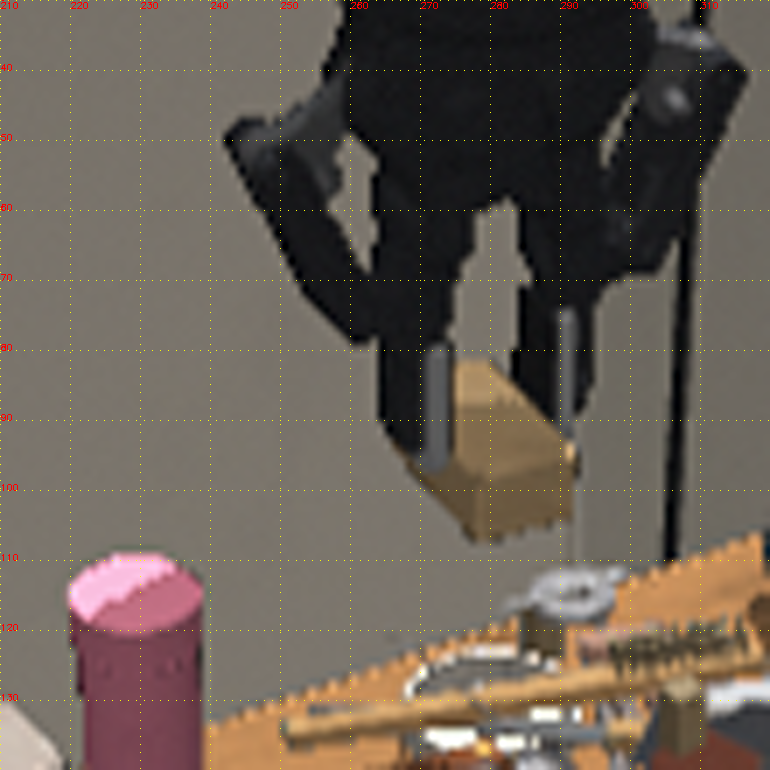

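View pics/w12.png

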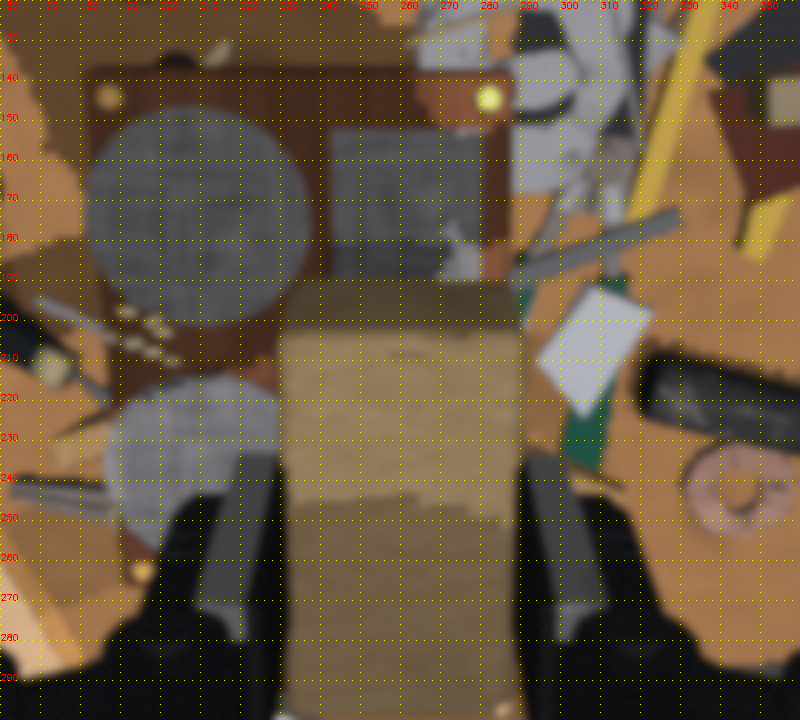

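The pine is held level. I carry it over the tray.

>>> drive_tool --series '[{"x": 0.042,"y": -0.099,"z": -0.005,"rx": 0,"ry": 0,"rz": -0.0064,"jaw": 0},{"x": 0.044,"y": -0.098,"z": -0.005,"rx": 0,"ry": 0,"rz": -0.0064,"jaw": 0},{"x": 0.046,"y": -0.097,"z": -0.005,"rx": 0,"ry": 0,"rz": -0.0064,"jaw": 0},{"x": 0.048,"y": -0.097,"z": -0.005,"rx": 0,"ry": 0,"rz": -0.0064,"jaw": 0},{"x": 0.05,"y": -0.096,"z": -0.005,"rx": 0,"ry": 0,"rz": -0.0064,"jaw": 0},{"x": 0.051,"y": -0.095,"z": -0.005,"rx": 0,"ry": 0,"rz": -0.0064,"jaw": 0},{"x": 0,"y": 0,"z": 0,"rx": 0,"ry": 0,"rz": 0,"jaw": 0},{"x": 0,"y": 0,"z": 0,"rx": 0,"ry": 0,"rz": 0,"jaw": 0}]'

```text
t: 32.25
tool_pos: [0.4975, 0.3547, 0.1715]
tcp_rot: [[-0.02, 1.0, 0.001], [1.0, 0.02, -0.0], [-0.0, 0.001, -1.0]]
wrist_force: [-0.1, 0.0, -1.0]
width: 0.325
```

```bash
python3 plan.py 0.4969 0.3541 0.1 1.19 3 | sed 's/np.float64//g'
python3 - <<'E'
from h import *
S=cam("scene");crop(S,150,60,110,110,7,"s22.png");T=cam("top");crop(T,140,190,100,80,7,"t3.png")
E
```

```text
{'x': (-0.001), 'y': (-0.001), 'z': (0.095), 'rz': -0.0}
{'x': (-0.001), 'y': (-0.001), 'z': (0.095), 'rz': -0.0}
{'x': (-0.001), 'y': (-0.001), 'z': (0.095), 'rz': -0.0}
step mm 23.819606495815513 deg 0.006006247020479805 from [0.4975 0.3547 0.1715] 1.17
```

View pics/s22.png

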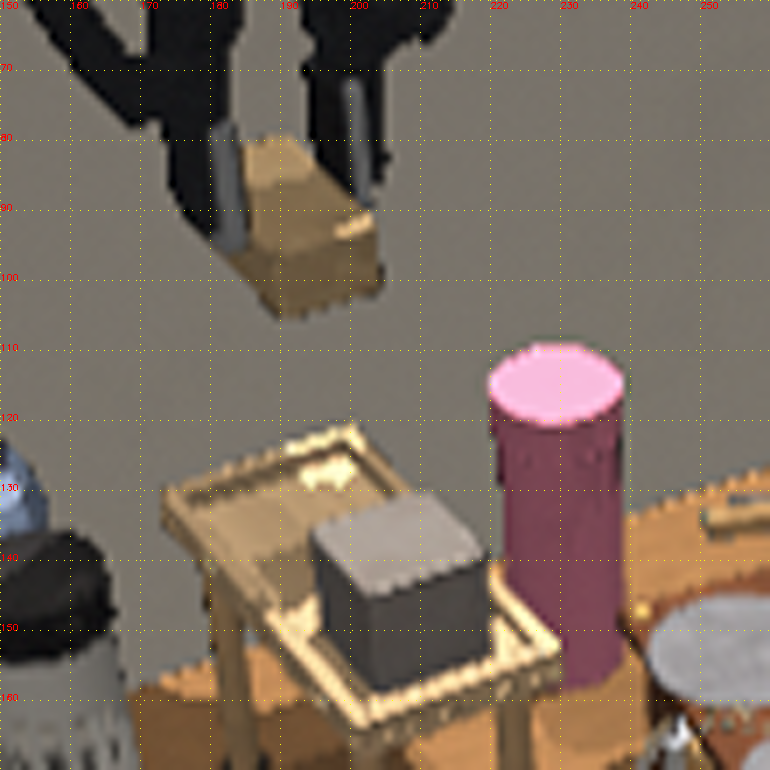

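>>> drive_tool --series '[{"x": -0.001,"y": -0.001,"z": 0.09,"rx": 0,"ry": 0,"rz": 0,"jaw": 0},{"x": -0.001,"y": -0.001,"z": 0.09,"rx": 0,"ry": 0,"rz": 0,"jaw": 0},{"x": 0,"y": 0,"z": 0.08,"rx": 0,"ry": 0,"rz": 0,"jaw": 0},{"x": 0,"y": 0,"z": 0.03,"rx": 0,"ry": 0,"rz": 0,"jaw": 0},{"x": 0,"y": 0,"z": 0,"rx": 0,"ry": 0,"rz": 0,"jaw": 0},{"x": 0,"y": 0,"z": 0,"rx": 0,"ry": 0,"rz": 0,"jaw": 0}]'

```text
t: 33.1
tool_pos: [0.4976, 0.3545, 0.0999]
tcp_rot: [[-0.02, 1.0, 0.002], [1.0, 0.02, 0.001], [0.001, 0.002, -1.0]]
wrist_force: [0.6, -0.2, -0.1]
width: 0.329
```

```bash
python3 plan.py 0.4969 0.3541 0.0805 1.19 1 | sed 's/np.float64//g'
python3 - <<'E'
from h import *
S=cam("scene");crop(S,150,70,100,100,8,"s23.png");T=cam("top");c=cam("wrist");crop(c,160,80,200,180,4,"w13.png")
E
```

```text
{'x': (-0.001), 'y': (-0.003), 'z': (0.078), 'rz': -0.0002}
step mm 19.438611892231123 deg 0.04133000577644452 from [0.4976 0.3545 0.0999] 1.15
```

View pics/s23.png

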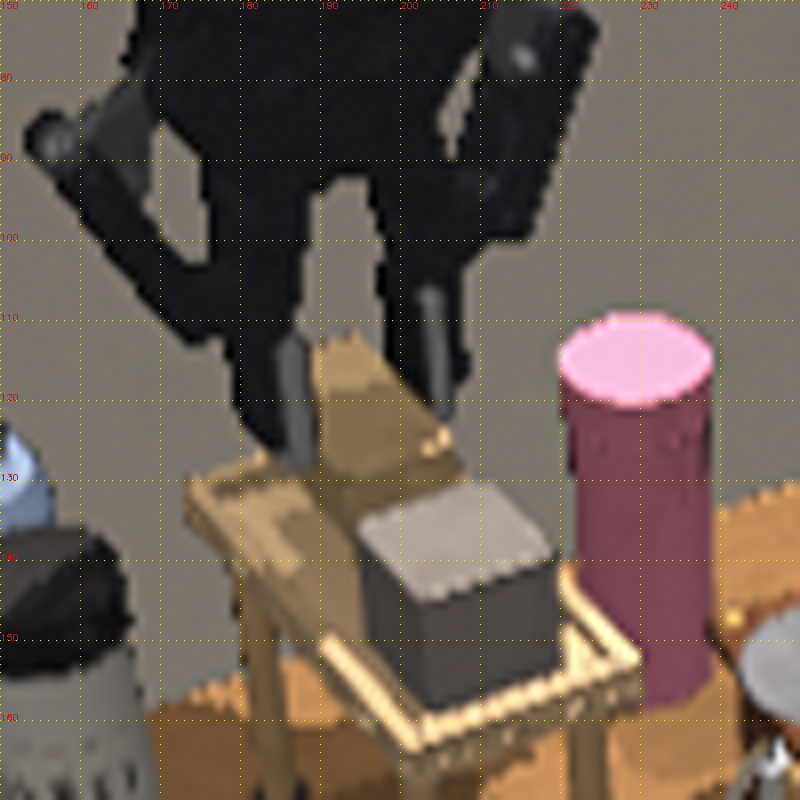

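View pics/w13.png

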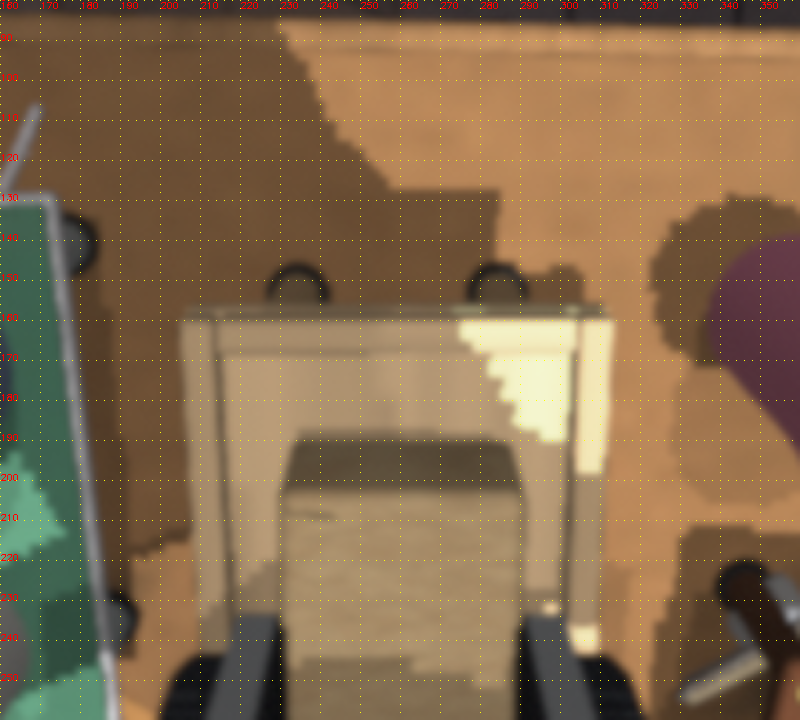

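>>> drive_tool --series '[{"x": -0.001,"y": -0.002,"z": 0.04,"rx": 0,"ry": 0,"rz": 0,"jaw": 0},{"x": 0,"y": 0,"z": 0.024,"rx": 0,"ry": 0,"rz": 0,"jaw": 0},{"x": 0,"y": 0,"z": 0.008,"rx": 0,"ry": 0,"rz": 0,"jaw": 0},{"x": 0,"y": 0,"z": 0.004,"rx": 0,"ry": 0,"rz": 0,"jaw": 0},{"x": 0,"y": 0,"z": 0,"rx": 0,"ry": 0,"rz": 0,"jaw": 0},{"x": 0,"y": 0,"z": 0,"rx": 0,"ry": 0,"rz": 0,"jaw": 0}]'

```text
t: 34.0
tool_pos: [0.4965, 0.3539, 0.08]
tcp_rot: [[-0.02, 1.0, 0.0], [1.0, 0.02, 0.0], [0.0, 0.0, -1.0]]
wrist_force: [-0.3, 0.2, -0.3]
width: 0.329
```

>>> drive_tool --series '[{"x": 0,"y": 0,"z": 0.003,"rx": 0,"ry": 0,"rz": 0,"jaw": 0},{"x": 0,"y": 0,"z": 0,"rx": 0,"ry": 0,"rz": 0,"jaw": 0},{"x": 0,"y": 0,"z": 0,"rx": 0,"ry": 0,"rz": 0,"jaw": 0}]'

```text
t: 34.38
tool_pos: [0.4966, 0.354, 0.0798]
tcp_rot: [[-0.02, 1.0, 0.0], [1.0, 0.02, 0.0], [0.0, 0.0, -1.0]]
wrist_force: [-2.7, -1.3, 5.7]
width: 0.327
```

Run:
```python
from h import *
S=cam("scene");crop(S,150,70,100,100,8,"s24.png")
```

```text
(no output)
```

View pics/s24.png

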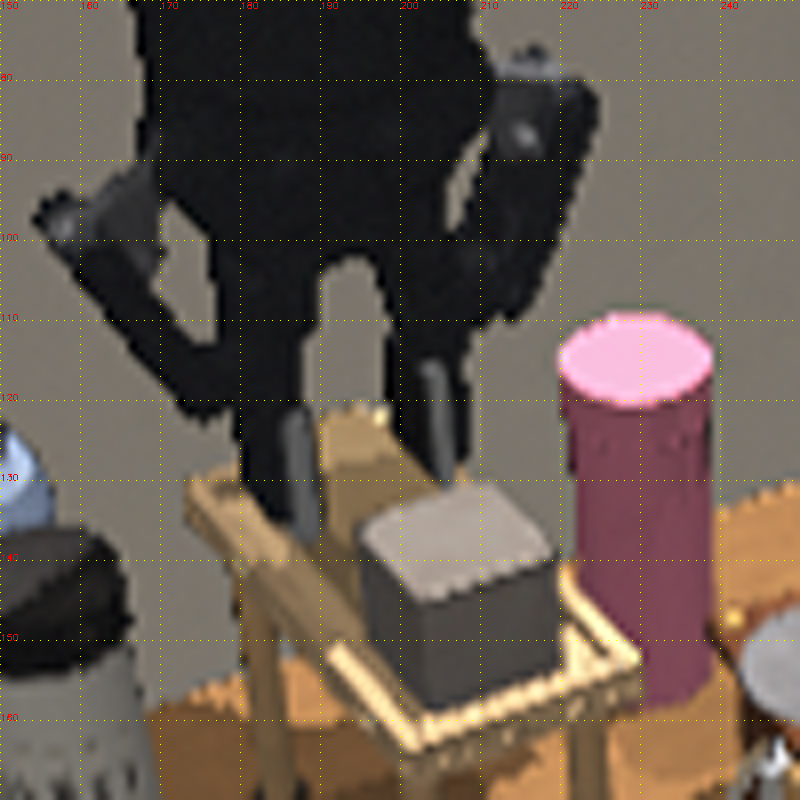

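Contact (5.7 N), and the pine sits in the tray. I release, lift and look.

>>> drive_tool --series '[{"x": 0,"y": 0,"z": 0,"rx": 0,"ry": 0,"rz": 0,"jaw": 0.4},{"x": 0,"y": 0,"z": 0,"rx": 0,"ry": 0,"rz": 0,"jaw": 0.5},{"x": 0,"y": 0,"z": 0,"rx": 0,"ry": 0,"rz": 0,"jaw": 0.5},{"x": 0,"y": 0,"z": -0.06,"rx": 0,"ry": 0,"rz": 0,"jaw": 0.5},{"x": 0,"y": 0,"z": -0.2,"rx": 0,"ry": 0,"rz": 0,"jaw": 0.6},{"x": 0,"y": 0,"z": -0.2,"rx": 0,"ry": 0,"rz": 0,"jaw": 1},{"x": 0,"y": 0,"z": -0.1,"rx": 0,"ry": 0,"rz": 0,"jaw": 1},{"x": 0,"y": 0,"z": 0,"rx": 0,"ry": 0,"rz": 0,"jaw": 1}]'

```text
t: 35.42
tool_pos: [0.4982, 0.3549, 0.2233]
tcp_rot: [[-0.02, 1.0, 0.006], [1.0, 0.02, 0.003], [0.003, 0.006, -1.0]]
wrist_force: [-0.1, 0.3, 0.3]
width: 0.999
```

```bash
python3 plan.py 0.4058 0.3129 0.21 3.05 4 | sed 's/np.float64//g'
python3 - <<'E'
from h import *
S=cam("scene");crop(S,150,90,100,90,8,"s25.png");c=cam("wrist");crop(c,150,100,200,180,4,"w14.png")
E
```

```text
{'x': (-0.04), 'y': (-0.093), 'z': (0.013), 'rz': -0.0026}
{'x': (-0.039), 'y': (-0.094), 'z': (0.013), 'rz': -0.0026}
{'x': (-0.039), 'y': (-0.094), 'z': (0.013), 'rz': -0.0026}
{'x': (-0.038), 'y': (-0.094), 'z': (0.013), 'rz': -0.0026}
step mm 25.581377041552248 deg 0.47353354515322366 from [0.4982 0.3549 0.2233] 1.16
```

View pics/s25.png

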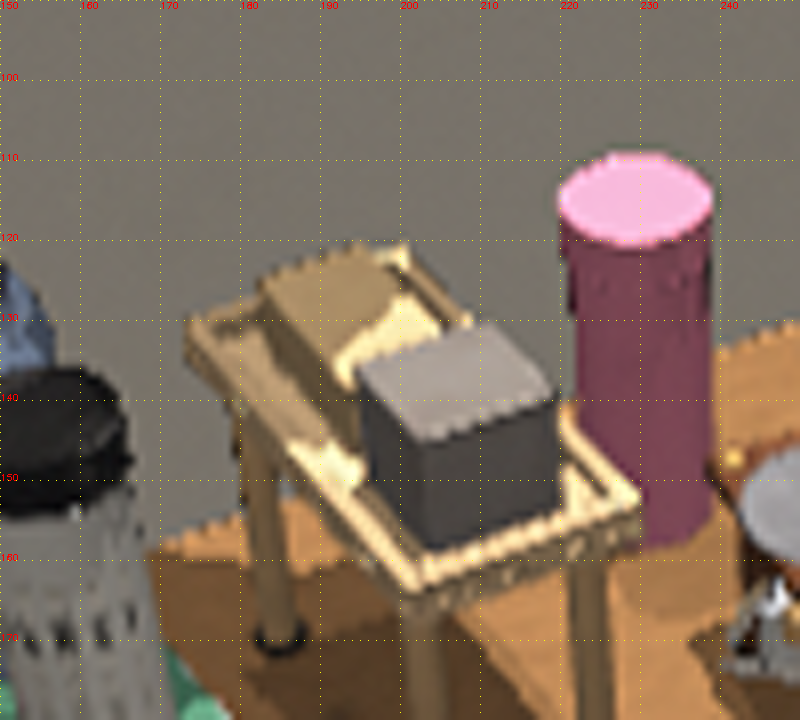

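View pics/w14.png

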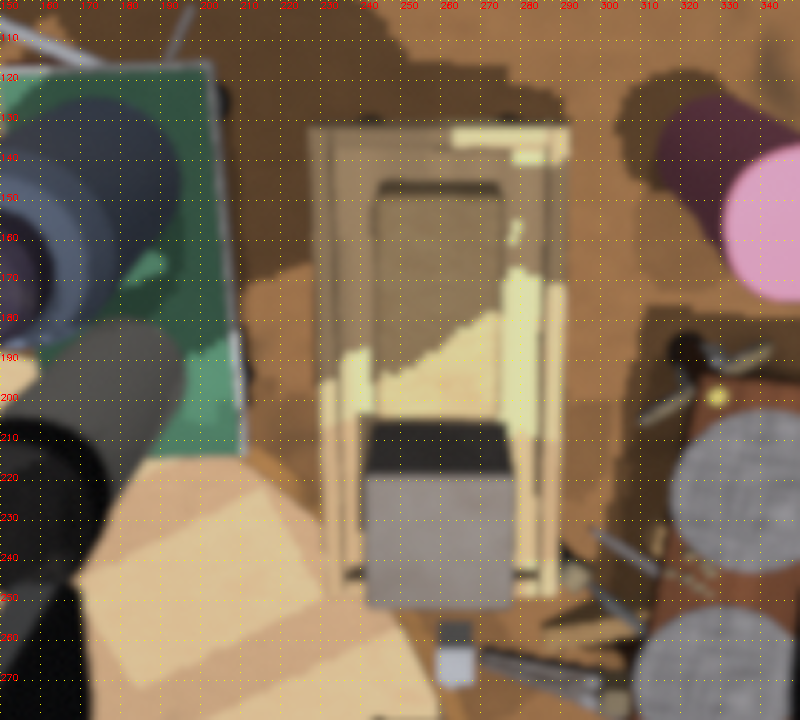

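Cube and pine lie flat end to end in the tray with gaps all round. Now the white bottle goes back.

>>> drive_tool --series '[{"x": -0.04,"y": -0.093,"z": 0.013,"rx": 0,"ry": 0,"rz": -0.0026,"jaw": 1},{"x": -0.039,"y": -0.094,"z": 0.013,"rx": 0,"ry": 0,"rz": -0.0026,"jaw": 1},{"x": -0.039,"y": -0.094,"z": 0.013,"rx": 0,"ry": 0,"rz": -0.0026,"jaw": 1},{"x": -0.038,"y": -0.094,"z": 0.013,"rx": 0,"ry": 0,"rz": -0.0026,"jaw": 0.9},{"x": 0,"y": 0,"z": 0,"rx": 0,"ry": 0,"rz": 0,"jaw": 0.9},{"x": 0,"y": 0,"z": 0,"rx": 0,"ry": 0,"rz": 0,"jaw": 0.9},{"x": 0,"y": 0,"z": 0,"rx": 0,"ry": 0,"rz": 0,"jaw": 0.9}]'

```text
t: 36.4
tool_pos: [0.4046, 0.312, 0.2059]
tcp_rot: [[-0.052, 0.999, -0.0], [0.999, 0.052, -0.0], [-0.0, -0.0, -1.0]]
wrist_force: [0.5, -0.1, -0.2]
width: 0.902
```

```bash
python3 plan.py 0.4058 0.3129 0.13 3.05 3 | sed 's/np.float64//g'
python3 - <<'E'
from h import *
c=cam("wrist");crop(c,160,100,200,180,4,"w15.png")
E
```

```text
{'x': (0.001), 'y': (0.002), 'z': (0.101), 'rz': -0.0001}
{'x': (0.001), 'y': (0.002), 'z': (0.101), 'rz': -0.0001}
{'x': (0.001), 'y': (0.002), 'z': (0.101), 'rz': -0.0001}
step mm 25.30019872668129 deg 0.014134596645732245 from [0.4046 0.312  0.2059] 3.01
```

View pics/w15.png

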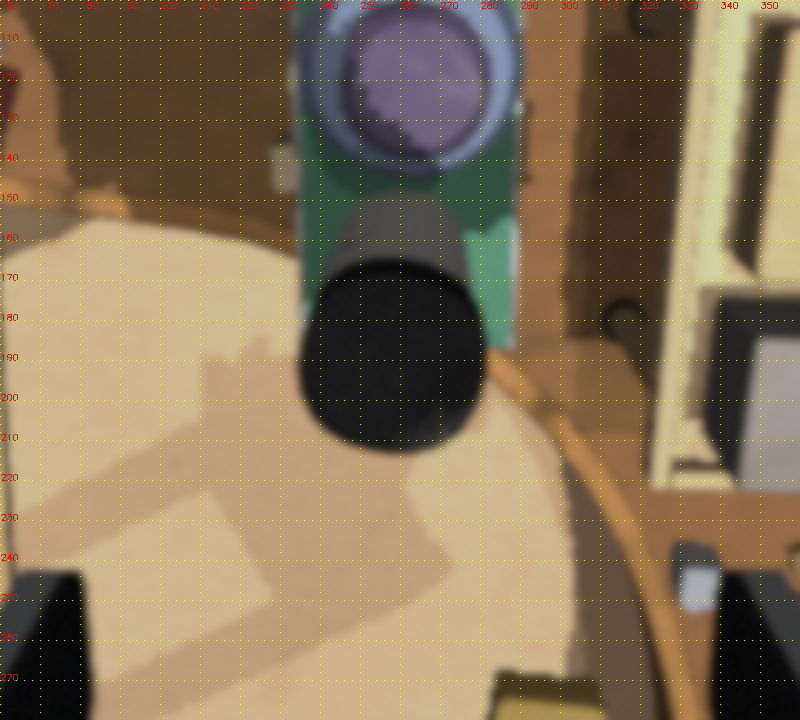

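>>> drive_tool --series '[{"x": 0.001,"y": 0.001,"z": 0.1,"rx": 0,"ry": 0,"rz": 0,"jaw": 0.9},{"x": 0.001,"y": 0.001,"z": 0.1,"rx": 0,"ry": 0,"rz": 0,"jaw": 0.9},{"x": 0,"y": 0,"z": 0.09,"rx": 0,"ry": 0,"rz": 0,"jaw": 0.9},{"x": 0,"y": 0,"z": 0.02,"rx": 0,"ry": 0,"rz": 0,"jaw": 0.9},{"x": 0,"y": 0,"z": 0,"rx": 0,"ry": 0,"rz": 0,"jaw": 0.9},{"x": 0,"y": 0,"z": 0,"rx": 0,"ry": 0,"rz": 0,"jaw": 0.9}]'

```text
t: 37.2
tool_pos: [0.4053, 0.3128, 0.1298]
tcp_rot: [[-0.053, 0.999, 0.002], [0.999, 0.053, 0.001], [0.001, 0.002, -1.0]]
wrist_force: [0.1, -0.4, -0.3]
width: 0.902
```

```bash
python3 plan.py 0.4053 0.3129 0.109 3.05 1 | sed 's/np.float64//g'
```

```text
{'x': (0.0), 'y': (0.0), 'z': (0.083), 'rz': -0.0002}
step mm 20.818612533831494 deg 0.027210904132630276 from [0.4053 0.3128 0.1298] 3.02
```

>>> drive_tool --series '[{"x": 0,"y": 0,"z": 0.05,"rx": 0,"ry": 0,"rz": 0,"jaw": 0.85},{"x": 0,"y": 0,"z": 0.027,"rx": 0,"ry": 0,"rz": 0,"jaw": 0.8},{"x": 0,"y": 0,"z": 0,"rx": 0,"ry": 0,"rz": 0,"jaw": 0.6},{"x": 0,"y": 0,"z": 0,"rx": 0,"ry": 0,"rz": 0,"jaw": 0.5},{"x": 0,"y": 0,"z": 0,"rx": 0,"ry": 0,"rz": 0,"jaw": 0.4},{"x": 0,"y": 0,"z": 0,"rx": 0,"ry": 0,"rz": 0,"jaw": 0},{"x": 0,"y": 0,"z": 0,"rx": 0,"ry": 0,"rz": 0,"jaw": 0},{"x": 0,"y": 0,"z": 0,"rx": 0,"ry": 0,"rz": 0,"jaw": 0}]'

```text
t: 38.2
tool_pos: [0.4048, 0.3126, 0.1099]
tcp_rot: [[-0.053, 0.999, 0.001], [0.999, 0.053, 0.001], [0.001, 0.001, -1.0]]
wrist_force: [-0.4, 0.3, 5.0]
width: 0.413
```

Run:
```python
from h import *
S=cam("scene");crop(S,100,80,100,120,6,"s26.png")
```

```text
(no output)
```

View pics/s26.png

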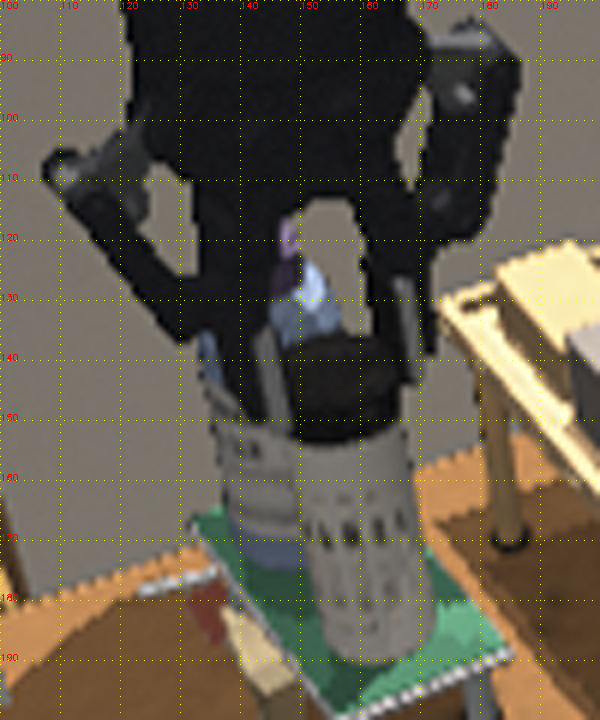

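White is gripped and upright. I lift and move.

>>> drive_tool --series '[{"x": 0,"y": 0,"z": -0.04,"rx": 0,"ry": 0,"rz": 0,"jaw": 0},{"x": 0,"y": 0,"z": -0.12,"rx": 0,"ry": 0,"rz": 0,"jaw": 0},{"x": 0,"y": 0,"z": -0.16,"rx": 0,"ry": 0,"rz": 0,"jaw": 0},{"x": 0,"y": 0,"z": -0.16,"rx": 0,"ry": 0,"rz": 0,"jaw": 0},{"x": 0,"y": 0,"z": -0.12,"rx": 0,"ry": 0,"rz": 0,"jaw": 0},{"x": 0,"y": 0,"z": 0,"rx": 0,"ry": 0,"rz": 0,"jaw": 0},{"x": 0,"y": 0,"z": 0,"rx": 0,"ry": 0,"rz": 0,"jaw": 0}]'

```text
t: 39.12
tool_pos: [0.4038, 0.312, 0.258]
tcp_rot: [[-0.053, 0.999, -0.002], [0.999, 0.053, -0.001], [-0.001, -0.002, -1.0]]
wrist_force: [-0.2, -0.6, -0.5]
width: 0.41
```

```bash
python3 plan.py 0.5855 0.2222 0.24 -5.77 7 | sed 's/np.float64//g'
```

```text
{'x': (-0.057), 'y': (0.101), 'z': (0.01), 'rz': 0.007}
{'x': (-0.054), 'y': (0.102), 'z': (0.01), 'rz': 0.007}
{'x': (-0.052), 'y': (0.103), 'z': (0.01), 'rz': 0.007}
{'x': (-0.05), 'y': (0.105), 'z': (0.01), 'rz': 0.007}
{'x': (-0.048), 'y': (0.106), 'z': (0.01), 'rz': 0.007}
{'x': (-0.045), 'y': (0.107), 'z': (0.01), 'rz': 0.007}
{'x': (-0.043), 'y': (0.108), 'z': (0.01), 'rz': 0.007}
step mm 29.07416397199787 deg -1.2565497036377127 from [0.4038 0.312  0.258 ] 3.03
```

>>> drive_tool --series '[{"x": -0.057,"y": 0.101,"z": 0.01,"rx": 0,"ry": 0,"rz": 0.007,"jaw": 0},{"x": -0.054,"y": 0.102,"z": 0.01,"rx": 0,"ry": 0,"rz": 0.007,"jaw": 0},{"x": -0.052,"y": 0.103,"z": 0.01,"rx": 0,"ry": 0,"rz": 0.007,"jaw": 0},{"x": -0.05,"y": 0.105,"z": 0.01,"rx": 0,"ry": 0,"rz": 0.007,"jaw": 0},{"x": -0.048,"y": 0.106,"z": 0.01,"rx": 0,"ry": 0,"rz": 0.007,"jaw": 0},{"x": -0.045,"y": 0.107,"z": 0.01,"rx": 0,"ry": 0,"rz": 0.007,"jaw": 0},{"x": -0.043,"y": 0.108,"z": 0.01,"rx": 0,"ry": 0,"rz": 0.007,"jaw": 0},{"x": 0,"y": 0,"z": 0,"rx": 0,"ry": 0,"rz": 0,"jaw": 0}]'

```text
t: 40.12
tool_pos: [0.5863, 0.221, 0.2385]
tcp_rot: [[0.103, 0.995, -0.005], [0.995, -0.103, -0.001], [-0.002, -0.004, -1.0]]
wrist_force: [-0.7, 0.2, -1.5]
width: 0.413
```

>>> drive_tool --series '[{"x": 0,"y": 0,"z": 0.1,"rx": 0,"ry": 0,"rz": 0,"jaw": 0},{"x": 0,"y": 0,"z": 0.12,"rx": 0,"ry": 0,"rz": 0,"jaw": 0},{"x": 0,"y": 0,"z": 0.1,"rx": 0,"ry": 0,"rz": 0,"jaw": 0},{"x": 0,"y": 0,"z": 0.04,"rx": 0,"ry": 0,"rz": 0,"jaw": 0},{"x": 0,"y": 0,"z": 0,"rx": 0,"ry": 0,"rz": 0,"jaw": 0},{"x": 0,"y": 0,"z": 0,"rx": 0,"ry": 0,"rz": 0,"jaw": 0},{"x": 0,"y": 0,"z": 0,"rx": 0,"ry": 0,"rz": 0,"jaw": 0}]'

```text
t: 41.0
tool_pos: [0.5872, 0.2229, 0.1533]
tcp_rot: [[0.101, 0.995, 0.002], [0.995, -0.101, 0.001], [0.001, 0.002, -1.0]]
wrist_force: [0.3, 0.1, 0.1]
width: 0.409
```

```bash
python3 plan.py 0.5855 0.2222 0.131 -5.77 1 | sed 's/np.float64//g'
python3 - <<'E'
from h import *
S=cam("scene");crop(S,220,70,110,120,6,"s27.png")
E
```

```text
{'x': (-0.003), 'y': (-0.006), 'z': (0.089), 'rz': -0.0001}
step mm 22.34505288473119 deg 0.020583100811762733 from [0.5872 0.2229 0.1533] -5.79
```

View pics/s27.png

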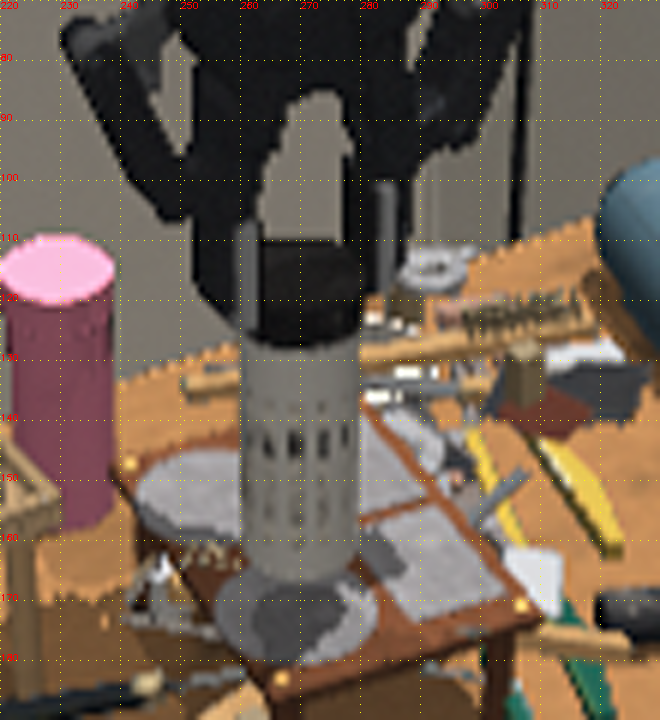

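>>> drive_tool --series '[{"x": -0.002,"y": -0.004,"z": 0.05,"rx": 0,"ry": 0,"rz": 0,"jaw": 0},{"x": -0.001,"y": -0.001,"z": 0.03,"rx": 0,"ry": 0,"rz": 0,"jaw": 0},{"x": 0,"y": 0,"z": 0.008,"rx": 0,"ry": 0,"rz": 0,"jaw": 0},{"x": 0,"y": 0,"z": 0,"rx": 0,"ry": 0,"rz": 0,"jaw": 0},{"x": 0,"y": 0,"z": 0,"rx": 0,"ry": 0,"rz": 0,"jaw": 0},{"x": 0,"y": 0,"z": 0,"rx": 0,"ry": 0,"rz": 0,"jaw": 0}]'

```text
t: 41.8
tool_pos: [0.5848, 0.2221, 0.13]
tcp_rot: [[0.101, 0.995, -0.001], [0.995, -0.101, 0.0], [0.0, -0.001, -1.0]]
wrist_force: [-2.8, 0.7, 4.5]
width: 0.411
```

>>> drive_tool --series '[{"x": 0,"y": 0,"z": 0,"rx": 0,"ry": 0,"rz": 0,"jaw": 0.5},{"x": 0,"y": 0,"z": 0,"rx": 0,"ry": 0,"rz": 0,"jaw": 0.7},{"x": 0,"y": 0,"z": 0,"rx": 0,"ry": 0,"rz": 0,"jaw": 0.9},{"x": 0,"y": 0,"z": 0,"rx": 0,"ry": 0,"rz": 0,"jaw": 0.9},{"x": 0,"y": 0,"z": -0.1,"rx": 0,"ry": 0,"rz": 0,"jaw": 0.9},{"x": 0,"y": 0,"z": -0.2,"rx": 0,"ry": 0,"rz": 0,"jaw": 0.9},{"x": 0,"y": 0,"z": -0.15,"rx": 0,"ry": 0,"rz": 0,"jaw": 0.9},{"x": 0,"y": 0,"z": 0,"rx": 0,"ry": 0,"rz": 0,"jaw": 0.9}]'

```text
t: 42.8
tool_pos: [0.5875, 0.2226, 0.2472]
tcp_rot: [[0.101, 0.995, 0.008], [0.995, -0.101, 0.002], [0.003, 0.008, -1.0]]
wrist_force: [0.8, -1.1, 0.4]
width: 0.904
```

```bash
python3 plan.py 0.4028 0.3723 0.22 3.05 7 | sed 's/np.float64//g'
python3 - <<'E'
from h import *
S=cam("scene");crop(S,220,70,110,120,6,"s28.png")
E
```

```text
{'x': (0.074), 'y': (-0.114), 'z': (0.016), 'rz': -0.007}
{'x': (0.077), 'y': (-0.112), 'z': (0.016), 'rz': -0.007}
{'x': (0.079), 'y': (-0.11), 'z': (0.016), 'rz': -0.007}
{'x': (0.082), 'y': (-0.108), 'z': (0.016), 'rz': -0.007}
{'x': (0.084), 'y': (-0.107), 'z': (0.016), 'rz': -0.007}
{'x': (0.087), 'y': (-0.105), 'z': (0.016), 'rz': -0.007}
{'x': (0.089), 'y': (-0.103), 'z': (0.016), 'rz': -0.007}
step mm 34.18301502990765 deg 1.2629783556083356 from [0.5875 0.2226 0.2472] -5.79
```

View pics/s28.png

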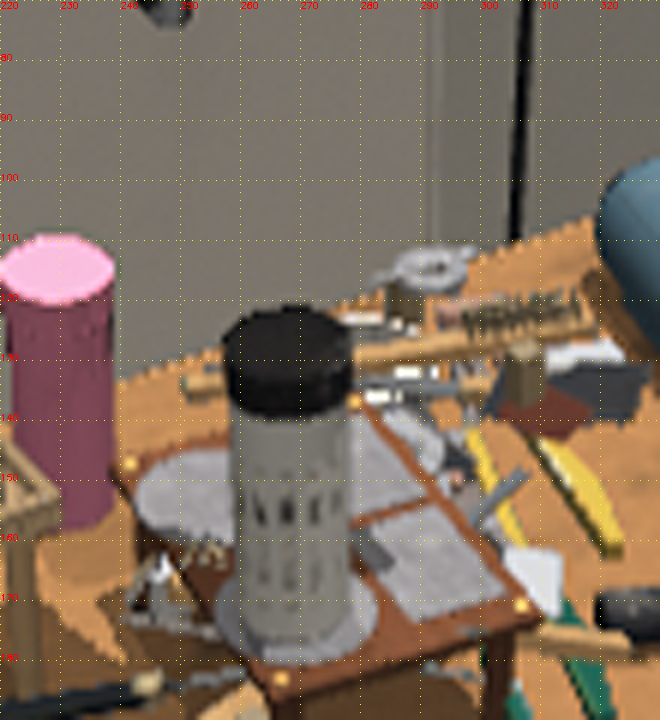

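White stands on its spot, same pixels as at the start (cap 257–278). Now the blue bottle.

>>> drive_tool --series '[{"x": 0.074,"y": -0.114,"z": 0.016,"rx": 0,"ry": 0,"rz": -0.007,"jaw": 0.9},{"x": 0.077,"y": -0.112,"z": 0.016,"rx": 0,"ry": 0,"rz": -0.007,"jaw": 0.9},{"x": 0.079,"y": -0.11,"z": 0.016,"rx": 0,"ry": 0,"rz": -0.007,"jaw": 0.9},{"x": 0.082,"y": -0.108,"z": 0.016,"rx": 0,"ry": 0,"rz": -0.007,"jaw": 0.9},{"x": 0.084,"y": -0.107,"z": 0.016,"rx": 0,"ry": 0,"rz": -0.007,"jaw": 0.9},{"x": 0.087,"y": -0.105,"z": 0.016,"rx": 0,"ry": 0,"rz": -0.007,"jaw": 0.9},{"x": 0.089,"y": -0.103,"z": 0.016,"rx": 0,"ry": 0,"rz": -0.007,"jaw": 0.9},{"x": 0,"y": 0,"z": 0,"rx": 0,"ry": 0,"rz": 0,"jaw": 0.9}]'

```text
t: 43.85
tool_pos: [0.3976, 0.3722, 0.2121]
tcp_rot: [[-0.056, 0.998, -0.003], [0.998, 0.056, -0.002], [-0.002, -0.003, -1.0]]
wrist_force: [1.0, 0.5, 0.4]
width: 0.901
```

>>> drive_tool --series '[{"x": 0,"y": 0,"z": 0,"rx": 0,"ry": 0,"rz": 0,"jaw": 0.9},{"x": 0,"y": 0,"z": 0,"rx": 0,"ry": 0,"rz": 0,"jaw": 0.9}]'

```text
t: 44.1
tool_pos: [0.4009, 0.371, 0.214]
tcp_rot: [[-0.052, 0.999, -0.0], [0.999, 0.052, -0.001], [-0.001, -0.0, -1.0]]
wrist_force: [-0.2, 0.7, 0.7]
width: 0.899
```

```bash
python3 plan.py 0.4028 0.3723 0.12 3.05 4 | sed 's/np.float64//g'
python3 - <<'E'
from h import *
c=cam("wrist");crop(c,160,100,200,180,4,"w16.png")
E
```

```text
{'x': (0.001), 'y': (0.002), 'z': (0.094), 'rz': -0.0001}
{'x': (0.001), 'y': (0.002), 'z': (0.094), 'rz': -0.0001}
{'x': (0.001), 'y': (0.002), 'z': (0.094), 'rz': -0.0001}
{'x': (0.001), 'y': (0.002), 'z': (0.094), 'rz': -0.0001}
step mm 23.497855602191677 deg 0.023240290183835555 from [0.4009 0.371  0.214 ] 2.96
```

View pics/w16.png

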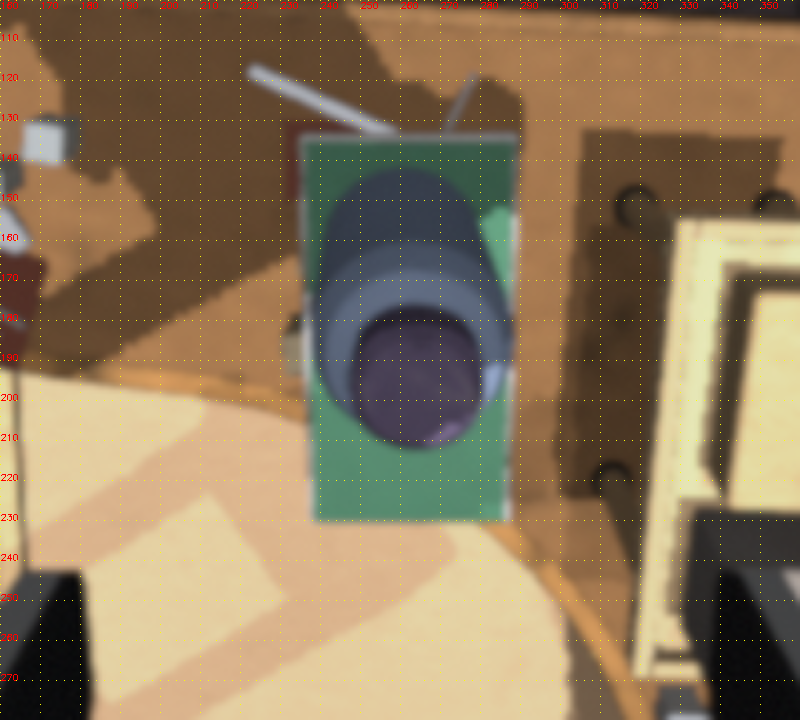

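>>> drive_tool --series '[{"x": 0.001,"y": 0.002,"z": 0.1,"rx": 0,"ry": 0,"rz": 0,"jaw": 0.9},{"x": 0.001,"y": 0.002,"z": 0.1,"rx": 0,"ry": 0,"rz": 0,"jaw": 0.9},{"x": 0.001,"y": 0.001,"z": 0.1,"rx": 0,"ry": 0,"rz": 0,"jaw": 0.9},{"x": 0.001,"y": 0,"z": 0.08,"rx": 0,"ry": 0,"rz": 0,"jaw": 0.9},{"x": 0,"y": 0,"z": 0,"rx": 0,"ry": 0,"rz": 0,"jaw": 0.85},{"x": 0,"y": 0,"z": 0,"rx": 0,"ry": 0,"rz": 0,"jaw": 0.8}]'

```text
t: 44.9
tool_pos: [0.4023, 0.3728, 0.1202]
tcp_rot: [[-0.052, 0.999, 0.001], [0.999, 0.052, 0.001], [0.001, 0.001, -1.0]]
wrist_force: [0.3, -0.8, -0.0]
width: 0.8
```

```bash
python3 plan.py 0.4031 0.3723 0.093 3.05 1 | sed 's/np.float64//g'
```

```text
{'x': (-0.002), 'y': (0.003), 'z': (0.109), 'rz': -0.0004}
step mm 27.261822166782814 deg 0.06415572456833729 from [0.4023 0.3728 0.1202] 2.99
```

>>> drive_tool --series '[{"x": -0.002,"y": 0.001,"z": 0.06,"rx": 0,"ry": 0,"rz": 0,"jaw": 0.8},{"x": 0,"y": 0,"z": 0.045,"rx": 0,"ry": 0,"rz": 0,"jaw": 0.8},{"x": 0,"y": 0,"z": 0,"rx": 0,"ry": 0,"rz": 0,"jaw": 0.65},{"x": 0,"y": 0,"z": 0,"rx": 0,"ry": 0,"rz": 0,"jaw": 0.55},{"x": 0,"y": 0,"z": 0,"rx": 0,"ry": 0,"rz": 0,"jaw": 0.45},{"x": 0,"y": 0,"z": 0,"rx": 0,"ry": 0,"rz": 0,"jaw": 0},{"x": 0,"y": 0,"z": 0,"rx": 0,"ry": 0,"rz": 0,"jaw": 0},{"x": 0,"y": 0,"z": 0,"rx": 0,"ry": 0,"rz": 0,"jaw": 0}]'

```text
t: 45.9
tool_pos: [0.4023, 0.3727, 0.0938]
tcp_rot: [[-0.053, 0.999, 0.001], [0.999, 0.053, 0.001], [0.001, 0.001, -1.0]]
wrist_force: [0.7, -0.2, 4.2]
width: 0.489
```

Run:
```python
from h import *
S=cam("scene");crop(S,100,80,100,120,6,"s29.png")
```

```text
(no output)
```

View pics/s29.png

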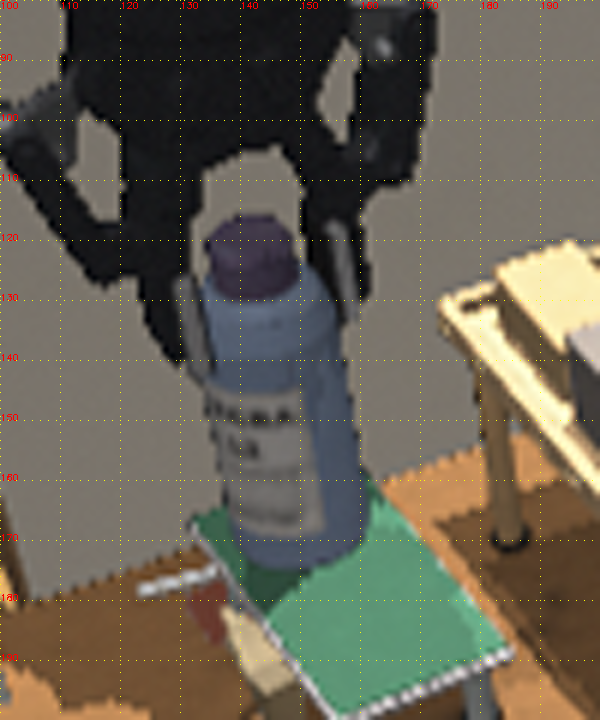

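>>> drive_tool --series '[{"x": 0,"y": 0,"z": -0.04,"rx": 0,"ry": 0,"rz": 0,"jaw": 0},{"x": 0,"y": 0,"z": -0.12,"rx": 0,"ry": 0,"rz": 0,"jaw": 0},{"x": 0,"y": 0,"z": -0.16,"rx": 0,"ry": 0,"rz": 0,"jaw": 0},{"x": 0,"y": 0,"z": -0.16,"rx": 0,"ry": 0,"rz": 0,"jaw": 0},{"x": 0,"y": 0,"z": -0.12,"rx": 0,"ry": 0,"rz": 0,"jaw": 0},{"x": 0,"y": 0,"z": 0,"rx": 0,"ry": 0,"rz": 0,"jaw": 0},{"x": 0,"y": 0,"z": 0,"rx": 0,"ry": 0,"rz": 0,"jaw": 0}]'

```text
t: 46.82
tool_pos: [0.4009, 0.3717, 0.2412]
tcp_rot: [[-0.053, 0.999, -0.002], [0.999, 0.053, -0.002], [-0.002, -0.003, -1.0]]
wrist_force: [-0.0, 0.2, -2.6]
width: 0.49
```

```bash
python3 plan.py 0.5922 0.2870 0.23 -5.77 7 | sed 's/np.float64//g'
```

```text
{'x': (-0.054), 'y': (0.107), 'z': (0.006), 'rz': 0.007}
{'x': (-0.052), 'y': (0.108), 'z': (0.006), 'rz': 0.007}
{'x': (-0.049), 'y': (0.109), 'z': (0.006), 'rz': 0.007}
{'x': (-0.047), 'y': (0.11), 'z': (0.006), 'rz': 0.007}
{'x': (-0.045), 'y': (0.111), 'z': (0.006), 'rz': 0.007}
{'x': (-0.042), 'y': (0.112), 'z': (0.006), 'rz': 0.007}
{'x': (-0.04), 'y': (0.113), 'z': (0.006), 'rz': 0.007}
step mm 29.93133810151253 deg -1.2563786474266294 from [0.4009 0.3717 0.2412] 3.02
```

>>> drive_tool --series '[{"x": -0.054,"y": 0.107,"z": 0.006,"rx": 0,"ry": 0,"rz": 0.007,"jaw": 0},{"x": -0.052,"y": 0.108,"z": 0.006,"rx": 0,"ry": 0,"rz": 0.007,"jaw": 0},{"x": -0.049,"y": 0.109,"z": 0.006,"rx": 0,"ry": 0,"rz": 0.007,"jaw": 0},{"x": -0.047,"y": 0.11,"z": 0.006,"rx": 0,"ry": 0,"rz": 0.007,"jaw": 0},{"x": -0.045,"y": 0.111,"z": 0.006,"rx": 0,"ry": 0,"rz": 0.007,"jaw": 0},{"x": -0.042,"y": 0.112,"z": 0.006,"rx": 0,"ry": 0,"rz": 0.007,"jaw": 0},{"x": -0.04,"y": 0.113,"z": 0.006,"rx": 0,"ry": 0,"rz": 0.007,"jaw": 0},{"x": 0,"y": 0,"z": 0,"rx": 0,"ry": 0,"rz": 0,"jaw": 0}]'

```text
t: 47.82
tool_pos: [0.5934, 0.2856, 0.2288]
tcp_rot: [[0.103, 0.995, -0.005], [0.995, -0.103, -0.002], [-0.003, -0.005, -1.0]]
wrist_force: [-0.5, 0.3, -2.4]
width: 0.491
```

>>> drive_tool --series '[{"x": 0,"y": 0,"z": 0.1,"rx": 0,"ry": 0,"rz": 0,"jaw": 0},{"x": 0,"y": 0,"z": 0.12,"rx": 0,"ry": 0,"rz": 0,"jaw": 0},{"x": 0,"y": 0,"z": 0.1,"rx": 0,"ry": 0,"rz": 0,"jaw": 0},{"x": 0,"y": 0,"z": 0.05,"rx": 0,"ry": 0,"rz": 0,"jaw": 0},{"x": 0,"y": 0,"z": 0,"rx": 0,"ry": 0,"rz": 0,"jaw": 0},{"x": 0,"y": 0,"z": 0,"rx": 0,"ry": 0,"rz": 0,"jaw": 0},{"x": 0,"y": 0,"z": 0,"rx": 0,"ry": 0,"rz": 0,"jaw": 0}]'

```text
t: 48.7
tool_pos: [0.5942, 0.2878, 0.1417]
tcp_rot: [[0.101, 0.995, 0.002], [0.995, -0.101, 0.001], [0.001, 0.002, -1.0]]
wrist_force: [0.3, -0.7, -1.9]
width: 0.489
```

```bash
python3 plan.py 0.5922 0.2870 0.1145 -5.77 1 | sed 's/np.float64//g'
python3 - <<'E'
from h import *
S=cam("scene");crop(S,210,60,120,130,6,"s30.png")
E
```

```text
{'x': (-0.004), 'y': (-0.008), 'z': (0.109), 'rz': -0.0001}
step mm 27.30334714703246 deg 0.018424975041767766 from [0.5942 0.2878 0.1417] -5.79
```

View pics/s30.png

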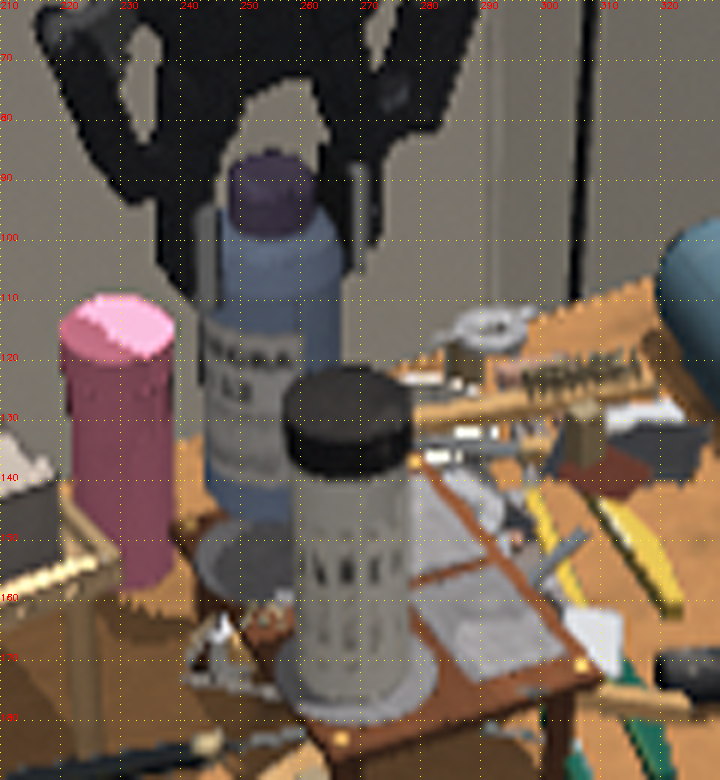

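>>> drive_tool --series '[{"x": -0.002,"y": -0.004,"z": 0.06,"rx": 0,"ry": 0,"rz": 0,"jaw": 0},{"x": -0.001,"y": -0.002,"z": 0.034,"rx": 0,"ry": 0,"rz": 0,"jaw": 0},{"x": 0,"y": 0,"z": 0.01,"rx": 0,"ry": 0,"rz": 0,"jaw": 0},{"x": 0,"y": 0,"z": 0.004,"rx": 0,"ry": 0,"rz": 0,"jaw": 0},{"x": 0,"y": 0,"z": 0,"rx": 0,"ry": 0,"rz": 0,"jaw": 0},{"x": 0,"y": 0,"z": 0,"rx": 0,"ry": 0,"rz": 0,"jaw": 0},{"x": 0,"y": 0,"z": 0,"rx": 0,"ry": 0,"rz": 0,"jaw": 0}]'

```text
t: 49.62
tool_pos: [0.5915, 0.287, 0.1138]
tcp_rot: [[0.101, 0.995, -0.0], [0.995, -0.101, 0.0], [0.0, -0.0, -1.0]]
wrist_force: [-3.4, -0.4, 5.0]
width: 0.487
```

Contact (5 N). I release.

>>> drive_tool --series '[{"x": 0,"y": 0,"z": 0,"rx": 0,"ry": 0,"rz": 0,"jaw": 0.55},{"x": 0,"y": 0,"z": 0,"rx": 0,"ry": 0,"rz": 0,"jaw": 0.7},{"x": 0,"y": 0,"z": 0,"rx": 0,"ry": 0,"rz": 0,"jaw": 0.9},{"x": 0,"y": 0,"z": 0,"rx": 0,"ry": 0,"rz": 0,"jaw": 0.9},{"x": 0,"y": 0,"z": -0.1,"rx": 0,"ry": 0,"rz": 0,"jaw": 0.9},{"x": 0,"y": 0,"z": -0.2,"rx": 0,"ry": 0,"rz": 0,"jaw": 0.9},{"x": 0,"y": 0,"z": -0.2,"rx": 0,"ry": 0,"rz": 0,"jaw": 0.9},{"x": 0,"y": 0,"z": -0.1,"rx": 0,"ry": 0,"rz": 0,"jaw": 0.9}]'

```text
t: 50.62
tool_pos: [0.5931, 0.2873, 0.2673]
tcp_rot: [[0.101, 0.995, 0.005], [0.995, -0.101, 0.002], [0.002, 0.005, -1.0]]
wrist_force: [-0.2, -0.3, -0.2]
width: 0.902
```

>>> drive_tool --series '[{"x": 0.1,"y": -0.15,"z": 0,"rx": 0,"ry": 0,"rz": 0,"jaw": 1},{"x": 0.1,"y": -0.15,"z": 0,"rx": 0,"ry": 0,"rz": 0,"jaw": 1},{"x": 0.1,"y": -0.15,"z": 0,"rx": 0,"ry": 0,"rz": 0,"jaw": 1},{"x": 0.1,"y": -0.15,"z": 0,"rx": 0,"ry": 0,"rz": 0,"jaw": 1},{"x": 0,"y": 0,"z": 0,"rx": 0,"ry": 0,"rz": 0,"jaw": 1},{"x": 0,"y": 0,"z": 0,"rx": 0,"ry": 0,"rz": 0,"jaw": 1}]'

```text
t: 51.38
tool_pos: [0.453, 0.4013, 0.2632]
tcp_rot: [[0.1, 0.995, 0.001], [0.995, -0.1, -0.0], [-0.0, 0.001, -1.0]]
wrist_force: [-0.2, -0.1, 0.2]
width: 1.002
```

Run:
```python
from h import *
T=cam("top");crop(T,145,145,125,115,6,"t9.png");S=cam("scene");crop(S,140,80,200,130,4,"s31.png")
cv2.imwrite("pics/s31f.png",S["frame"][:,:,::-1])
a=cv2.imread("pics/top0.png").astype(int);d=np.abs(a-T["frame"][:,:,::-1].astype(int)).max(2);cv2.imwrite("pics/dt.png",np.clip(d*2,0,255).astype(np.uint8))
```

```text
(no output)
```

View pics/t9.png

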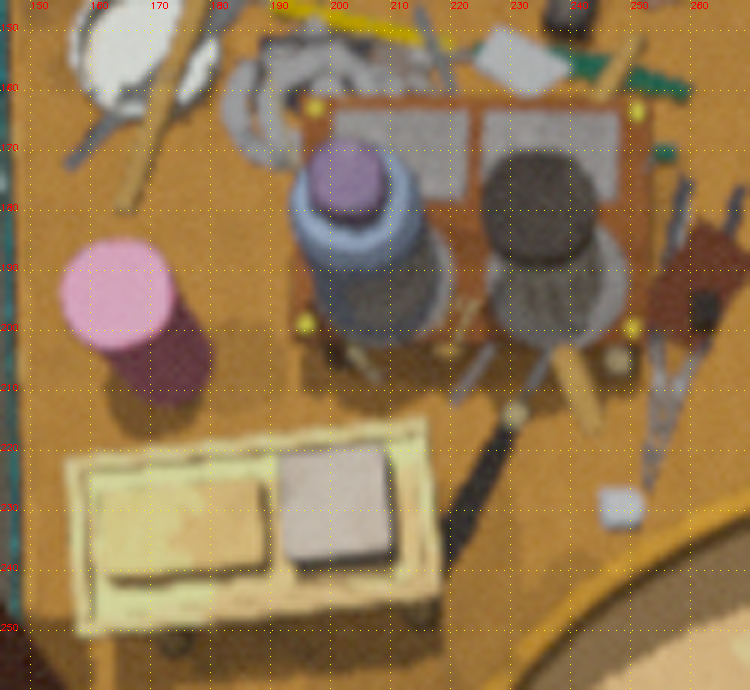

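View pics/s31.png

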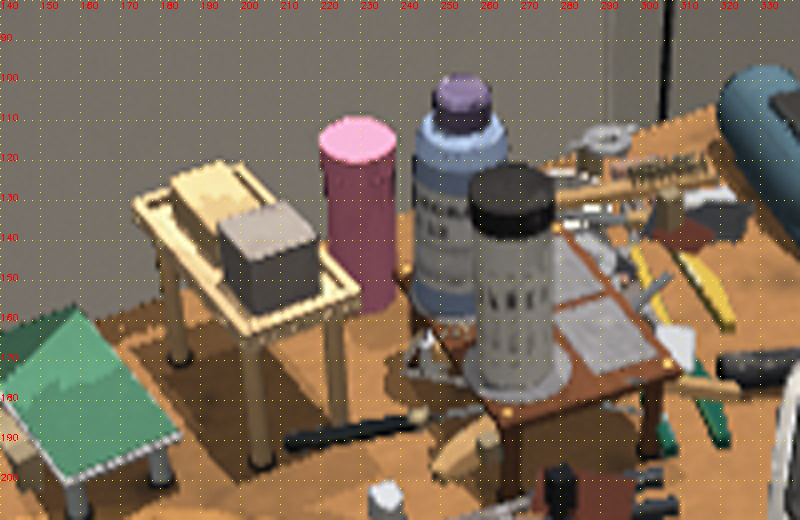

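View pics/dt.png

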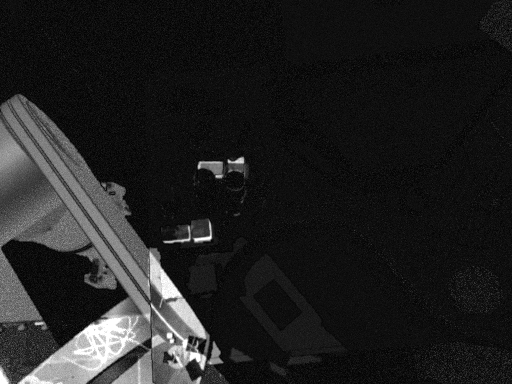

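The difference image shows only cube, pine and arm changed. The bottles are within about 1 px of their starts, and the pot, wax block and pink bottle are unchanged.

Run:
```python
from rig import r
s=r.state();print(s["t"],s["wrist_force"]);print(r.finish_job())
```

```text
51.475 [-0.10728969  0.61925623  0.73844945]
the job is handed in; nothing more can be done
None
```

The job is done and handed in at 51.5 s. Both bottles went to the green table. The cube was then laid flat in the −y end of the tray and the pine block flat beside it. Last, the white bottle and then the blue one went back upright on their spots.

**Last checks:**
- **Bottles:** in the top camera the caps are within about 1 px (1–2 mm) of where they started.
- **Tray:** cube and pine block lie flat in the tray, end to end. I judged the gaps by eye and from the tool positions at release; I did not measure them.
- **Bystanders:** before/after images show no change to the red-and-white pot, the wax block or the pink look-alike.
- **At hand-in:** the gripper was clear of everything. The highest wrist-force component I read was about 6 N, though I only read it between moves.

**What failed or disagreed:**
- **Refused move:** the first move call was refused, probably because it left out some of the turn values. Nothing moved.
- **Missed grasp:** the first try at the pine block shut on nothing and left it in place. The fingertips sit about 20 mm above the reported tool point, so I gripped lower the second time.
- **Cameras:** the views disagreed with each other by about 1 px, which I fitted out.

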